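# Fit the clean filters to the polishing extractor

### The arm

A 6-joint arm with a two-finger parallel gripper is mounted at the origin on the work surface. World frame = base frame: x ahead of the robot, y to its left, z up, the work surface at z = 0. Lengths are in m, angles in rad, forces in N, time in s.
With the tool pointing down it reaches from about 0.325 to 0.9 m from the base axis. Payload 6.1 kg.
Tool frame: the origin (TCP) lies midway between the tips of the shut fingers; the grasp point (between the pads) lies 19 mm behind it; z points along the fingers, y is the direction in which the jaws open and shut (so a half turn about z gives the same grasp; the last joint's range is limited). The gripper opens to 85 mm and grips with 20 to 120 N. Pads are 22 mm wide; open, the fingers measure 114 mm over their backs; the gripper's body (76 mm by 85 mm) begins 54 mm behind the grasp point. The pads swing forward as they close: fully open they stand 13 mm farther back than shut.
Start: joints at [-1.426, 0.22, 1.526, -0, 1.395, -0.126], TCP at [0.167, -0.602, 0.231] pointing down, gripper open.
Joint ranges: [-2.98, 2.98], [-0.91, 2.08], [0.09, 2.57], [-1.24, 4.39], [0.2, 2.65], [-2.68, 2.68]. Speed limits (rad/s): [2.57, 2.57, 3.01, 3.14, 3.14, 3.14].

### API

Orientations are given as [roll, pitch, yaw] about the fixed x, y, z axes, in that order (R = Rz(yaw) Ry(pitch) Rx(roll)).
In Python, from plant import env, vision gives the robot as it stands. The module is installed in compiled form; this text tells all that it offers.
- The arm moves only by the tool step_arm, never from a script. Its argument "deltas" is a list of rows, each a list of 2 entries, a list of its own where there are three numbers: the shift along the tool's x, y, z in mm, then the turn, a rotation vector about the tool's x, y, z in degrees. A call has 1 to 12 rows; each row shifts and turns the commanded pose from where the row before left it, along the tool's axes as they then stand; what a row does not reach is not made up. A row lasts 1/8 s, in which the tool goes at most 62.5 mm and 10.7 degrees, less where a joint would pass 70% of its speed; a pose out of reach is approached as far as the arm can. A call with a gripper value outside its range is refused whole. "gripper" is the opening, from -1 (shut) to 1 (fully open), so that 0 is half open, set as the call begins (left out, the last holds). The fingers move at their own pace and stop on an object; the grip force is fixed at half the most. Time passes only in rows, so rows that do not move let the fingers close. It gives the time, the measured TCP pose, the force and the opening at its end, in the units of the state.
- env.read_state(): the state, without advancing time (a new reading comes with each control period).
- vision.read_camera(name): name is "side" or "top" or "wrist"; returns the picture (480x640x3 uint8, blue, green, red); there is no depth.
- vision.calibration(name): a dict with "fx", "fy", "cx", "cy" (pixels), "position" and "rotation" of the camera in the world. Camera axes: x right, y down, z forward; pixel columns grow to the right and rows downward; lengths in m; the calibration is good to about 2 mm. The wrist camera is an equidistant fisheye: a pixel r from the principal point sees the ray r / f radians off the axis. A picture is of the moment at which its call begins: read the wrist's pose just before it. calibration takes no time and is no camera call; for the wrist camera it gives the pose at the moment of the call.
- env.sign_off(): hands the job in, once; it reports no verdict.
The state is a dict: "time": time; "joints": joint angles; "joint_velocities": joint speeds; "tau": joint torques, N m; "tcp_pos": TCP position; "eef_rot": TCP orientation; "ft_force": force on the tool from outside, world axes, zero at the start; "moment": the same for the moment, N m; "gripper_width": finger opening in m.
Only numpy, scipy, OpenCV 4.12 (cv2) and the standard library are available. Lean on these libraries where they do the work, as an engineer would, in place of code of your own. Each camera call takes 0.05 s, during which the arm holds its last target.

### The job

Open the clear cover of the white dust extractor and fit every clean blue filter from the grey moulded tray, one to a bay in any bays: each goes head edge first, tilted, in under the deck and is then let down level behind the front sill, flat on the bay floor with its tongue out through the notch towards the robot. When all are fully home, shut the cover and only then press the green start button; do not disturb the other things on the bench.

Things in the scene. Friction and masses are not known exactly. Their poses are not given: they have to be found in the camera images.
- filter0: clean filter cassette: blue frame, white pleats, body 76 x 64 x 16 mm, and a blue tongue 40 x 26 x 16 mm out of the middle of one short end. Both faces alike, either may be up. Origin: middle of the 76 x 64 x 16 body; x points to the plain head end (head edge at x = +38 mm; tongue from x = -38 to -78), z through the pleats. May be absent.
- filter1: as filter0. A filter weighs about 130 g, with its centre of mass at x = -10 mm.
- filter2: as filter0
- filter_tray: fixed dark grey moulded tray, 139 x 254 x 43 mm high, three pockets side by side at y = +80, 0, -80 mm. Origin on the table below the middle pocket's filter; axes as the filters in it (tongues towards -x). The pockets fit the filters with 1 to 3 mm to spare and their tops lie 1 mm below the rim: no room for fingers. Yellow dots on the rim mark the head ends.
- pocket0 (a point): where the left pocket's filter has its origin: 8 mm above the pocket floor, 34 mm above the table, axes of the tray. From x = -8.5 mm to the head end wall at +41.5 the pocket floor is sunk by 22 mm. The filter balances just short of this step: pushing its head end down 20 mm (lightly, at x = +15 to +30 mm of the filter) rocks it over.
- pocket1 (a point): the middle pocket, as pocket0. A filter so rocked stays tipped, head down by about 28 degrees with its head edge on the sunk floor; its tongue then stands up some 30 mm, clear of the rim (17 mm above the pocket floor), free to be gripped by its sides.
- pocket2 (a point): the right pocket, as pocket0
- extractor: fixed white dust extractor. Origin on the table below the middle bay's centre; x into the machine, y left, z up. Its front part, x -44 to +95 mm, 270 mm wide and 76 mm high, holds three bays side by side, open to the front and top; left of it a control box (x 0 to +95, y +139 to +200, 90 mm high) with the buttons on top; behind, the fan housing (from x = +95, 105 mm high).
- bay0 (a point): seat of the left bay (y = +85 mm of the extractor), where a filter's origin must come: 8 mm above the middle of its floor, 58 mm above the table; axes of the extractor. Bay 80 mm long (x -40 to +40), 70 mm wide, between walls 15 mm thick and 22 mm high. In front (x -44 to -40) a sill 7 mm high with a 34 mm wide notch in its middle, out of which the tongue hangs in free air.
- bay1 (a point): seat of the middle bay (y = 0), as bay0. Over all bays a fixed deck 4 mm thick, underside 22 mm above the bay floor, runs from x = +4 mm to the closed back at +40: a filter gets in between sill and deck edge only tilted head down, and is levelled as it slides in.
- bay2 (a point): seat of the right bay (y = -85 mm), as bay0
- cover (a joint): clear cover flap with red front edge, hinged on the deck: 0 = shut (level over the front of the bays), up to 1.95 rad = open (leaning back); stiff hinge, stays where left, moved by 2 to 4 N at its knob. 60 mm from hinge to front edge, 262 mm wide, 3 mm thick; its front edge is turned down by 8 mm, so that it only shuts over filters that are home.
- cover_hinge (a point): middle of the cover's hinge line, 77 mm above the table and 10 mm behind the bay centres; the point turns with the cover: x along the flap from its front edge to the hinge, y along the hinge line, z out of the outer face (up when shut).
- cover_knob (a point): centre of the round black knob (22 mm ball) on the outer face of the cover, in the middle of its width, 48 mm from the hinge line and 17 mm above the face; axes as cover_hinge. Pinched by its two sides along the hinge line from above, it turns in the fingers while the cover swings.
- start (a joint): green start button, 0 = up, 6 mm = fully pressed; springs back, about 5 N
- start_top (a point): centre of the top of the green start button (32 mm across), on the control box left of the bays, 108 mm above the table; pressed straight down. A red stop button stands 45 mm behind it.
- rouge_bar: red-brown bar of polishing compound, 110 x 42 x 34 mm, lying loose; to be left alone. Origin: underside centre.
- green_bar: green bar of polishing compound, 100 x 40 x 32 mm, loose; to be left alone. Origin: underside centre.
- bur_jar: amber glass jar with steel lid, 60 mm across, 75 mm high; to be left alone. Origin: underside centre.
- felt_wheel: felt buff wheel lying flat, 100 mm across, 26 mm high; to be left alone. Origin: underside centre.
- wheel_cone: brass wheel cone standing up, 48 mm across, 58 mm high; to be left alone. Origin: underside centre.
- wax_tin: round aluminium tin, 72 mm across, 50 mm high; to be left alone. Origin: underside centre.
Mind the look-alikes: they are no part of the job. Leave any red look-alike of the filter1 alone.

How it is judged:
On the way, in this order (a step that is already met when the one before it is completed fails the run):
1. every filter lies level and fully home in a bay of its own (angle between the z axis of each of filter0, filter1, filter2 and the z axis of extractor, either way round below 0.05 rad and ((x of filter0 in the frame of bay0 between -0.005 and 0.005 m and y of filter0 in the frame of bay0 between -0.006 and 0.006 m and z of filter0 in the frame of bay0 between -0.003 and 0.003 m) or (x of filter0 in the frame of bay1 between -0.005 and 0.005 m and y of filter0 in the frame of bay1 between -0.006 and 0.006 m and z of filter0 in the frame of bay1 between -0.003 and 0.003 m) or (x of filter0 in the frame of bay2 between -0.005 and 0.005 m and y of filter0 in the frame of bay2 between -0.006 and 0.006 m and z of filter0 in the frame of bay2 between -0.003 and 0.003 m)) and ((x of filter1 in the frame of bay0 between -0.005 and 0.005 m and y of filter1 in the frame of bay0 between -0.006 and 0.006 m and z of filter1 in the frame of bay0 between -0.003 and 0.003 m) or (x of filter1 in the frame of bay1 between -0.005 and 0.005 m and y of filter1 in the frame of bay1 between -0.006 and 0.006 m and z of filter1 in the frame of bay1 between -0.003 and 0.003 m) or (x of filter1 in the frame of bay2 between -0.005 and 0.005 m and y of filter1 in the frame of bay2 between -0.006 and 0.006 m and z of filter1 in the frame of bay2 between -0.003 and 0.003 m)) and ((x of filter2 in the frame of bay0 between -0.005 and 0.005 m and y of filter2 in the frame of bay0 between -0.006 and 0.006 m and z of filter2 in the frame of bay0 between -0.003 and 0.003 m) or (x of filter2 in the frame of bay1 between -0.005 and 0.005 m and y of filter2 in the frame of bay1 between -0.006 and 0.006 m and z of filter2 in the frame of bay1 between -0.003 and 0.003 m) or (x of filter2 in the frame of bay2 between -0.005 and 0.005 m and y of filter2 in the frame of bay2 between -0.006 and 0.006 m and z of filter2 in the frame of bay2 between -0.003 and 0.003 m))), for 0.2 s.
2. the cover is shut over the seated filters (all of step 1 and value of joint cover below 0.05 rad), for 0.2 s.
3. the green start button is pressed (all of step 2 and value of joint start above 0.004 m).
At the end, for the whole second after the job is handed in: every filter present lies at rest in a bay: origin within 5 mm in x, 6 mm in y and 3 mm in z of a bay's seat, within 0.05 rad of level, either face up; the cover is shut (joint under 0.05 rad); the green button was pressed at least 4 mm after that (all of step 2 and linear speed of each of filter0, filter1, filter2 below 0.02 m/s); the robot touches nothing.
It fails at once if the start button is pressed with the cover open (value of joint start above 0.004 m and value of joint cover above 0.15 rad).
It fails at once if another thing on the bench is shoved aside (more than 4 cm) or knocked over (distance of any of rouge_bar, green_bar, bur_jar, felt_wheel, wheel_cone, wax_tin from where it was at the start of the episode above 0.04 m or angle between any of bur_jar, wax_tin, wheel_cone's own z axis and vertical above 0.6 rad).
Of filter0, filter1, filter2 only 2 to 3 are there at a start; the rules pass over those that are not, and their reading is None.
At some moment in a run one of filter0, filter1, filter2 may be knocked a few centimetres aside while the robot is not near it.
Once in a run the grip may slacken for a moment while it holds something.
It also fails if it takes over 210 s, if anything falls off the work surface, if the arm or the gripper's body presses on something with over 40 N, if the wrist force passes 120 N, or if a joint passes its speed limit or range.

## Working session

There is one attempt and no reset: what is moved stays moved. The work goes in short steps, Python scripts to look and compute and a tool call to move; the robot and the scene stay as the last step left them, time stands still between calls to the robot, and variables do not carry over. Pictures are saved under pics/ and viewed, and the job is handed in when it is done.

Besides the shell and the picture viewer there is one more tool, called after "Request:" by a JSON object that holds its "api" and its "payload", one argument or row to a line. step_arm: Moves the arm, as the interface text tells. Its arguments: {"type":"object","properties":{"deltas":{"type":"array","items":{"type":"array"}},"gripper":{"type":"number"}},"required":["deltas"]}

```bash
ls; mkdir -p pics
cat > h.py <<'E'
import numpy as np, cv2
from plant import env, vision
from scipy.spatial.transform import Rotation as R
def snap(name,fn):
    c=vision.calibration(name); im=vision.read_camera(name); cv2.imwrite('pics/'+fn+'.png',im); return im,c
E
python3 - <<'E'
from h import *
print(env.read_state())
for n in ("side","top","wrist"):
    im,c=snap(n,n+'0'); print(n,c)
E
```

```text
pics
{'time': 0.0, 'joints': array([-1.42610444e+00,  2.21231309e-01,  1.52765959e+00, -9.66467033e-06,
        1.39467021e+00, -1.26107095e-01]), 'joint_velocities': array([-5.69986012e-04, -7.38155634e-04,  9.60524596e-05, -4.43981439e-04,
        3.71632581e-04, -3.84802065e-04]), 'tau': array([-1.18340588e-03, -4.96900535e+01, -3.89400172e+01, -3.17719068e-04,
        1.11768366e-02, -1.05291247e-05]), 'tcp_pos': array([ 0.1670874 , -0.60160938,  0.23017036]), 'eef_rot': array([-3.13963864e+00, -2.38142101e-04,  2.70800451e-01]), 'ft_force': array([-0.36398193, -0.61928895,  1.19310533]), 'moment': array([-0.01383942,  0.01938054, -0.0424371 ]), 'gripper_width': 0.08548107471140949}
side {'fx': 491.45663502911253, 'fy': 491.45663502911253, 'cx': 332.6753949139755, 'cy': 242.33283975008428, 'position': array([0.0733562 , 1.03599816, 0.78737527]), 'rotation': array([-2.15353609, -0.01591984, -2.70249602])}
top {'fx': 599.8998412129882, 'fy': 599.8998412129882, 'cx': 314.19453315768345, 'cy': 235.5400002800988, 'position': array([0.28324235, 0.06087029, 1.59687483]), 'rotation': array([-2.97807267,  0.00536707, -1.58439537])}
wrist {'fx': 371.64829954431775, 'fy': 371.64829954431775, 'cx': 318.2711857986521, 'cy': 239.4971786396381, 'position': array([ 0.24446953, -0.58068248,  0.37145709]), 'rotation': array([ 2.82167004e+00,  2.43414500e-03, -1.30045117e+00])}
```

View pics/top0.png

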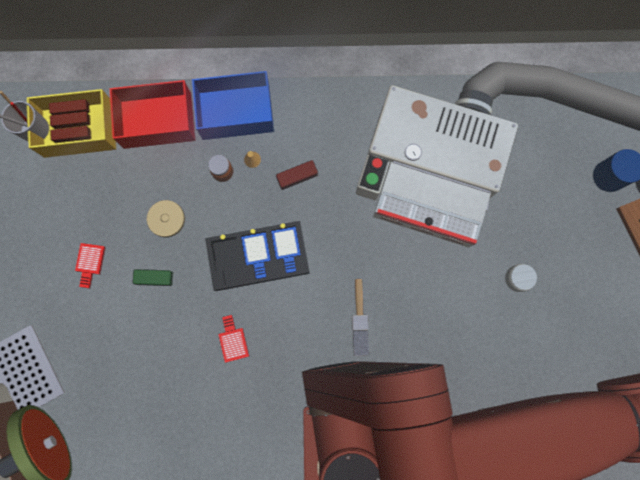

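View pics/side0.png

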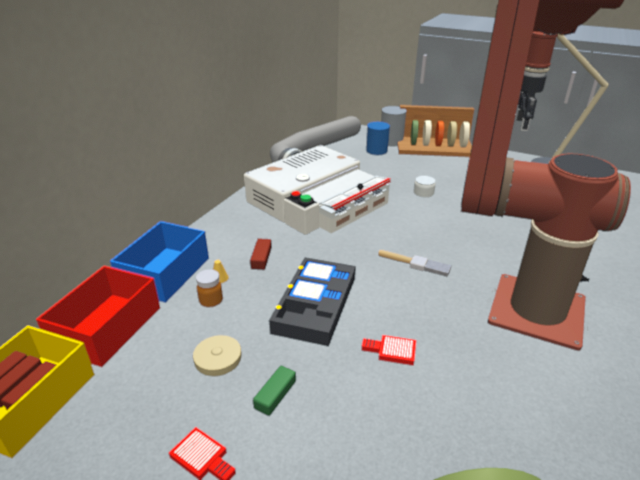

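View pics/wrist0.png

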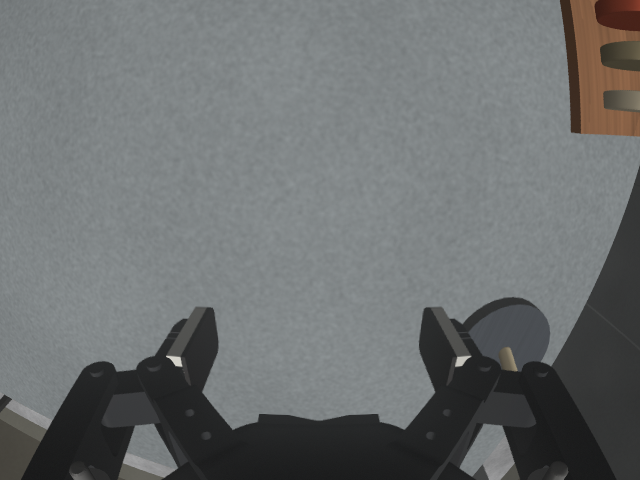

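```bash
cat >> h.py <<'E'
def rot(c): return R.from_euler('xyz',c['rotation']).as_matrix()
def ray(c,px,fish=False):
    px=np.atleast_2d(np.array(px,float)); x=(px[:,0]-c['cx'])/c['fx']; y=(px[:,1]-c['cy'])/c['fy']
    if fish:
        r=np.hypot(x,y); s=np.where(r>1e-9,np.sin(r)/np.maximum(r,1e-9),1); d=np.c_[x*s,y*s,np.cos(r)]
    else: d=np.c_[x,y,np.ones_like(x)]
    return d@rot(c).T
def plane(c,px,z,fish=False):
    d=ray(c,px,fish); z=np.asarray(z,float); t=(z-c['position'][2])/d[:,2]; return c['position']+d*t[:,None]
def proj(c,P,fish=False):
    p=(np.atleast_2d(P)-c['position'])@rot(c)
    if fish:
        r=np.hypot(p[:,0],p[:,1]); th=np.arctan2(r,p[:,2]); k=th/np.maximum(r,1e-9)
        return np.c_[c['cx']+c['fx']*k*p[:,0],c['cy']+c['fy']*k*p[:,1]]
    return np.c_[c['cx']+c['fx']*p[:,0]/p[:,2],c['cy']+c['fy']*p[:,1]/p[:,2]]
def pos(c,px,z,fish=False): return plane(c,px,z,fish)[:,:2].round(4)
E
python3 - <<'E'
from h import *
im=cv2.imread('pics/top0.png')
cv2.imwrite('pics/t_tray.png',cv2.resize(im[210:300,195:325],None,fx=6,fy=6,interpolation=cv2.INTER_CUBIC))
cv2.imwrite('pics/t_ext.png',cv2.resize(im[80:250,350:530],None,fx=3.5,fy=3.5,interpolation=cv2.INTER_CUBIC))
E
```

```text
(no output)
```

View pics/t_tray.png

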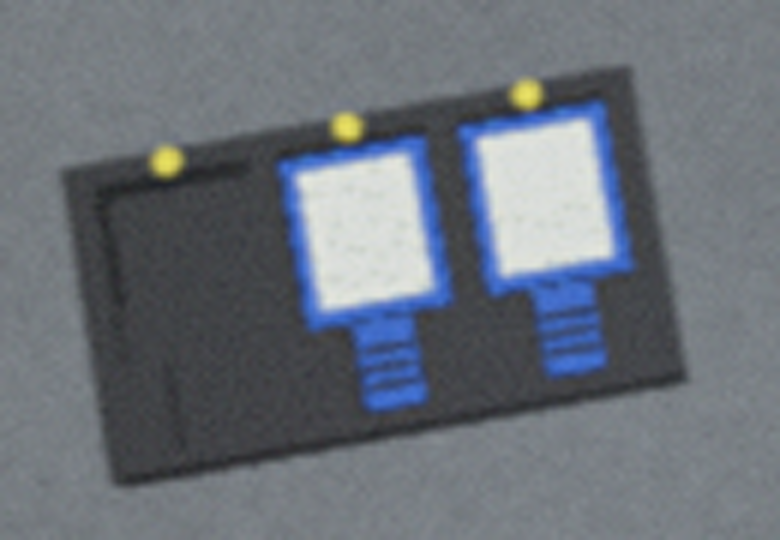

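View pics/t_ext.png

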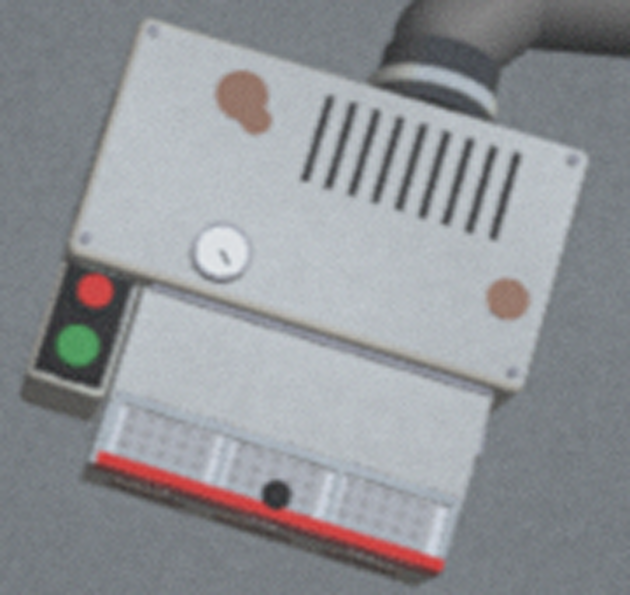

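Run:
```python
from h import *
def blobs(m,amin=8):
    n,l,s,ce=cv2.connectedComponentsWithStats(m.astype(np.uint8))
    return [(ce[i].round(2),s[i,4]) for i in range(1,n) if s[i,4]>=amin]
for cam in('top','side'):
    im=cv2.imread(f'pics/{cam}0.png'); c=vision.calibration(cam); hsv=cv2.cvtColor(im,cv2.COLOR_BGR2HSV)
    H,S,V=[hsv[...,i].astype(int) for i in range(3)]
    roi=np.zeros(H.shape,bool)
    if cam=='top': roi[130:300,195:530]=1
    else: roi[170:340,230:400]=1
    for nm,m,z in (('yellow',(H>22)&(H<33)&(S>120)&(V>120),.043),('green',(H>45)&(H<80)&(S>120),.108),('red',((H<6)|(H>174))&(S>170)&(V>140),.0775),('blue',(H>105)&(H<120)&(S>150),.042),('black',(V<60),.094)):
        for p,a in blobs(m&roi,12): print(cam,nm,p,a,pos(c,p,[z]))
        if nm=='red':
            l=max(blobs(m&roi,12),key=lambda b:b[1])
            n,lab,s,ce=cv2.connectedComponentsWithStats((m&roi).astype(np.uint8)); i=1+np.argmax(s[1:,4])
            ys,xs=np.where(lab==i); r=cv2.minAreaRect(np.c_[xs,ys].astype(np.float32)); b=cv2.boxPoints(r); print('redbox',b.round(1).tolist(), pos(c,b,[.0775]*4).tolist())
```

```text
top yellow [282.5 225.5] 16 [[0.5677 0.1488]]
top yellow [252.5 231. ] 16 [[0.5542 0.2278]]
top yellow [222.6 236.6] 15 [[0.5404 0.3063]]
top green [371.49 178.39] 67 [[ 0.6748 -0.0828]]
top red [391.08 214.22] 36 [[ 0.5869 -0.1335]]
top red [466.7 238.3] 23 [[ 0.5212 -0.3249]]
redbox [[378.70001220703125, 210.89999389648438], [379.20001220703125, 209.39999389648438], [404.1000061035156, 217.6999969482422], [403.6000061035156, 219.1999969482422]] [[0.5961, -0.1019], [0.6, -0.1033], [0.5773, -0.1667], [0.5733, -0.1653]]
top blue [286.7  249.07] 237 [[0.505  0.1382]]
top blue [257.27 257.11] 278 [[0.4849 0.2152]]
top blue [290.5 270. ] 30 [[0.4499 0.1286]]
top black [371.42 166.4 ] 48 [[ 0.7104 -0.0849]]
top black [367.67 182.87] 61 [[ 0.6668 -0.074 ]]
top black [298.29 181.58] 45 [[0.6729 0.1046]]
top black [427.62 221.69] 13 [[ 0.5629 -0.2237]]
top black [219.09 244.7 ] 108 [[0.5113 0.3069]]
top black [282.69 277.04] 26 [[0.4268 0.1461]]
top black [260.35 281.06] 17 [[0.4175 0.2022]]
top black [233.09 286.28] 47 [[0.4054 0.2705]]
side yellow [300.73 266.93] 15 [[0.5673 0.1484]]
side 
[... 362 characters left out ...]
 258.79998779296875], [258.79998779296875, 236.60000610351562], [270.20001220703125, 240.39999389648438], [262.79998779296875, 262.6000061035156]] [[0.6703, 0.2139], [0.7088, 0.119], [0.6721, 0.1213], [0.6364, 0.2151]]
side blue [304.03 269.11] 36 [[0.556  0.1517]]
side blue [340.1  273.21] 73 [[0.4667 0.1267]]
side blue [329.46 277.85] 13 [[0.4825 0.1558]]
side blue [294.6  289.74] 42 [[0.5373 0.2352]]
side blue [327.27 294.28] 104 [[0.4596 0.2158]]
side black [359.75 186.33] 12 [[ 0.5698 -0.2447]]
side black [299.96 200.79] 95 [[ 0.6908 -0.0786]]
side black [307.07 326.46] 791 [[0.4251 0.3835]]
side black [293.81 306.92] 319 [[0.4784 0.3427]]
side black [323.53 313.76] 51 [[0.412  0.3342]]
```

```bash
cat >> h.py <<'E'
def cur():
    s=env.read_state(); return s['tcp_pos'],R.from_euler('xyz',s['eef_rot']),s
def toolrot(yaw,lean=0.0):
    """tool down with tool x at heading yaw; lean deg: top of the tool leans along +tool x"""
    return R.from_euler('z',yaw)*R.from_euler('x',np.pi)*R.from_euler('y',-np.deg2rad(lean))
def rows(p1,R1,n=None,start=None,vmax=55,wmax=10.4,dec=0):
    if start is None: p,r,_=cur()
    else: p,r=start
    rv=(r.inv()*R1).as_rotvec(degrees=True); d=np.asarray(p1)-p
    n0=max(int(np.ceil(np.linalg.norm(d)*1000/vmax)),int(np.ceil(np.linalg.norm(rv)/wmax)),1); n=max(n or 1,n0)
    out=[]
    for i in range(n):
        a=(r*R.from_rotvec(rv*i/n,degrees=True)); out.append([ (a.inv().apply(d/n)*1000).round(1).tolist(), (rv/n).round(2).tolist()])
    print(n,'rows'); [print(o) for o in out]
    return np.asarray(p1),R1
E
python3 - <<'E'
from h import *
p,r,s=cur()
t=toolrot(0.2708); print((r.inv()*t).as_rotvec(degrees=True))
q=rows([0.48,-0.2,0.32],r)
rows([0.53,-0.2,0.32],toolrot(2.83),start=(q[0],r))
E
```

```text
[-0.08977255 -0.01248218  0.00031749]
10 rows
[[40.9, -30.4, -8.9], [0.0, 0.0, 0.0]]
[[40.9, -30.4, -8.9], [0.0, 0.0, 0.0]]
[[40.9, -30.4, -8.9], [0.0, 0.0, 0.0]]
[[40.9, -30.4, -8.9], [0.0, 0.0, 0.0]]
[[40.9, -30.4, -8.9], [0.0, 0.0, 0.0]]
[[40.9, -30.4, -8.9], [0.0, 0.0, 0.0]]
[[40.9, -30.4, -8.9], [0.0, 0.0, 0.0]]
[[40.9, -30.4, -8.9], [0.0, 0.0, 0.0]]
[[40.9, -30.4, -8.9], [0.0, 0.0, 0.0]]
[[40.9, -30.4, -8.9], [0.0, 0.0, 0.0]]
15 rows
[[3.2, 0.9, -0.0], [-0.0, -0.01, -9.78]]
[[3.0, 1.4, -0.0], [-0.0, -0.01, -9.78]]
[[2.7, 1.9, -0.0], [-0.0, -0.01, -9.78]]
[[2.4, 2.4, -0.0], [-0.0, -0.01, -9.78]]
[[1.9, 2.7, -0.0], [-0.0, -0.01, -9.78]]
[[1.4, 3.0, -0.0], [-0.0, -0.01, -9.78]]
[[0.9, 3.2, -0.0], [-0.0, -0.01, -9.78]]
[[0.4, 3.3, -0.0], [-0.0, -0.01, -9.78]]
[[-0.2, 3.3, -0.0], [-0.0, -0.01, -9.78]]
[[-0.8, 3.2, -0.0], [-0.0, -0.01, -9.78]]
[[-1.3, 3.1, -0.0], [-0.0, -0.01, -9.78]]
[[-1.8, 2.8, -0.0], [-0.0, -0.01, -9.78]]
[[-2.3, 2.4, -0.0], [-0.0, -0.01, -9.78]]
[[-2.6, 2.0, -0.0], [-0.0, -0.01, -9.78]]
[[-3.0, 1.5, -0.0], [-0.0, -0.01, -9.78]]
```

Request:
{"api": "step_arm", "payload": {
  "deltas": [
    [[41, -30, -9], [0, 0, 0]],
    [[41, -30, -9], [0, 0, 0]],
    [[41, -30, -9], [0, 0, 0]],
    [[41, -30, -9], [0, 0, 0]],
    [[41, -30, -9], [0, 0, 0]],
    [[41, -30, -9], [0, 0, 0]],
    [[41, -30, -9], [0, 0, 0]],
    [[41, -30, -9], [0, 0, 0]],
    [[41, -30, -9], [0, 0, 0]],
    [[41, -30, -9], [0, 0, 0]],
    [[0, 0, 0], [0, 0, -10]],
    [[0, 0, 0], [0, 0, -10]]
  ],
  "gripper": 1
}}

```text
time: 1.65
tcp_pos: [0.4823, -0.2025, 0.3211]
eef_rot: [-3.141, 0.0, 0.628]
ft_force: [0.4, 0.4, -0.1]
gripper_width: 0.0855
```

Request:
{"api": "step_arm", "payload": {
  "deltas": [
    [[0, 0, 0], [0, 0, -10]],
    [[0, 0, 0], [0, 0, -10]],
    [[0, 0, 0], [0, 0, -10]],
    [[0, 0, 0], [0, 0, -10]],
    [[0, 0, 0], [0, 0, -10]],
    [[0, 0, 0], [0, 0, -10]],
    [[0, 0, 0], [0, 0, -10]],
    [[0, 0, 0], [0, 0, -10]],
    [[0, 0, 0], [0, 0, -10]],
    [[0, 0, 0], [0, 0, -10]],
    [[0, 0, 0], [0, 0, -10]],
    [[0, 0, 0], [0, 0, -10]]
  ]
}}

```text
time: 3.15
tcp_pos: [0.4818, -0.2034, 0.321]
eef_rot: [3.142, -0.001, 2.72]
ft_force: [0.7, -0.3, -0.8]
gripper_width: 0.0857
```

Run:
```python
from h import *
im,c=snap('wrist','w1'); s=env.read_state(); print(s['time'],s['tcp_pos'],s['eef_rot'],s['joints'])
```

```text
3.2 [ 0.48181653 -0.20338057  0.32096175] [ 3.14150113e+00 -6.25719135e-04  2.72682739e+00] [-5.50289390e-01 -7.02096179e-02  1.66737834e+00  6.15057384e-06
  1.54505628e+00 -1.70632059e+00]
```

View pics/w1.png

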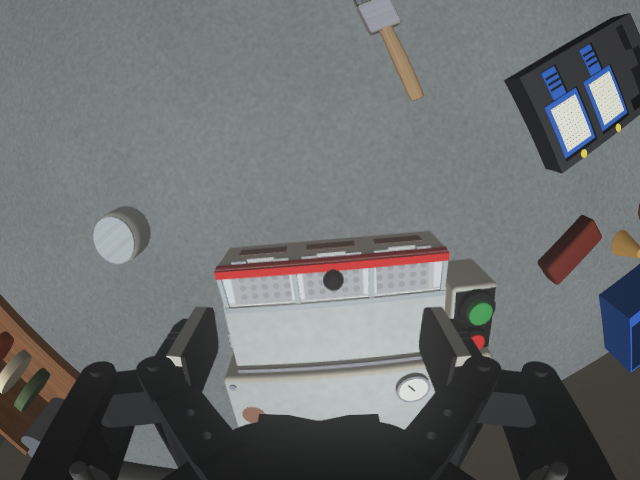

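Run:
```python
from h import *
im=cv2.imread('pics/w1.png'); c=vision.calibration('wrist'); print(c['position'])
hsv=cv2.cvtColor(im,cv2.COLOR_BGR2HSV); H,S,V=[hsv[...,i].astype(int) for i in range(3)]
def cc(m,roi,amin=10):
    k=np.zeros(H.shape,bool); x0,y0,x1,y1=roi; k[y0:y1,x0:x1]=1
    n,l,s,ce=cv2.connectedComponentsWithStats((m&k).astype(np.uint8)); i=1+np.argmax(s[1:,4]); ys,xs=np.where(l==i); return ce[i],np.c_[xs,ys].astype(np.float32)
k,_=cc(V<60,(315,265,350,295)); print('knob',k,pos(c,k,[.094],True))
g,_=cc((H>45)&(H<80)&(S>120),(455,290,500,330)); print('green',g,pos(c,g,[.108],True))
m=((H<8)|(H>172))&(S>150)&(V>100)
_,pts=cc(m,(200,240,460,285))
b=plane(c,pts,[.0785]*len(pts),True)[:,:2]
r=cv2.minAreaRect(b.astype(np.float32)*1000); print(r); print(cv2.boxPoints(r))
print('yaw from edge',)
for roi in((575,148,592,160),(610,120,627,134)):
    y,_=cc((H>20)&(H<35)&(S>100),roi); print('dot',y,pos(c,y,[.043],True))
```

```text
[ 0.40725395 -0.1712146   0.46214119]
knob [333.85321101 275.23853211] [[ 0.5628 -0.2211]]
green [480.47425474 313.72357724] [[ 0.6751 -0.0811]]
((558.651611328125, -221.2041473388672), (270.0563659667969, 9.270661354064941), 71.37567138671875)
[[ 511.1362   -347.68097 ]
 [ 519.9214   -350.64166 ]
 [ 606.167     -94.727325]
 [ 597.38184   -91.76663 ]]
yaw from edge
dot [583.41666667 152.85416667] [[0.5658 0.1497]]
dot [617.65853659 127.09756098] [[0.5518 0.2283]]
```

```bash
cat >> h.py <<'E'
EY=-0.325
EO=np.array([.5988,-.2347,0.0])
def ex(p): 
    Rz=R.from_euler('z',EY); return EO+Rz.apply(np.asarray(p,float))
def exinv(p): return R.from_euler('z',EY).inv().apply(np.asarray(p)-EO)
E
python3 - <<'E'
from h import *
print(ex([-.038,0,.16]))
q=rows(ex([-.038,0,.16]),toolrot(EY+np.pi))
E
```

```text
[ 0.56278927 -0.22256627  0.16      ]
4 rows
[[-20.5, 3.8, 40.2], [0.0, -0.01, -1.29]]
[[-20.6, 3.3, 40.2], [0.0, -0.01, -1.29]]
[[-20.6, 2.8, 40.2], [0.0, -0.01, -1.29]]
[[-20.7, 2.4, 40.2], [0.0, -0.01, -1.29]]
```

Request:
{"api": "step_arm", "payload": {
  "deltas": [
    [[-20.5, 3.8, 40], [0, 0, -1.3]],
    [[-20.6, 3.3, 40], [0, 0, -1.3]],
    [[-20.6, 2.8, 40], [0, 0, -1.3]],
    [[-20.7, 2.4, 40], [0, 0, -1.3]],
    [[0, 0, 0], [0, 0, 0]],
    [[0, 0, 0], [0, 0, 0]]
  ]
}}

```text
time: 3.95
tcp_pos: [0.5629, -0.2238, 0.1623]
eef_rot: [-3.141, 0.0, 2.804]
ft_force: [0.4, -0.4, 1.2]
gripper_width: 0.0854
```

Run:
```python
from h import *
im,c=snap('wrist','w2'); s=env.read_state(); print(s['time'],s['tcp_pos'],s['eef_rot'])
hsv=cv2.cvtColor(im,cv2.COLOR_BGR2HSV); V=hsv[...,2]
for z in (.094,): print(proj(c,ex([-.038,0,z]),True), proj(c,[ex([-.05,.131,.0785]),ex([-.05,-.131,.0785]),s['tcp_pos']],True))
```

```text
4.0 [ 0.56336394 -0.22412093  0.16334953] [-3.14108828e+00  2.46837579e-03  2.80383453e+00]
[[320.9726842  257.44989372]] [[509.21379515 229.22892008]
 [131.49493935 234.10742103]
 [319.1627408  317.21102643]]
```

View pics/w2.png

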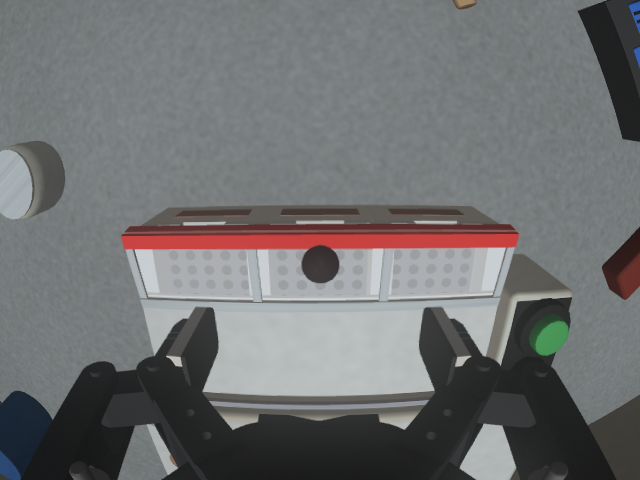

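Run:
```python
from h import *
c=vision.calibration('wrist')
for px,z in (([320,264],.094),([320,235],.0785),([320,247],.0785),([123,236],.0785),([517,229],.0785),([255,299],.0785),([148,298],.077),([503,292],.077)):
    P=plane(c,px,[z],True)[0]; print(px,P.round(4),exinv(P).round(4))
print(np.degrees(env.read_state()['eef_rot'][2]))
```

```text
[320, 264] [ 0.5676 -0.225   0.094 ] [-0.0326 -0.0008  0.094 ]
[320, 235] [ 0.5548 -0.2205  0.0785] [-0.0463 -0.0006  0.0785]
[320, 247] [ 0.5624 -0.2231  0.0785] [-0.0381 -0.0007  0.0785]
[123, 236] [ 0.5092 -0.3514  0.0785] [-0.0477 -0.1392  0.0785]
[517, 229] [ 0.5962 -0.0883  0.0785] [-0.0492  0.138   0.0785]
[255, 299] [ 0.5836 -0.278   0.0785] [-0.0006 -0.0459  0.0785]
[148, 298] [ 0.559  -0.3572  0.077 ] [ 0.0014 -0.1288  0.077 ]
[503, 292] [ 0.6426 -0.1061  0.077 ] [0.0005 0.1359 0.077 ]
160.64788487949778
```

```bash
cat >> h.py <<'E'
def tri(obs):
    A=np.zeros((3,3));b=np.zeros(3)
    for c,px,f in obs:
        d=ray(c,px,f)[0]; d/=np.linalg.norm(d); M=np.eye(3)-np.outer(d,d); A+=M; b+=M@c['position']
    P=np.linalg.solve(A,b); return P
E
python3 - <<'E'
from h import *
import itertools
T,S,W=[vision.calibration(n) for n in('top','side','wrist')]
obs=dict(t=(T,[427.6,221.7],False),s=(S,[359.75,186.3],False),w=(W,[320,264],True))
for k in ('ts','tw','sw','tsw'):
    P=tri([obs[i] for i in k]); print(k,P.round(4),exinv(P).round(4))
im=cv2.imread('pics/side0.png'); cv2.imwrite('pics/s_ext.png',cv2.resize(im[140:240,240:400],None,fx=5,fy=5,interpolation=cv2.INTER_CUBIC))
E
```

```text
ts [ 0.5605 -0.2212  0.1069] [-0.0406  0.0006  0.1069]
tw [ 0.5596 -0.2212  0.1134] [-0.0414  0.0002  0.1134]
sw [ 0.5623 -0.2236  0.1057] [-0.0381 -0.0011  0.1057]
tsw [ 0.5614 -0.2223  0.1065] [-0.0394 -0.0002  0.1065]
```

View pics/s_ext.png

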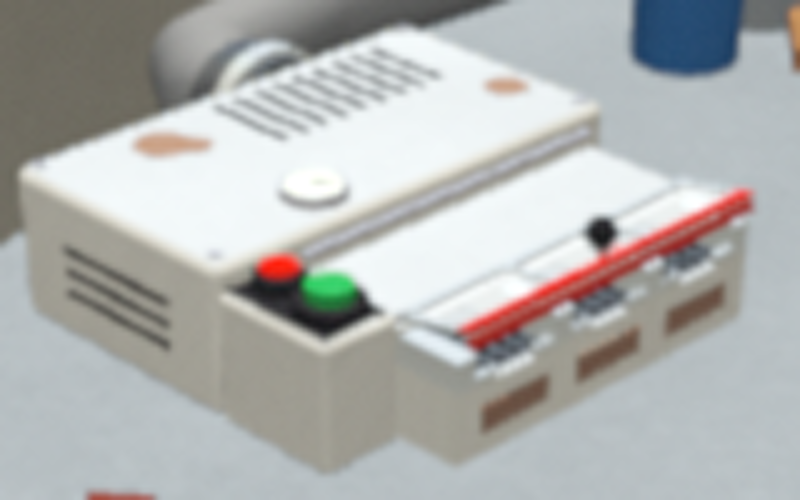

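```bash
sed -i 's/^EO=.*/EO=np.array([.5988,-.2347,0.0])+R.from_euler("z",EY).apply([-.0035,-.0005,0])/' h.py
python3 - <<'E'
from h import *
c=vision.calibration('wrist'); print(exinv(plane(c,[320,264],[.104],True)[0]))
rows(ex([-.034,0,.094]),toolrot(EY+np.pi),vmax=15)
E
```

```text
[-0.03323243 -0.0002925   0.104     ]
5 rows
[[0.1, 0.2, 13.9], [-0.01, 0.03, -0.15]]
[[0.1, 0.2, 13.9], [-0.01, 0.03, -0.15]]
[[0.1, 0.2, 13.9], [-0.01, 0.03, -0.15]]
[[0.1, 0.2, 13.9], [-0.01, 0.03, -0.15]]
[[0.1, 0.2, 13.9], [-0.01, 0.03, -0.15]]
```

Request:
{"api": "step_arm", "payload": {
  "deltas": [
    [[0, 0, 14], [0, 0, 0]],
    [[0, 0, 14], [0, 0, 0]],
    [[0, 0, 14], [0, 0, 0]],
    [[0, 0, 14], [0, 0, 0]],
    [[0, 1, 13], [0, 0, -0.7]],
    [[0, 0, 0], [0, 0, 0]]
  ]
}}

```text
time: 4.75
tcp_pos: [0.5621, -0.2221, 0.0904]
eef_rot: [3.141, -0.003, 2.818]
ft_force: [0.1, 0.7, 0.2]
gripper_width: 0.0852
```

Request:
{"api": "step_arm", "payload": {
  "deltas": [
    [[0, 0, 0], [0, 0, 0]],
    [[0, 0, 0], [0, 0, 0]],
    [[0, 0, 0], [0, 0, 0]],
    [[0, 0, 0], [0, 0, 0]],
    [[0, 0, 0], [0, 0, 0]],
    [[0, 0, 0], [0, 0, 0]]
  ],
  "gripper": -1
}}

```text
time: 5.5
tcp_pos: [0.5631, -0.2228, 0.0926]
eef_rot: [-3.141, 0.0, 2.817]
ft_force: [-0.8, 0.2, 3.4]
gripper_width: 0.0188
```

Run:
```python
from h import *
im,c=snap('wrist','w3'); s=env.read_state(); print(s['time'],s['tcp_pos'],s['ft_force'],s['gripper_width'])
snap('side','s3')
im=cv2.imread('pics/s3.png'); cv2.imwrite('pics/s3c.png',cv2.resize(im[100:240,240:420],None,fx=4,fy=4,interpolation=cv2.INTER_CUBIC))
```

```text
5.55 [ 0.56308707 -0.22287127  0.09251897] [-2.28694883 -0.43582158  2.75093387] 0.018560951108020814
```

View pics/w3.png

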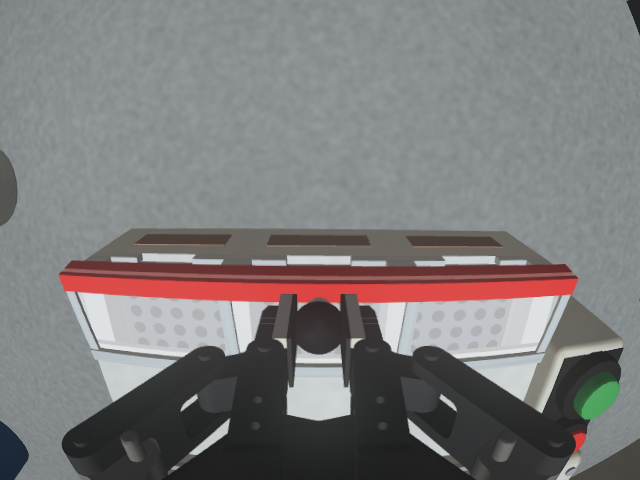

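View pics/s3c.png

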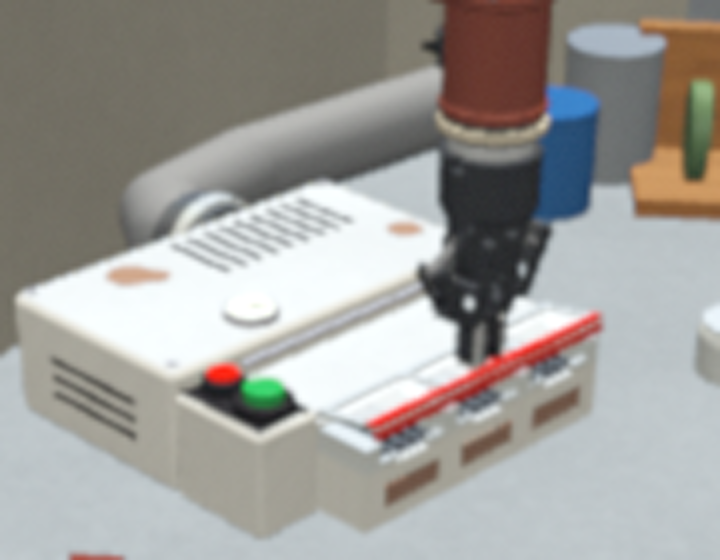

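```bash
cat > swing.py <<'E'
from h import *
def path(th0,th1,n,leanf,off=.0115,round_=0):
    p,r,_=cur(); kx=lambda t:np.array([.010-.051*np.cos(t+.34),0,.077+.051*np.sin(t+.34)])
    def pose(t):
        rr=toolrot(EY+np.pi,-leanf(t)); return ex(kx(t))+rr.apply([0,0,off]),rr
    p0,r0=pose(th0); print('start mismatch',exinv(p)-exinv(p0),r.as_euler('xyz'))
    a,ra=p0,r0
    for i in range(1,n+1):
        b,rb=pose(th0+(th1-th0)*i/n); d=ra.inv().apply(b-a)*1000; w=(ra.inv()*rb).as_rotvec(degrees=True)
        print([d.round(1).tolist(),w.round(1).tolist()]); a,ra=b,rb
    print('end',a,exinv(a))
E
python3 - <<'E'
from swing import *
path(.22,1.8,24,lambda t:np.interp(t,[.3,1.8],[0,22]))
E
```

```text
start mismatch [-0.00097152  0.00033233 -0.00015149] [-3.14144029e+00 -2.12747465e-04  2.81722923e+00]
[[-1.9, 0.0, -2.8], [0.0, 0.0, 0.0]]
[[-1.9, -0.0, -2.7], [-0.0, 0.8, 0.0]]
[[-2.0, 0.0, -2.5], [0.0, 1.0, -0.0]]
[[-2.1, -0.0, -2.4], [-0.0, 1.0, 0.0]]
[[-2.2, 0.0, -2.3], [-0.0, 1.0, 0.0]]
[[-2.3, -0.0, -2.2], [0.0, 1.0, 0.0]]
[[-2.5, 0.0, -2.1], [0.0, 1.0, -0.0]]
[[-2.5, 0.0, -1.9], [-0.0, 1.0, 0.0]]
[[-2.6, -0.0, -1.8], [0.0, 1.0, 0.0]]
[[-2.7, 0.0, -1.7], [0.0, 1.0, -0.0]]
[[-2.8, 0.0, -1.5], [-0.0, 1.0, 0.0]]
[[-2.9, -0.0, -1.4], [-0.0, 1.0, 0.0]]
[[-2.9, 0.0, -1.2], [0.0, 1.0, 0.0]]
[[-3.0, 0.0, -1.1], [0.0, 1.0, -0.0]]
[[-3.0, -0.0, -0.9], [0.0, 1.0, 0.0]]
[[-3.1, 0.0, -0.7], [0.0, 1.0, 0.0]]
[[-3.1, -0.0, -0.6], [0.0, 1.0, 0.0]]
[[-3.1, -0.0, -0.4], [0.0, 1.0, 0.0]]
[[-3.2, 0.0, -0.3], [0.0, 1.0, 0.0]]
[[-3.2, -0.0, -0.1], [0.0, 1.0, 0.0]]
[[-3.2, 0.0, 0.1], [-0.0, 1.0, 0.0]]
[[-3.2, -0.0, 0.2], [0.0, 1.0, 0.0]]
[[-3.1, -0.0, 0.4], [0.0, 1.0, 0.0]]
[[-3.1, 0.0, 0.6], [0.0, 1.0, 0.0]]
end [ 0.62676573 -0.24465061  0.10929624] [3.31790581e-02 1.63677311e-17 1.09296238e-01]
```

Request:
{"api": "step_arm", "payload": {
  "deltas": [
    [[-1.9, 0, -2.8], [0, 0, 0]],
    [[-1.9, 0, -2.7], [0, 0.8, 0]],
    [[-2, 0, -2.5], [0, 1, 0]],
    [[-2.1, 0, -2.4], [0, 1, 0]],
    [[-2.2, 0, -2.3], [0, 1, 0]],
    [[-2.3, 0, -2.2], [0, 1, 0]],
    [[-2.5, 0, -2.1], [0, 1, 0]],
    [[-2.5, 0, -1.9], [0, 1, 0]],
    [[-2.6, 0, -1.8], [0, 1, 0]],
    [[-2.7, 0, -1.7], [0, 1, 0]],
    [[-2.8, 0, -1.5], [0, 1, 0]],
    [[-2.9, 0, -1.4], [0, 1, 0]]
  ]
}}

```text
time: 7.1
tcp_pos: [0.5916, -0.2327, 0.1163]
eef_rot: [-3.141, -0.189, 2.816]
ft_force: [-2.7, -3.4, -4.2]
gripper_width: 0.0169
```

Run:
```python
from h import *
s=env.read_state(); print(s['tcp_pos'],exinv(s['tcp_pos']),s['ft_force'],s['gripper_width'])
im,c=snap('wrist','w4');
```

```text
[ 0.59159379 -0.23273932  0.11628366] [-3.95503007e-03  5.70382834e-05  1.16283659e-01] [-2.70759867 -3.41922137 -4.21524533] 0.01686590277409522
```

View pics/w4.png

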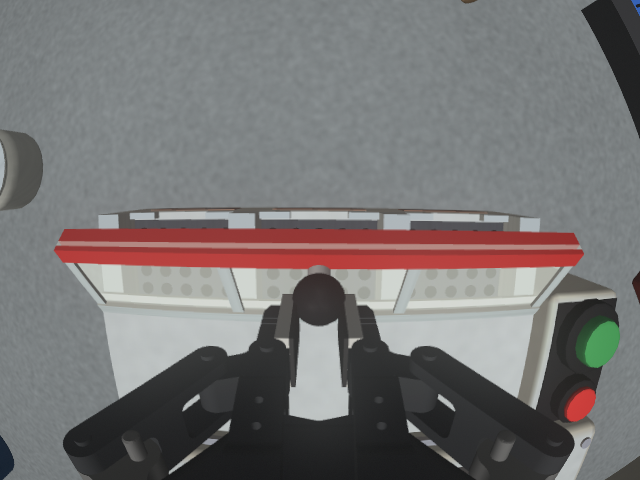

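Run:
```python
from h import *
p,r,s=cur(); c=vision.calibration('wrist')
o=r.inv().apply(c['position']-p); print('cam in tool',o)
for px in([319,327],[319,299]):
    d=r.inv().apply(ray(c,px,True)[0])
    for z in(-.005,-.0115,-.019,-.025): print(px,z,(o+d*(z-o[2])/d[2]).round(4))
```

```text
cam in tool [ 0.08106274 -0.00055954 -0.14108046]
[319, 327] -0.005 [-0.0034 -0.0002 -0.005 ]
[319, 327] -0.0115 [ 0.0007 -0.0002 -0.0115]
[319, 327] -0.019 [ 0.0053 -0.0002 -0.019 ]
[319, 327] -0.025 [ 0.009  -0.0002 -0.025 ]
[319, 299] -0.005 [ 0.0102 -0.0002 -0.005 ]
[319, 299] -0.0115 [ 0.0136 -0.0002 -0.0115]
[319, 299] -0.019 [ 0.0175 -0.0002 -0.019 ]
[319, 299] -0.025 [ 0.0206 -0.0002 -0.025 ]
```

Run:
```python
from h import *
p,r,s=cur(); c=vision.calibration('wrist')
for px in([150,306],[150,312],[480,306],[480,312],[319,211],[319,299]):
    print(px,exinv(plane(c,px,[.077],True)[0]).round(4))
print(exinv(plane(c,[319,299],[.12],True)[0]).round(4),exinv(plane(c,[319,299],[.125],True)[0]).round(4))
for px in([57,240],[582,240],[62,262],[578,262]): print(px,[exinv(plane(c,px,[z],True)[0]).round(4)[:2].tolist() for z in (.115,.12,.125)])
im=cv2.imread('pics/w4.png'); cv2.imwrite('pics/w4c.png',cv2.resize(im[190:330,60:330],None,fx=2.9,fy=2.9,interpolation=cv2.INTER_CUBIC))
```

```text
[150, 306] [ 0.0083 -0.0987  0.077 ]
[150, 312] [ 0.012  -0.0992  0.077 ]
[480, 306] [0.0082 0.0935 0.077 ]
[480, 312] [0.0119 0.0939 0.077 ]
[319, 211] [-0.0458 -0.      0.077 ]
[319, 299] [ 0.0015 -0.      0.077 ]
[-1.14e-02 -1.00e-04  1.20e-01] [-1.29e-02 -1.00e-04  1.25e-01]
[57, 240] [[-0.0357, -0.1328], [-0.0364, -0.1285], [-0.0371, -0.1243]]
[582, 240] [[-0.0355, 0.1338], [-0.0362, 0.1295], [-0.0369, 0.1251]]
[62, 262] [[-0.0244, -0.1307], [-0.0255, -0.1265], [-0.0265, -0.1223]]
[578, 262] [[-0.0242, 0.1323], [-0.0252, 0.1281], [-0.0263, 0.1238]]
```

View pics/w4c.png

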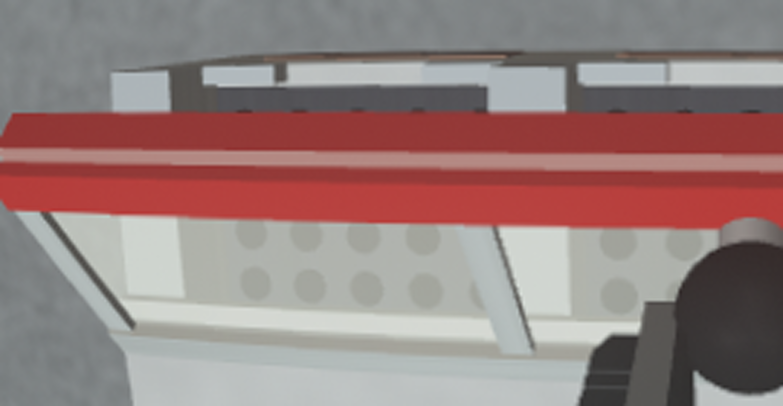

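Request:
{"api": "step_arm", "payload": {
  "deltas": [
    [[0, 0, 0], [0, 0, 0]],
    [[0, 0, 0], [0, 0, 0]],
    [[0, 0, 0], [0, 0, 0]],
    [[0, 0, -20], [0, 0, 0]],
    [[0, 0, -30], [0, 0, 0]],
    [[0, 0, -30], [0, 0, 0]],
    [[0, 0, 0], [0, 0, 0]]
  ],
  "gripper": 1
}}

```text
time: 8.02
tcp_pos: [0.6082, -0.2382, 0.1988]
eef_rot: [-3.14, -0.18, 2.817]
ft_force: [1.2, 0.5, 0.0]
gripper_width: 0.0854
```

Run:
```python
from h import *
p,r,s=cur(); print(exinv(p))
q=rows(ex([-.08,0,.19]),toolrot(EY+np.pi))
rows(ex([-.08,0,.105]),toolrot(EY+np.pi),start=q)
```

```text
[1.35553567e-02 1.85058263e-04 1.98772117e-01]
2 rows
[[45.2, -0.1, 12.7], [-0.04, -5.17, 0.02]]
[[46.2, -0.1, 8.6], [-0.04, -5.17, 0.02]]
2 rows
[[-0.0, -0.0, 42.5], [0.0, 0.0, 0.0]]
[[-0.0, -0.0, 42.5], [0.0, 0.0, 0.0]]
```

Request:
{"api": "step_arm", "payload": {
  "deltas": [
    [[45, 0, 12.7], [0, -5.2, 0]],
    [[46.2, 0, 8.6], [0, -5.2, 0]],
    [[0, 0, 0], [0, 0, 0]],
    [[0, 0, 0], [0, 0, 0]],
    [[0, 0, 42], [0, 0, 0]],
    [[0, 0, 42], [0, 0, 0]],
    [[-15, 0, 0], [0, 0, 0]],
    [[-6, 0, 0], [0, 0, 0]],
    [[-6, 0, 0], [0, 0, 0]],
    [[-6, 0, 0], [0, 0, 0]],
    [[-6, 0, 0], [0, 0, 0]],
    [[0, 0, 0], [0, 0, 0]]
  ],
  "gripper": -1
}}

```text
time: 9.52
tcp_pos: [0.548, -0.2178, 0.1018]
eef_rot: [-3.141, -0.022, 2.818]
ft_force: [-26.0, 8.3, 21.2]
gripper_width: 0.0
```

Run:
```python
from h import *
s=env.read_state(); print(exinv(s['tcp_pos']),s['ft_force'],s['gripper_width'])
im,c=snap('wrist','w5');
```

```text
[-0.04999475  0.00028984  0.10184863] [-25.98306279   8.34408202  21.23286131] 4.519364843825604e-05
```

View pics/w5.png

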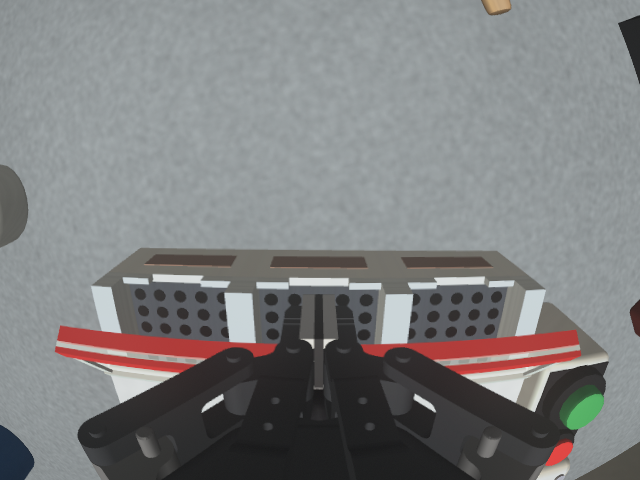

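Request:
{"api": "step_arm", "payload": {
  "deltas": [
    [[10, 0, 0], [0, 0, 0]],
    [[20, 0, 0], [0, 0, 0]],
    [[0, 0, -40], [0, 0, 0]],
    [[0, 0, -40], [0, 0, 0]],
    [[0, 0, 0], [0, 0, 0]],
    [[0, 0, 0], [0, 0, 0]]
  ]
}}

```text
time: 10.32
tcp_pos: [0.5258, -0.2102, 0.1815]
eef_rot: [-3.141, -0.006, 2.817]
ft_force: [-0.1, -0.1, -1.4]
gripper_width: -0.0001
```

Run:
```python
from h import *
s=env.read_state(); print(exinv(s['tcp_pos']),s['ft_force'],s['eef_rot'])
im,c=snap('wrist','w6'); 
for th in (.5,.6,.7,.8,.9,1.0):
    e=ex([.010-.060*np.cos(th),0,.077+.060*np.sin(th)]); k=ex([.010-.051*np.cos(th+.34),0,.077+.051*np.sin(th+.34)])
    el=ex([.010-.060*np.cos(th),.131,.077+.060*np.sin(th)]);er=ex([.010-.060*np.cos(th),-.131,.077+.060*np.sin(th)])
    print(th,proj(c,[e,el,er,k],True).round(0).tolist())
```

```text
[-0.07353562  0.00043704  0.18154683] [-0.13404985 -0.14985993 -1.40201855] [-3.14149182 -0.00631638  2.81727025]
0.5 [[318.0, 299.0], [502.0, 294.0], [135.0, 294.0], [318.0, 330.0]]
0.6 [[318.0, 307.0], [504.0, 301.0], [132.0, 301.0], [318.0, 338.0]]
0.7 [[318.0, 315.0], [506.0, 309.0], [131.0, 309.0], [318.0, 346.0]]
0.8 [[318.0, 324.0], [507.0, 317.0], [129.0, 317.0], [318.0, 353.0]]
0.9 [[318.0, 333.0], [508.0, 325.0], [128.0, 325.0], [318.0, 361.0]]
1.0 [[318.0, 343.0], [509.0, 334.0], [128.0, 334.0], [318.0, 368.0]]
```

View pics/w6.png

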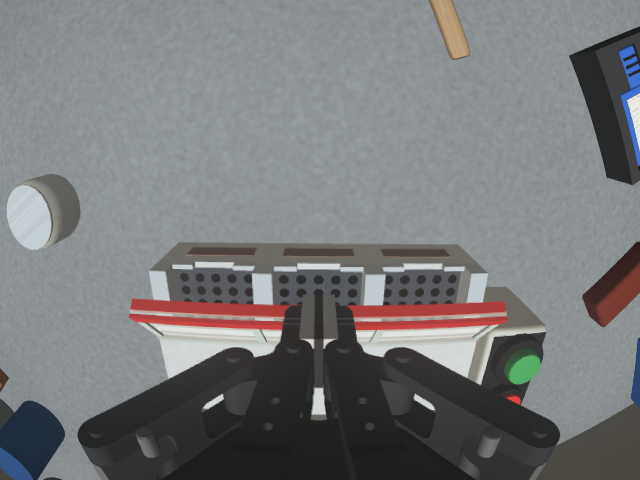

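```bash
cat > push.py <<'E'
from h import *
L=35.
RR=toolrot(EY+np.pi,L)
def lip(t):
    e=np.array([-np.cos(t),np.sin(t)])*.060; n=np.array([np.sin(t),np.cos(t)]); q=e-.008*n
    return np.array([.010+q[0],0,.077+q[1]])
def tcp(t,along=.010,gap=0):
    return ex(lip(t))+RR.apply([.011+gap,0,along])
if __name__=='__main__':
    print(RR.apply([0,0,1]),tcp(.7),exinv(tcp(.7)))
    q=rows(tcp(.7,gap=.03)+[0,0,.04],RR)
    q=rows(tcp(.68,gap=.02),RR,start=q)
    q=rows(tcp(.68),RR,start=q,vmax=7)
    ts=np.linspace(.68,1.75,25); a=tcp(ts[0])
    for t in ts[1:]:
        b=tcp(t); print(round(t,2),(RR.inv().apply(b-a)*1000).round(1).tolist()); a=b
    print(exinv(a))
E
python3 push.py
```

```text
[ 0.54355013 -0.183148   -0.81915204] [ 0.55332446 -0.21990474  0.09503346] [-4.43191809e-02  1.24633860e-17  9.50334625e-02]
4 rows
[[-1.4, -0.1, 15.7], [0.01, -8.87, 0.01]]
[[1.0, -0.1, 15.7], [0.01, -8.87, 0.01]]
[[3.4, -0.1, 15.4], [0.01, -8.87, 0.01]]
[[5.7, -0.1, 14.7], [0.01, -8.87, 0.01]]
1 rows
[[14.1, -0.0, 33.2], [0.0, 0.0, 0.0]]
3 rows
[[-6.7, 0.0, 0.0], [0.0, 0.0, 0.0]]
[[-6.7, 0.0, 0.0], [0.0, 0.0, 0.0]]
[[-6.7, 0.0, 0.0], [0.0, 0.0, 0.0]]
0.72 [-2.5, 0.0, -1.0]
0.77 [-2.5, -0.0, -0.9]
0.81 [-2.6, -0.0, -0.8]
0.86 [-2.6, 0.0, -0.7]
0.9 [-2.6, -0.0, -0.6]
0.95 [-2.7, 0.0, -0.4]
0.99 [-2.7, -0.0, -0.3]
1.04 [-2.7, -0.0, -0.2]
1.08 [-2.7, 0.0, -0.1]
1.13 [-2.7, 0.0, 0.0]
1.17 [-2.7, -0.0, 0.2]
1.21 [-2.7, -0.0, 0.3]
1.26 [-2.7, 0.0, 0.4]
1.3 [-2.7, -0.0, 0.5]
1.35 [-2.6, 0.0, 0.6]
1.39 [-2.6, 0.0, 0.7]
1.44 [-2.6, -0.0, 0.9]
1.48 [-2.5, -0.0, 1.0]
1.53 [-2.5, 0.0, 1.1]
1.57 [-2.4, -0.0, 1.2]
1.62 [-2.4, 0.0, 1.3]
1.66 [-2.3, -0.0, 1.4]
1.71 [-2.2, 0.0, 1.5]
1.75 [-2.2, 0.0, 1.6]
[9.54796764e-03 1.71298975e-17 1.22964264e-01]
```

Request:
{"api": "step_arm", "payload": {
  "deltas": [
    [[-1.4, 0, 15.7], [0, -8.9, 0]],
    [[1, 0, 15.7], [0, -8.9, 0]],
    [[3.4, 0, 15.4], [0, -8.9, 0]],
    [[5.7, 0, 14.7], [0, -8.9, 0]],
    [[14, 0, 33], [0, 0, 0]],
    [[0, 0, 0], [0, 0, 0]],
    [[-7, 0, 0], [0, 0, 0]],
    [[-7, 0, 0], [0, 0, 0]],
    [[-6, 0, 0], [0, 0, 0]],
    [[0, 0, 0], [0, 0, 0]]
  ]
}}

```text
time: 11.62
tcp_pos: [0.5545, -0.22, 0.0966]
eef_rot: [-3.141, 0.616, 2.818]
ft_force: [-0.2, 0.1, -0.7]
gripper_width: -0.0001
```

Run:
```python
from push import *
s=env.read_state(); print(exinv(s['tcp_pos']),exinv(tcp(.68)),s['ft_force'],(cur()[1].inv()*RR).as_rotvec(degrees=True))
im,c=snap('wrist','w7');
```

```text
[-0.04318478  0.00031094  0.09662356] [-4.49596154e-02  4.23068126e-18  9.40061384e-02] [-0.1961839   0.12900261 -0.74349132] [0.00557813 0.3105155  0.06793217]
```

View pics/w7.png

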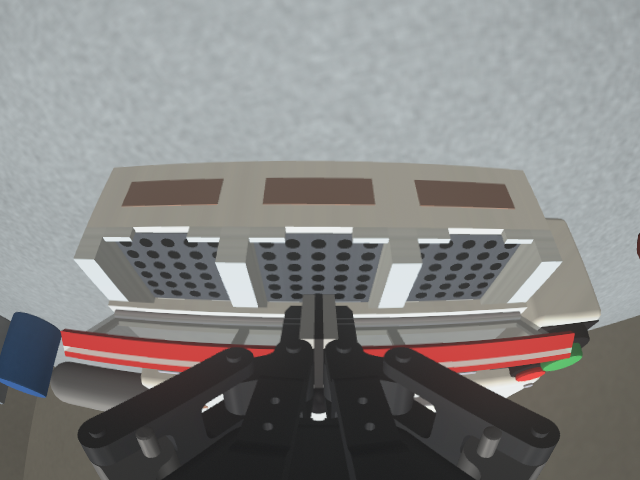

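Request:
{"api": "step_arm", "payload": {
  "deltas": [
    [[-2.5, 0, -1], [0, 0, 0]],
    [[-2.5, 0, -0.9], [0, 0, 0]],
    [[-2.6, 0, -0.8], [0, 0, 0]],
    [[-2.6, 0, -0.7], [0, 0, 0]],
    [[-2.6, 0, -0.6], [0, 0, 0]],
    [[-2.7, 0, -0.4], [0, 0, 0]],
    [[-2.7, 0, -0.3], [0, 0, 0]],
    [[-2.7, 0, -0.2], [0, 0, 0]]
  ]
}}

```text
time: 12.68
tcp_pos: [0.5671, -0.224, 0.1113]
eef_rot: [3.141, 0.614, 2.817]
ft_force: [-0.0, 0.9, -2.8]
gripper_width: 0.0
```

Run:
```python
from push import *
s=env.read_state(); print(exinv(s['tcp_pos']),exinv(tcp(1.04)),s['ft_force'])
im,c=snap('wrist','w8');
```

```text
[-0.02998405  0.00049862  0.11129191] [-3.05473574e-02  2.47121719e-17  1.10193630e-01] [-0.0169083   0.93244382 -2.81005854]
```

View pics/w8.png

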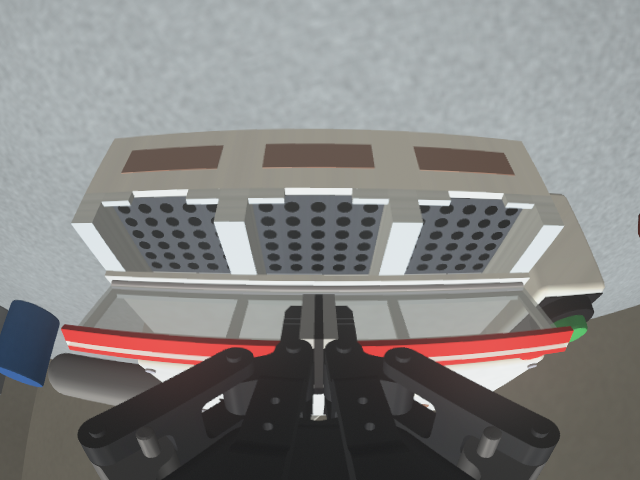

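Working: the cover opens with about 3 N. I continue along the arc.

Request:
{"api": "step_arm", "payload": {
  "deltas": [
    [[-2.7, 0, -0.1], [0, 0, 0]],
    [[-2.7, 0, 0], [0, 0, 0]],
    [[-2.7, 0, 0.2], [0, 0, 0]],
    [[-2.7, 0, 0.3], [0, 0, 0]],
    [[-2.7, 0, 0.4], [0, 0, 0]],
    [[-2.7, 0, 0.5], [0, 0, 0]],
    [[-2.6, 0, 0.6], [0, 0, 0]],
    [[-2.6, 0, 0.7], [0, 0, 0]],
    [[-2.6, 0, 0.9], [0, 0, 0]],
    [[-2.5, 0, 1], [0, 0, 0]],
    [[-2.5, 0, 1.1], [0, 0, 0]],
    [[-2.4, 0, 1.2], [0, 0, 0]]
  ]
}}

```text
time: 14.22
tcp_pos: [0.5949, -0.2334, 0.1234]
eef_rot: [3.141, 0.614, 2.817]
ft_force: [-1.4, -0.8, -5.7]
gripper_width: 0.0
```

Request:
{"api": "step_arm", "payload": {
  "deltas": [
    [[-2.4, 0, 1.3], [0, 0, 0]],
    [[-2.3, 0, 1.4], [0, 0, 0]],
    [[-2.2, 0, 1.5], [0, 0, 0]],
    [[-2.2, 0, 1.6], [0, 0, 0]],
    [[0, 0, 0], [0, 0, 0]]
  ]
}}

```text
time: 14.85
tcp_pos: [0.605, -0.2367, 0.1237]
eef_rot: [3.141, 0.613, 2.817]
ft_force: [-2.5, 0.1, -8.2]
gripper_width: 0.0002
```

Run:
```python
from push import *
s=env.read_state(); print(exinv(s['tcp_pos']),exinv(tcp(1.75)),s['ft_force'])
im,c=snap('wrist','w9');
```

```text
[0.00997832 0.00061766 0.12365306] [9.54796764e-03 1.71298975e-17 1.22964264e-01] [-2.49777962  0.07217112 -8.17862946]
```

View pics/w9.png

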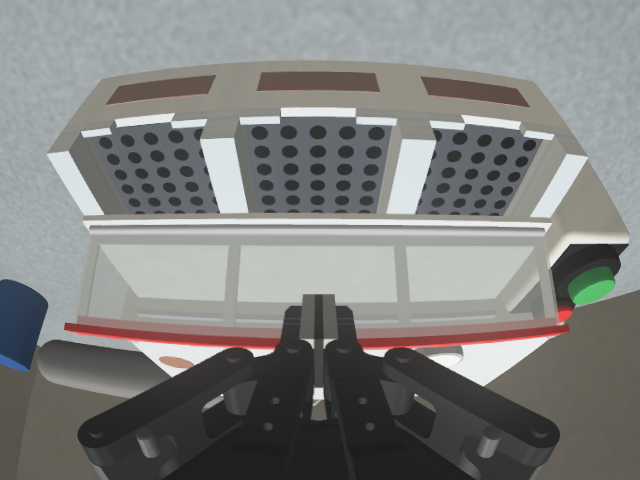

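Run:
```python
from push import *
p,r,s=cur()
q=rows(p+RR.apply([.05,0,-.03]),RR)
rows(ex([-.03,0,.27]),toolrot(EY+np.pi),start=q)
```

```text
2 rows
[[25.0, 0.0, -15.1], [0.02, 0.07, 0.01]]
[[25.0, 0.0, -15.0], [0.02, 0.07, 0.01]]
4 rows
[[-25.3, -0.2, -28.2], [0.0, 8.75, -0.0]]
[[-20.7, -0.2, -31.7], [0.0, 8.75, -0.0]]
[[-15.7, -0.2, -34.5], [0.0, 8.75, -0.0]]
[[-10.2, -0.2, -36.5], [0.0, 8.75, -0.0]]
```

Request:
{"api": "step_arm", "payload": {
  "deltas": [
    [[25, 0, -15], [0, 0, 0]],
    [[25, 0, -15], [0, 0, 0]],
    [[-25, 0, -28], [0, 8.8, 0]],
    [[-20.7, 0, -31.7], [0, 8.8, 0]],
    [[-15.7, 0, -34.5], [0, 8.8, 0]],
    [[-10.2, 0, -36.5], [0, 8.8, 0]],
    [[0, 0, 0], [0, 0, 0]],
    [[0, 0, 0], [0, 0, 0]]
  ],
  "gripper": 1
}}

```text
time: 15.9
tcp_pos: [0.5682, -0.2242, 0.2709]
eef_rot: [-3.142, 0.005, 2.818]
ft_force: [-1.1, 0.7, -0.7]
gripper_width: 0.0855
```

Run:
```python
from h import *
im,c=snap('wrist','w10'); s=env.read_state(); print(s['time'],exinv(s['tcp_pos']),s['eef_rot'])
cv2.imwrite('pics/w10c.png',cv2.resize(im[190:390,100:540],None,fx=1.8,fy=1.8,interpolation=cv2.INTER_CUBIC))
import pickle; pickle.dump(c,open('w10.pkl','wb'))
```

```text
15.95 [-0.03002615  0.00070896  0.26987267] [3.14133674e+00 2.08153337e-03 2.81747223e+00]
```

View pics/w10c.png

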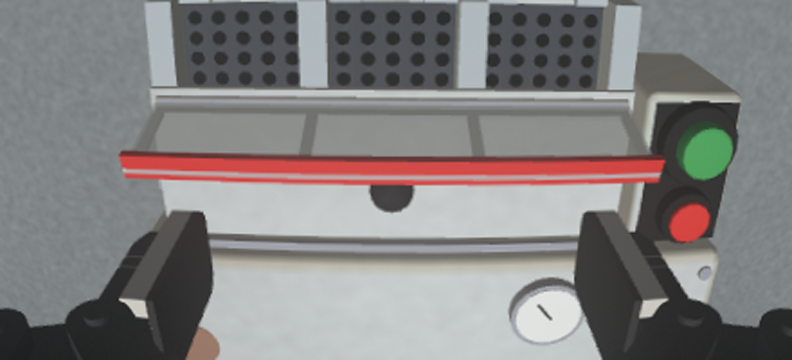

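Run:
```python
import cv2
im=cv2.imread('pics/w10.png'); cv2.imwrite('pics/w10d.png',cv2.resize(im[165:250,175:465],None,fx=2.75,fy=2.75,interpolation=cv2.INTER_CUBIC))
```

```text
(no output)
```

View pics/w10d.png

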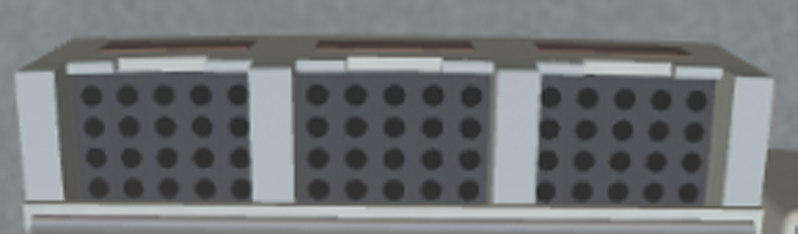

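Run:
```python
from h import *
import pickle; c=pickle.load(open('w10.pkl','rb'))
def u(x,y): return [175+x/2.75,165+y/2.75]
for n,px,z in (('w1 front L',u(250,68),.072),('w1 front R',u(293,68),.072),('w2 front L',u(494,70),.072),('w2 front R',u(534,70),.072),('out L',u(16,72),.072),('outR',u(773,76),.072),('w1 back L',u(253,202),.072),('w1 back R',u(294,202),.072),('w2 bL',u(494,204),.072),('w2 bR',u(534,204),.072),('deck L',u(28,205),.076),('deck R',u(760,208),.076),('oL back',u(25,200),.072),('oR back',u(764,204),.072)):
    P=plane(c,px,[z],True)[0]; print(n,exinv(P).round(4)*1000)
```

```text
w1 front L [-45.6 -48.7  72. ]
w1 front R [-45.5 -34.   72. ]
w2 front L [-44.8  34.1  72. ]
w2 front R [-45.   47.8  72. ]
out L [ -46.1 -133.3   72. ]
outR [-44.8 134.4  72. ]
w1 back L [  2.4 -49.4  72. ]
w1 back R [  2.3 -34.9  72. ]
w2 bL [ 3.1 35.4 72. ]
w2 bR [ 3.1 49.7 72. ]
deck L [   2.2 -132.2   76. ]
deck R [  3.2 133.   76. ]
oL back [   1.6 -134.8   72. ]
oR back [  3. 136.  72.]
```

```bash
sed -i 's/^EY=.*/EY=-0.329/; s/apply(\[-.0035,-.0005,0\])/apply([-.0046,-.0004,0])/' h.py
python3 - <<'E'
from h import *
q=rows([.50,.18,.29],toolrot(.1716+np.pi))
p,r,s=cur(); print(s['joints'])
E
```

```text
8 rows
[[24.0, 45.2, -2.6], [-0.0, 0.02, -3.55]]
[[21.2, 46.6, -2.5], [-0.0, 0.02, -3.55]]
[[18.3, 47.8, -2.5], [-0.0, 0.02, -3.55]]
[[15.3, 48.8, -2.5], [-0.0, 0.02, -3.55]]
[[12.2, 49.7, -2.5], [-0.0, 0.02, -3.55]]
[[9.1, 50.3, -2.5], [-0.0, 0.02, -3.55]]
[[6.0, 50.8, -2.5], [-0.0, 0.02, -3.55]]
[[2.8, 51.1, -2.5], [-0.0, 0.02, -3.55]]
[-5.05505433e-01  1.59924068e-01  1.52359642e+00  6.31354849e-04
  1.45607097e+00 -1.75225325e+00]
```

Request:
{"api": "step_arm", "payload": {
  "deltas": [
    [[24, 45, -2.5], [0, 0, -3.5]],
    [[21, 46.6, -2.5], [0, 0, -3.6]],
    [[18, 47.8, -2.5], [0, 0, -3.5]],
    [[15.3, 48.8, -2.5], [0, 0, -3.6]],
    [[12.2, 49.7, -2.5], [0, 0, -3.5]],
    [[9, 50.3, -2.5], [0, 0, -3.6]],
    [[6, 50.8, -2.5], [0, 0, -3.5]],
    [[2.8, 51, -2.5], [0, 0, -3.6]],
    [[0, 0, 0], [0, 0, 0]],
    [[0, 0, 0], [0, 0, 0]]
  ]
}}

```text
time: 17.2
tcp_pos: [0.4999, 0.1791, 0.2895]
eef_rot: [-3.141, 0.0, -2.97]
ft_force: [0.1, -1.1, -0.8]
gripper_width: 0.0858
```

Run:
```python
from h import *
im,c=snap('wrist','w11'); s=env.read_state(); print(s['time'],s['tcp_pos'],s['eef_rot'])
import pickle; pickle.dump(c,open('w11.pkl','wb'))
```

```text
17.25 [0.50017659 0.17853718 0.28958475] [-3.14132017e+00 -5.67317971e-05 -2.97122946e+00]
```

View pics/w11.png

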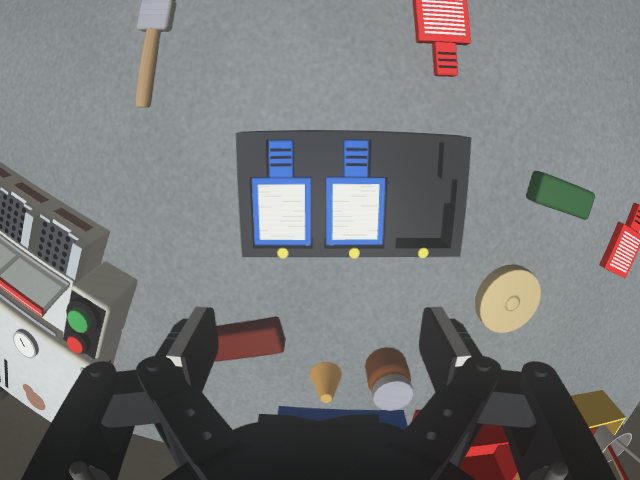

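```bash
cat > tray.py <<'E'
from h import *
def meas(im,c,zt=.042):
    hsv=cv2.cvtColor(im,cv2.COLOR_BGR2HSV); H,S,V=[hsv[...,i].astype(int) for i in range(3)]
    m=((H>100)&(H<125)&(S>120)&(V>90)).astype(np.uint8); m[:120]=0;m[280:]=0
    n,l,s,ce=cv2.connectedComponentsWithStats(m)
    out=[]
    for i in range(1,n):
        if s[i,4]<150: continue
        cnt=max(cv2.findContours((l==i).astype(np.uint8),cv2.RETR_EXTERNAL,cv2.CHAIN_APPROX_NONE)[0],key=len)[:,0].astype(float)
        P=plane(c,cnt,[zt]*len(cnt),True)[:,:2]; out.append(P)
    y=((H>20)&(H<35)&(S>120)&(V>150)).astype(np.uint8); y[:200]=0;y[280:]=0
    n,l,s,ce=cv2.connectedComponentsWithStats(y)
    D=[plane(c,ce[i],[.043],True)[0,:2] for i in range(1,n) if 15<s[i,4]<200]
    return out,np.array(sorted(D,key=lambda d:d[1]))
E
python3 - <<'E'
from tray import *
import pickle; c=pickle.load(open('w11.pkl','rb')); im=cv2.imread('pics/w11.png')
F,D=meas(im,c); print(D.round(4)); v=D[2]-D[0]; ty=-np.arctan2(v[0],v[1]); print('yaw',ty,np.linalg.norm(v))
Rt=R.from_euler('z',ty).as_matrix()[:2,:2]
for P in F:
    Q=P@Rt; print(len(P),'x',Q[:,0].min().round(4),Q[:,0].max().round(4)); b=Q[Q[:,0]>Q[:,0].max()-.065]; t=Q[Q[:,0]<Q[:,0].min()+.03]
    print('body y',b[:,1].min().round(4),b[:,1].max().round(4),'tongue y',t[:,1].min().round(4),t[:,1].max().round(4))
print((D@Rt).round(4))
E
```

```text
[[0.568  0.15  ]
 [0.5545 0.2286]
 [0.5411 0.3072]]
yaw 0.16946520406930313 0.15945106356587693
315 x 0.4613 0.5767
body y 0.0205 0.0833 tongue y 0.0393 0.0647
318 x 0.4611 0.5755
body y 0.1002 0.1638 tongue y 0.1186 0.1441
[[0.5852 0.052 ]
 [0.5852 0.1318]
 [0.5852 0.2115]]
```

```bash
cat >> h.py <<'E'
TY=0.1700
RT=R.from_euler('z',TY)
TO=RT.apply([.5387,.1318,0])
def tr(p): return TO+RT.apply(np.asarray(p,float))
def trinv(p): return RT.inv().apply(np.asarray(p)-TO)
E
python3 - <<'E'
from h import *
q=rows(tr([.024,0,.070]),toolrot(TY+np.pi))
print(tr([.024,0,.07]), trinv(q[0]))
E
```

```text
5 rows
[[-7.9, 8.1, 43.9], [-0.0, -0.0, 0.0]]
[[-7.9, 8.1, 43.9], [-0.0, -0.0, 0.0]]
[[-7.9, 8.1, 43.9], [-0.0, -0.0, 0.0]]
[[-7.9, 8.1, 43.9], [-0.0, -0.0, 0.0]]
[[-7.9, 8.1, 43.9], [-0.0, -0.0, 0.0]]
[0.53229031 0.22509898 0.07      ] [ 2.40000000e-02 -1.29947566e-17  7.00000000e-02]
```

Request:
{"api": "step_arm", "payload": {
  "deltas": [
    [[-8, 8, 44], [0, 0, 0]],
    [[-8, 8, 44], [0, 0, 0]],
    [[-8, 8, 44], [0, 0, 0]],
    [[-8, 8, 44], [0, 0, 0]],
    [[-7.5, 8.5, 43.5], [0, 0, 0]],
    [[0, 0, 0], [0, 0, 0]],
    [[0, 0, 15], [0, 0, 0]],
    [[0, 0, 0], [0, 0, 0]]
  ],
  "gripper": -1
}}

```text
time: 18.25
tcp_pos: [0.5329, 0.2254, 0.0562]
eef_rot: [-3.142, 0.001, -2.971]
ft_force: [-1.0, 0.5, -0.1]
gripper_width: 0.0001
```

Request:
{"api": "step_arm", "payload": {
  "deltas": [
    [[0, 0, 6], [0, 0, 0]],
    [[0, 0, 6], [0, 0, 0]],
    [[0, 0, 6], [0, 0, 0]],
    [[0, 0, 4], [0, 0, 0]],
    [[0, 0, 0], [0, 0, 0]]
  ]
}}

```text
time: 18.88
tcp_pos: [0.5322, 0.226, 0.0331]
eef_rot: [-3.141, -0.001, -2.97]
ft_force: [0.5, -0.3, 0.0]
gripper_width: -0.0001
```

Run:
```python
from h import *
im,c=snap('wrist','w12'); s=env.read_state(); print(s['time'],trinv(s['tcp_pos']),s['ft_force'])
```

```text
18.925 [0.02430408 0.00089299 0.03339696] [-0.38624833 -0.81586553 -0.33916748]
```

View pics/w12.png

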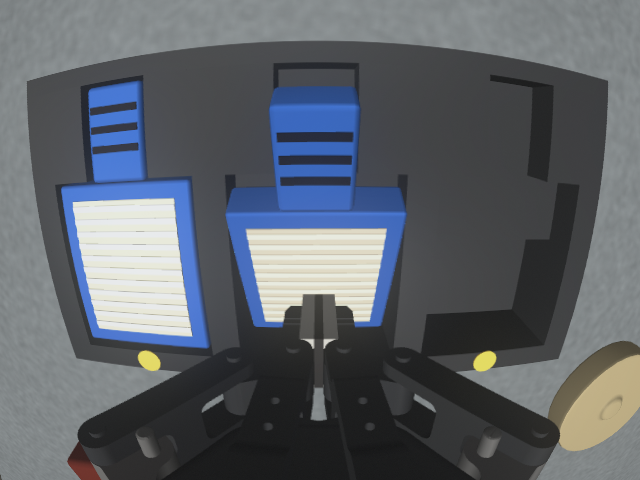

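```bash
cat >> h.py <<'E'
def tipf(x,y,z,th=28.,x0=-8.9,py=0.):
    t=np.deg2rad(th); u=np.array([np.cos(t),0,-np.sin(t)]); n=np.array([np.sin(t),0,np.cos(t)])
    return tr(np.array([-.0085,py+y/1000,.026])+(x-x0)/1000*u+(z+8)/1000*n)
E
python3 - <<'E'
from h import *
c=vision.calibration('wrist')
for th in(24,28,30):
  for x0 in (-8.9,-5):
    print(th,x0,proj(c,[tipf(*a,th,x0) for a in((-78,13,8),(-78,-13,8),(-78,13,-8),(-38,32,8),(-38,-32,8))],True).round(0).tolist())
im=cv2.imread('pics/w12.png'); cv2.imwrite('pics/w12c.png',cv2.resize(im[50:250,200:440],None,fx=3,fy=3,interpolation=cv2.INTER_CUBIC))
E
```

```text
24 -8.9 [[363.0, 94.0], [270.0, 94.0], [357.0, 77.0], [410.0, 207.0], [224.0, 207.0]]
24 -5 [[364.0, 81.0], [269.0, 81.0], [358.0, 65.0], [411.0, 198.0], [222.0, 198.0]]
28 -8.9 [[364.0, 104.0], [268.0, 104.0], [359.0, 82.0], [410.0, 213.0], [223.0, 213.0]]
28 -5 [[365.0, 91.0], [267.0, 91.0], [360.0, 70.0], [412.0, 205.0], [221.0, 205.0]]
30 -8.9 [[365.0, 110.0], [267.0, 110.0], [360.0, 85.0], [410.0, 216.0], [223.0, 216.0]]
30 -5 [[366.0, 97.0], [266.0, 97.0], [360.0, 73.0], [412.0, 208.0], [221.0, 208.0]]
```

View pics/w12c.png

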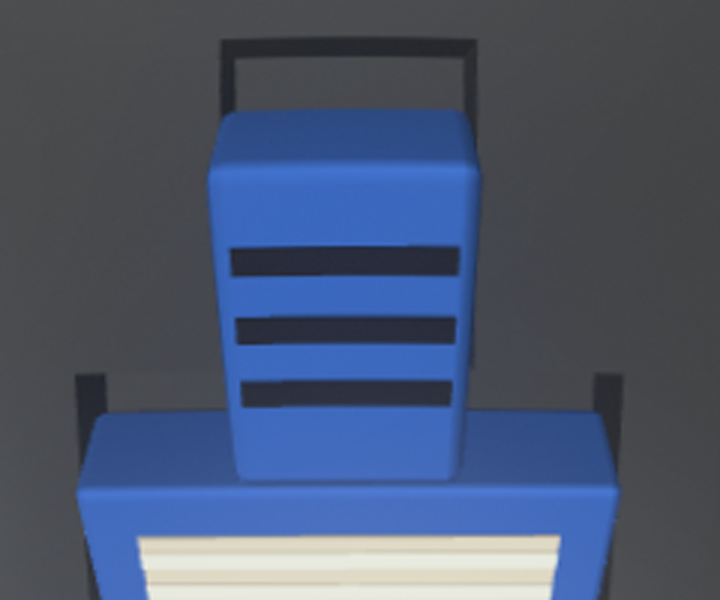

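```bash
cat >> h.py <<'E'
def fpose_tray(py=0.,a=14.,d=12.,gx=-66.,th=28.,x0=-8.9):
    RR=toolrot(TY+np.pi,-a); return tipf(gx,0,0,th,x0,py)+RR.apply([0,0,d/1000]),RR
E
python3 - <<'E'
from h import *
p,r,s=cur()
P,RR=fpose_tray(-.0004); print(P,trinv(P))
q=rows(p+[0,0,.07],r)
q=rows(P+RR.apply([0,0,-.05]),RR,start=q)
q=rows(P,RR,start=q,vmax=17)
E
```

```text
[0.45147736 0.21082103 0.04822686] [-0.0580636  -0.0004      0.04822686]
2 rows
[[0.0, -0.0, -35.0], [0.0, 0.0, 0.0]]
[[0.0, -0.0, -35.0], [0.0, 0.0, 0.0]]
2 rows
[[35.1, -0.6, 3.3], [-0.01, 6.99, 0.04]]
[[34.5, -0.6, 7.6], [-0.01, 6.99, 0.04]]
3 rows
[[0.0, -0.0, 16.7], [0.0, 0.0, 0.0]]
[[0.0, -0.0, 16.7], [0.0, 0.0, 0.0]]
[[0.0, -0.0, 16.7], [0.0, 0.0, 0.0]]
```

Request:
{"api": "step_arm", "payload": {
  "deltas": [
    [[0, 0, -35], [0, 0, 0]],
    [[0, 0, -35], [0, 0, 0]],
    [[35, -0.6, 3.3], [0, 7, 0]],
    [[34.5, -0.6, 7.6], [0, 7, 0]],
    [[0, 0, 0], [0, 0, 0]],
    [[0, 0, 0], [0, 0, 0]]
  ],
  "gripper": 1
}}

```text
time: 19.68
tcp_pos: [0.4647, 0.2131, 0.0971]
eef_rot: [3.142, -0.241, -2.97]
ft_force: [0.2, 0.1, 0.6]
gripper_width: 0.0852
```

Run:
```python
from h import *
im,c=snap('wrist','w13')
P,RR=fpose_tray(-.0004); rows(P,RR,vmax=17)
print(proj(c,[tipf(*a,28,-8.9,-.0004) for a in((-78,13,8),(-78,-13,8),(-78,13,-8),(-38,32,8),(-38,-32,8))],True).round(0).tolist())
```

```text
3 rows
[[0.4, -0.0, 16.9], [-0.01, 0.06, 0.03]]
[[0.4, -0.0, 17.0], [-0.01, 0.06, 0.03]]
[[0.4, -0.0, 17.0], [-0.01, 0.06, 0.03]]
[[345.0, 267.0], [292.0, 267.0], [343.0, 249.0], [375.0, 323.0], [262.0, 323.0]]
```

View pics/w13.png

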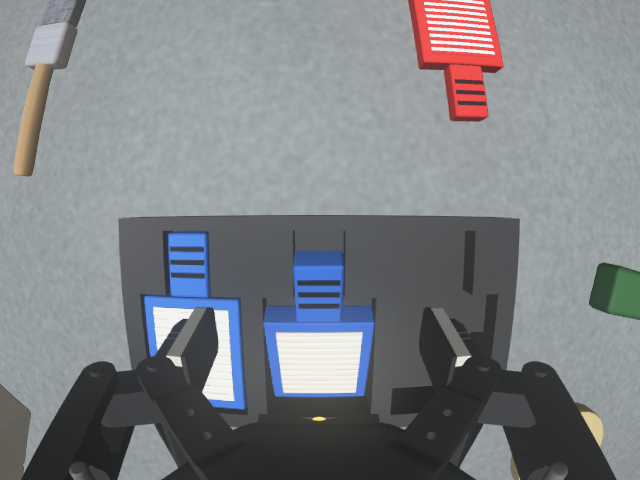

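Request:
{"api": "step_arm", "payload": {
  "deltas": [
    [[0.4, 0, 17], [0, 0, 0]],
    [[0.4, 0, 17], [0, 0, 0]],
    [[0.4, 0, 17], [0, 0, 0]],
    [[0, 0, 0], [0, 0, 0]]
  ]
}}

```text
time: 20.23
tcp_pos: [0.4481, 0.21, 0.0456]
eef_rot: [-3.141, -0.249, -2.97]
ft_force: [0.4, -0.3, 0.6]
gripper_width: 0.0857
```

Request:
{"api": "step_arm", "payload": {
  "deltas": [
    [[0, 0, 0], [0, 0, 0]],
    [[0, 0, 0], [0, 0, 0]],
    [[0, 0, 0], [0, 0, 0]],
    [[0, 0, 0], [0, 0, 0]],
    [[0, 0, 0], [0, 0, 0]],
    [[0, 0, 0], [0, 0, 0]]
  ],
  "gripper": -1
}}

```text
time: 20.98
tcp_pos: [0.4509, 0.2107, 0.0482]
eef_rot: [3.141, -0.243, -2.97]
ft_force: [1.0, -0.9, 2.8]
gripper_width: 0.0246
```

Run:
```python
from h import *
im,c=snap('wrist','w14'); s=env.read_state(); print(s['time'],trinv(s['tcp_pos']),s['ft_force'],s['gripper_width'])
```

```text
21.025 [-0.05868258 -0.00042199  0.0482114 ] [ 1.28736806 -0.73630314  3.59098263] 0.024693244193044125
```

View pics/w14.png

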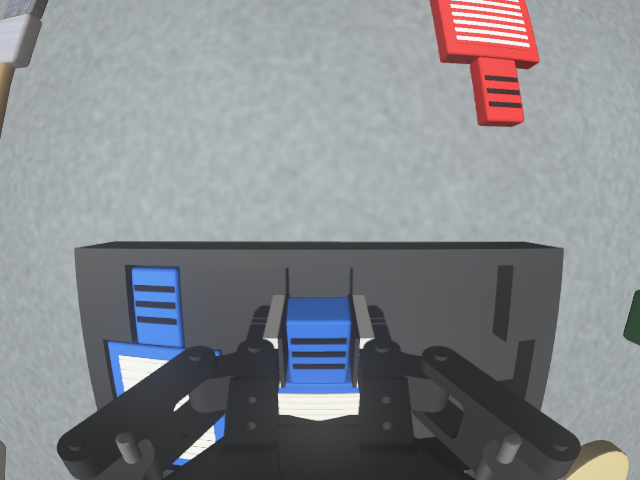

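Run:
```python
from h import *
p,r,s=cur()
q=rows(p+RT.apply([-.002,0,.02]),r,vmax=8)
q=rows(q[0]+[0,0,.11],r,start=q,vmax=40)
```

```text
3 rows
[[2.3, 0.0, -6.3], [0.0, 0.0, 0.0]]
[[2.3, 0.0, -6.3], [0.0, 0.0, 0.0]]
[[2.3, 0.0, -6.3], [0.0, 0.0, 0.0]]
3 rows
[[8.8, 0.0, -35.6], [0.0, 0.0, 0.0]]
[[8.8, 0.0, -35.6], [0.0, 0.0, 0.0]]
[[8.8, 0.0, -35.6], [0.0, 0.0, 0.0]]
```

Request:
{"api": "step_arm", "payload": {
  "deltas": [
    [[2.3, 0, -6.3], [0, 0, 0]],
    [[2.3, 0, -6.3], [0, 0, 0]],
    [[2.3, 0, -6.3], [0, 0, 0]],
    [[4.4, 0, -18], [0, 0, 0]],
    [[8.8, 0, -36], [0, 0, 0]],
    [[8.8, 0, -36], [0, 0, 0]],
    [[4, 0, -18], [0, 0, 0]],
    [[0, 0, 0], [0, 0, 0]],
    [[0, 0, 0], [0, 0, 0]]
  ]
}}

```text
time: 22.15
tcp_pos: [0.4484, 0.2101, 0.1776]
eef_rot: [-3.141, -0.246, -2.97]
ft_force: [-0.7, -0.9, -2.1]
gripper_width: 0.0247
```

Run:
```python
from h import *
im,c=snap('wrist','w15'); s=env.read_state(); print(s['time'],trinv(s['tcp_pos']),s['ft_force'],s['gripper_width'])
```

```text
22.2 [-0.06153221 -0.00056667  0.17725663] [-0.14970184  0.80910826 -1.75906444] 0.02461418251452273
```

View pics/w15.png

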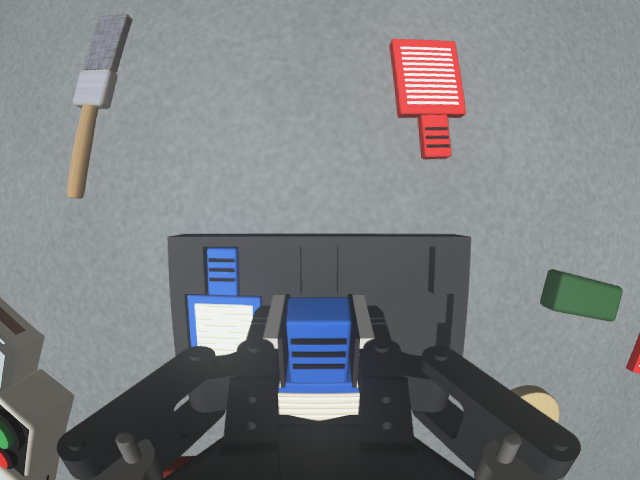

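```bash
cat >> h.py <<'E'
TF=np.array([-63.6,-12.0]); BETA=14.
def fill(yb,xh,zh,th,TF=TF,beta=BETA):
    t=np.deg2rad(th); u=np.array([np.cos(t),-np.sin(t)]); n=np.array([np.sin(t),np.cos(t)])
    q=np.array([xh,50+zh])+(TF[0]-38)*u+(TF[1]+8)*n
    return ex([q[0]/1000,yb,q[1]/1000]),toolrot(EY+np.pi,-(th-beta))
def chk(xh,zh,th):
    t=np.deg2rad(th); 
    top4=zh+(xh-4)*np.tan(t)+16/np.cos(t) if xh>4 else None
    print('headtop',round(xh+16*np.sin(t),1),round(zh+16*np.cos(t),1),'top@4',top4,'sill',round(zh+(xh+40)*np.tan(t),1),'tail',round(xh-76*np.cos(t),1),round(zh+76*np.sin(t),1))
E
python3 - <<'E'
from h import *
q=fill(0,-45,60,28); print(exinv(q[0]))
rows(*q)
for w in ((-45,60,28),(-30,45,28),(-12,10,24),(10,2,16),(28,1,8),(37,.8,6.5),(37.5,.5,0)): chk(*w)
E
```

```text
[-1.36585362e-01  5.06470025e-18  1.54166520e-01]
8 rows
[[5.5, -49.6, 4.4], [-0.87, -0.02, 3.47]]
[[2.5, -49.9, 3.6], [-0.87, -0.02, 3.47]]
[[-0.5, -50.0, 2.9], [-0.87, -0.02, 3.47]]
[[-3.6, -49.9, 2.1], [-0.87, -0.02, 3.47]]
[[-6.6, -49.6, 1.3], [-0.87, -0.02, 3.47]]
[[-9.6, -49.1, 0.6], [-0.87, -0.02, 3.47]]
[[-12.5, -48.5, -0.1], [-0.87, -0.02, 3.47]]
[[-15.4, -47.6, -0.9], [-0.87, -0.02, 3.47]]
headtop -37.5 74.1 top@4 None sill 57.3 tail -112.1 95.7
headtop -22.5 59.1 top@4 None sill 50.3 tail -97.1 80.7
headtop -5.5 24.6 top@4 None sill 22.5 tail -81.4 40.9
headtop 14.4 17.4 top@4 20.36526328833848 sill 16.3 tail -63.1 22.9
headtop 30.2 16.8 top@4 20.530221193155285 sill 10.6 tail -47.3 11.6
headtop 38.8 16.7 top@4 20.663390797137264 sill 9.6 tail -38.5 9.4
headtop 37.5 16.5 top@4 16.5 sill 0.5 tail -38.5 0.5
```

Request:
{"api": "step_arm", "payload": {
  "deltas": [
    [[5.5, -49.6, 4.4], [-0.87, 0, 3.47]],
    [[2.5, -50, 3.6], [-0.87, 0, 3.47]],
    [[-0.5, -50, 2.9], [-0.87, 0, 3.47]],
    [[-3.6, -50, 2.1], [-0.87, 0, 3.47]],
    [[-6.6, -49.6, 1.3], [-0.87, 0, 3.47]],
    [[-9.6, -49, 0.6], [-0.87, 0, 3.47]],
    [[-12.5, -48.5, 0], [-0.87, 0, 3.47]],
    [[-15.4, -47.6, -0.9], [-0.87, 0, 3.47]],
    [[0, 0, 0], [0, 0, 0]],
    [[0, 0, 0], [0, 0, 0]]
  ]
}}

```text
time: 23.45
tcp_pos: [0.4655, -0.1885, 0.1541]
eef_rot: [3.14, -0.247, 2.813]
ft_force: [0.9, 1.0, -1.9]
gripper_width: 0.0246
```

Run:
```python
from h import *
im,c=snap('wrist','w16'); s=env.read_state(); print(s['time'],exinv(s['tcp_pos']),s['ft_force'],s['gripper_width'])
q=rows(*fill(0,-30,45,28))
q=rows(*fill(0,-12,10,24),start=q,vmax=20)
im,c=snap('side','s16'); cv2.imwrite('pics/s16c.png',cv2.resize(im[60:240,240:480],None,fx=3.3,fy=3.3,interpolation=cv2.INTER_CUBIC))
```

```text
23.5 [-0.1363889   0.00156022  0.15443815] [ 0.37739218 -0.61903069 -2.22568357] 0.0245870621285528
1 rows
[[-18.1, -1.6, 11.2], [0.07, -0.14, 0.11]]
3 rows
[[-8.2, -0.0, 12.2], [0.0, -1.33, -0.0]]
[[-8.0, -0.0, 12.4], [0.0, -1.33, -0.0]]
[[-7.7, -0.0, 12.6], [0.0, -1.33, -0.0]]
```

View pics/w16.png

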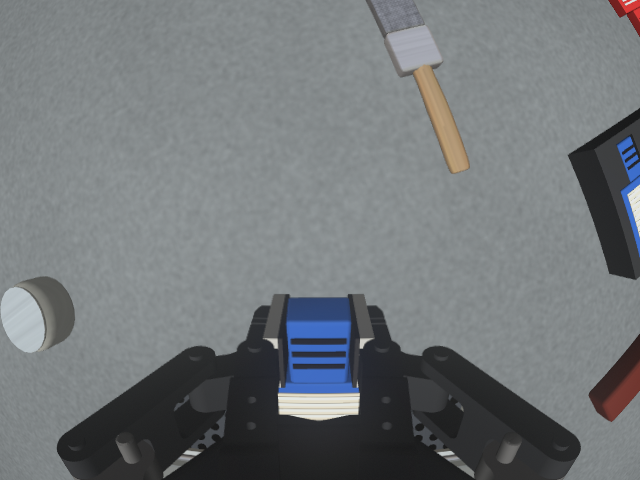

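View pics/s16c.png

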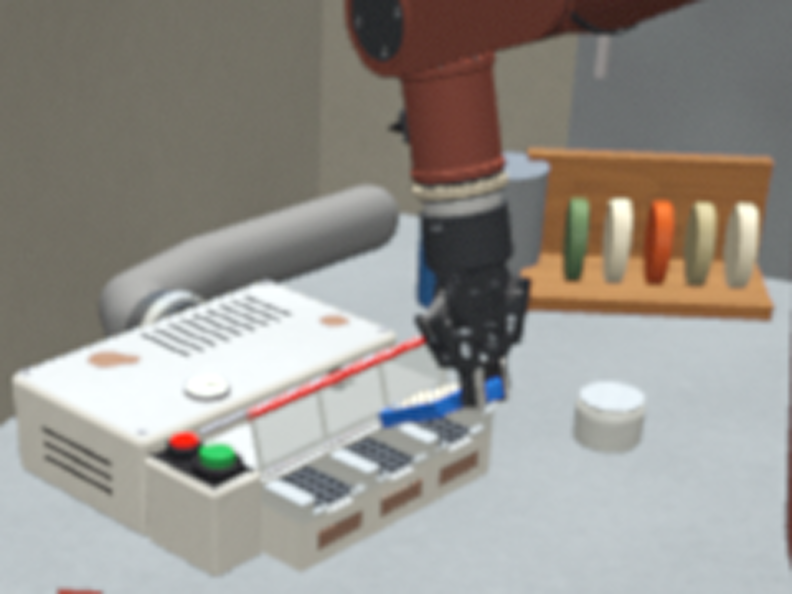

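Request:
{"api": "step_arm", "payload": {
  "deltas": [
    [[-18, -1.6, 11.2], [0, 0, 0.1]],
    [[0, 0, 0], [0, 0, 0]],
    [[0, 0, 0], [0, 0, 0]]
  ]
}}

```text
time: 23.92
tcp_pos: [0.4797, -0.1945, 0.1404]
eef_rot: [3.141, -0.245, 2.813]
ft_force: [-0.0, -0.5, -1.3]
gripper_width: 0.0247
```

Run:
```python
from h import *
s=env.read_state(); print(s['time'],exinv(s['tcp_pos']),exinv(fill(0,-30,45,28)[0]),s['ft_force'])
q=rows(*fill(0,-12,10,24),vmax=20)
q=rows(*fill(0,10,2,16),start=q,vmax=12)
```

```text
23.925 [-1.21149893e-01 -2.00470791e-05  1.40434529e-01] [-1.21585362e-01  7.83057426e-19  1.39166520e-01] [-0.00717781 -0.46750667 -1.28585165]
3 rows
[[-8.2, -0.0, 12.6], [0.0, -1.35, 0.01]]
[[-7.9, 0.0, 12.8], [0.0, -1.35, 0.01]]
[[-7.6, 0.0, 13.0], [0.0, -1.35, 0.01]]
3 rows
[[-7.0, 0.0, 6.0], [0.0, -2.67, 0.0]]
[[-6.8, 0.0, 6.4], [0.0, -2.67, 0.0]]
[[-6.5, 0.0, 6.7], [0.0, -2.67, 0.0]]
```

Request:
{"api": "step_arm", "payload": {
  "deltas": [
    [[-8.2, 0, 12.6], [0, -1.35, 0]],
    [[-7.9, 0, 12.8], [0, -1.35, 0]],
    [[-7.6, 0, 13], [0, -1.35, 0]],
    [[0, 0, 0], [0, 0, 0]],
    [[0, 0, 0], [0, 0, 0]]
  ]
}}

```text
time: 24.55
tcp_pos: [0.4939, -0.2002, 0.0985]
eef_rot: [3.142, -0.173, 2.812]
ft_force: [0.1, 1.5, -1.6]
gripper_width: 0.0247
```

Run:
```python
from h import *
s=env.read_state(); print(s['time'],exinv(s['tcp_pos']),exinv(fill(0,-12,10,24)[0]),s['ft_force'])
q=rows(*fill(0,10,2,16),vmax=8)
im,c=snap('wrist','w17')
im,c=snap('side','s17'); cv2.imwrite('pics/s17c.png',cv2.resize(im[100:240,280:440],None,fx=5,fy=4,interpolation=cv2.INTER_CUBIC))
```

```text
24.55 [-0.10580692 -0.00080354  0.09848762] [-1.06443165e-01 -1.63248837e-17  9.76702611e-02] [ 0.14876348  1.52175913 -1.57062093]
4 rows
[[-5.2, 0.2, 4.8], [0.0, -1.98, -0.01]]
[[-5.0, 0.2, 4.9], [0.0, -1.98, -0.01]]
[[-4.8, 0.2, 5.1], [0.0, -1.98, -0.01]]
[[-4.6, 0.2, 5.3], [0.0, -1.98, -0.01]]
```

View pics/w17.png

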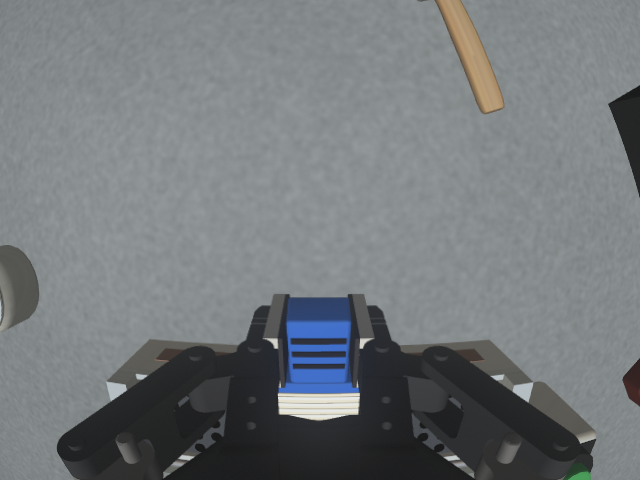

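View pics/s17c.png

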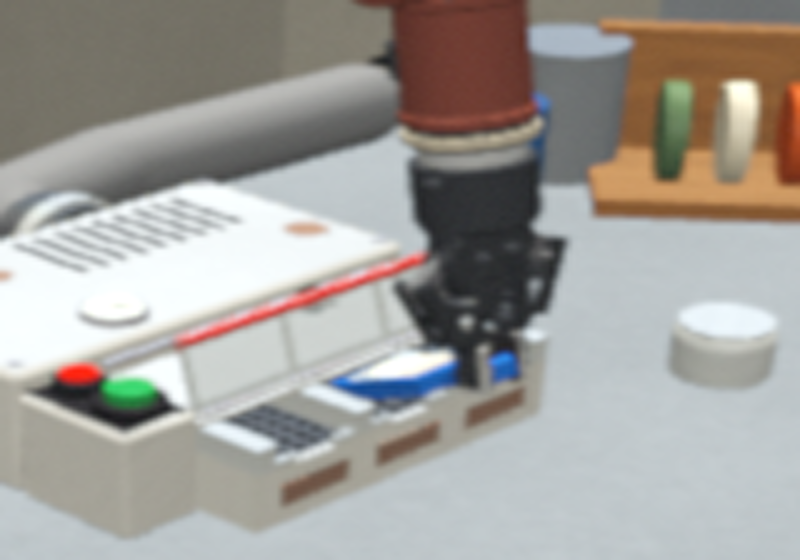

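Request:
{"api": "step_arm", "payload": {
  "deltas": [
    [[-5.2, 0.2, 4.8], [0, -2, 0]],
    [[-5, 0.2, 4.9], [0, -2, 0]],
    [[-4.8, 0.2, 5.1], [0, -2, 0]],
    [[-4.6, 0.2, 5.3], [0, -2, 0]],
    [[0, 0, 0], [0, 0, 0]],
    [[0, 0, 0], [0, 0, 0]]
  ]
}}

```text
time: 25.4
tcp_pos: [0.5104, -0.2052, 0.0759]
eef_rot: [3.142, -0.034, 2.812]
ft_force: [0.8, 0.5, -1.2]
gripper_width: 0.0245
```

Run:
```python
from h import *
s=env.read_state(); print(s['time'],exinv(s['tcp_pos']),exinv(fill(0,10,2,16)[0]),s['ft_force'],s['moment'],s['gripper_width'])
q=rows(*fill(0,28,1,8),vmax=5)
q=rows(*fill(0,37,.8,6.5),start=q,vmax=5)
im,c=snap('wrist','w18')
```

```text
25.4 [-0.08863271 -0.00022153  0.07586726] [-8.87667377e-02 -4.66366640e-18  7.61597086e-02] [ 0.8262055   0.51980143 -1.19675307] [ 0.04723059  0.06719485 -0.02770294] 0.024515301716509334
5 rows
[[-3.2, 0.0, 2.8], [0.0, -1.59, -0.01]]
[[-3.1, 0.0, 2.9], [0.0, -1.59, -0.01]]
[[-3.0, 0.0, 3.0], [0.0, -1.59, -0.01]]
[[-2.9, 0.0, 3.1], [0.0, -1.59, -0.01]]
[[-2.9, 0.0, 3.2], [0.0, -1.59, -0.01]]
2 rows
[[-4.2, 0.0, 1.9], [-0.0, -0.75, -0.0]]
[[-4.2, 0.0, 1.9], [-0.0, -0.75, -0.0]]
```

View pics/w18.png

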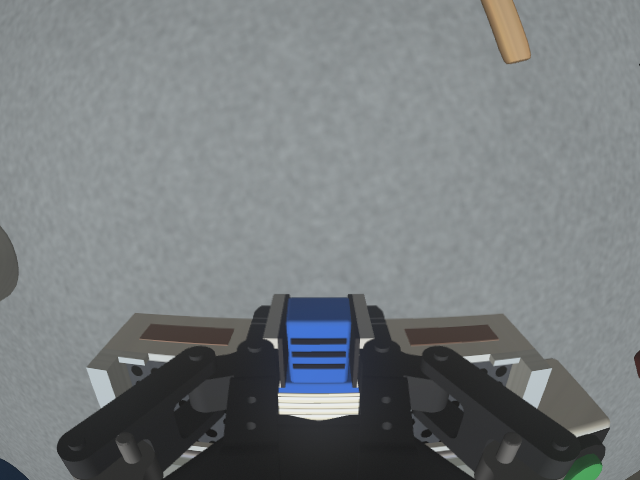

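Request:
{"api": "step_arm", "payload": {
  "deltas": [
    [[-3.2, 0, 2.8], [0, -1.6, 0]],
    [[-3.1, 0, 2.9], [0, -1.6, 0]],
    [[-3, 0, 3], [0, -1.6, 0]],
    [[-2.9, 0, 3.1], [0, -1.6, 0]],
    [[-2.9, 0, 3.2], [0, -1.6, 0]],
    [[0, 0, 0], [0, 0, 0]]
  ]
}}

```text
time: 26.2
tcp_pos: [0.5245, -0.2099, 0.0604]
eef_rot: [3.141, 0.106, 2.812]
ft_force: [-0.0, 0.7, -0.2]
gripper_width: 0.0242
```

Run:
```python
from h import *
s=env.read_state(); print(s['time'],exinv(s['tcp_pos']),exinv(fill(0,28,1,8)[0]),s['ft_force'],s['moment'],s['gripper_width'])
q=rows(*fill(0,37,.8,6.5),vmax=5)
q=rows(*fill(0,37.3,.5,0),start=q,vmax=5,n=4)
```

```text
26.2 [-7.36984347e-02 -9.86617278e-05  6.03852015e-02] [-7.31679282e-02 -1.01286787e-17  6.11789148e-02] [-0.03685688  0.68060652 -0.23602496] [0.08524012 0.15353292 0.04013548] 0.02422488079038684
2 rows
[[-4.5, 0.1, 1.5], [0.01, -0.72, -0.03]]
[[-4.5, 0.1, 1.6], [0.01, -0.72, -0.03]]
4 rows
[[0.4, 0.0, 2.9], [0.0, -1.63, 0.0]]
[[0.4, 0.0, 2.9], [0.0, -1.63, 0.0]]
[[0.5, 0.0, 2.9], [0.0, -1.63, 0.0]]
[[0.6, 0.0, 2.9], [0.0, -1.63, 0.0]]
```

Request:
{"api": "step_arm", "payload": {
  "deltas": [
    [[-4.5, 0, 1.5], [0, -0.7, 0]],
    [[-4.5, 0, 1.6], [0, -0.7, 0]],
    [[0, 0, 0], [0, 0, 0]],
    [[0, 0, 0], [0, 0, 0]]
  ]
}}

```text
time: 26.7
tcp_pos: [0.5336, -0.2131, 0.0585]
eef_rot: [3.141, 0.13, 2.812]
ft_force: [0.1, -0.2, -2.1]
gripper_width: 0.0248
```

Run:
```python
from h import *
s=env.read_state(); print(s['time'],exinv(s['tcp_pos']),exinv(fill(0,37,.8,6.5)[0]),s['ft_force'],s['moment'],s['gripper_width'])
q=rows(*fill(0,37.3,.5,0),vmax=5,n=4)
im,c=snap('wrist','w19')
im,c=snap('side','s19'); cv2.imwrite('pics/s19c.png',cv2.resize(im[100:240,280:440],None,fx=5,fy=4,interpolation=cv2.INTER_CUBIC))
```

```text
26.7 [-0.06407641 -0.00017259  0.05845729] [-6.43997134e-02  5.44332248e-18  5.83271591e-02] [ 0.09734064 -0.23665983 -2.14679631] [0.0742269  0.14982595 0.08412981] 0.024815642774098992
4 rows
[[0.4, 0.0, 3.0], [0.0, -1.64, -0.01]]
[[0.5, 0.0, 2.9], [0.0, -1.64, -0.01]]
[[0.6, 0.0, 2.9], [0.0, -1.64, -0.01]]
[[0.7, 0.0, 2.9], [0.0, -1.64, -0.01]]
```

View pics/w19.png

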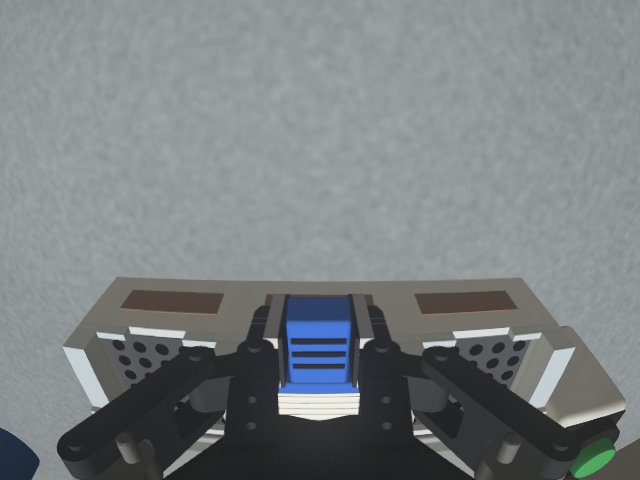

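View pics/s19c.png

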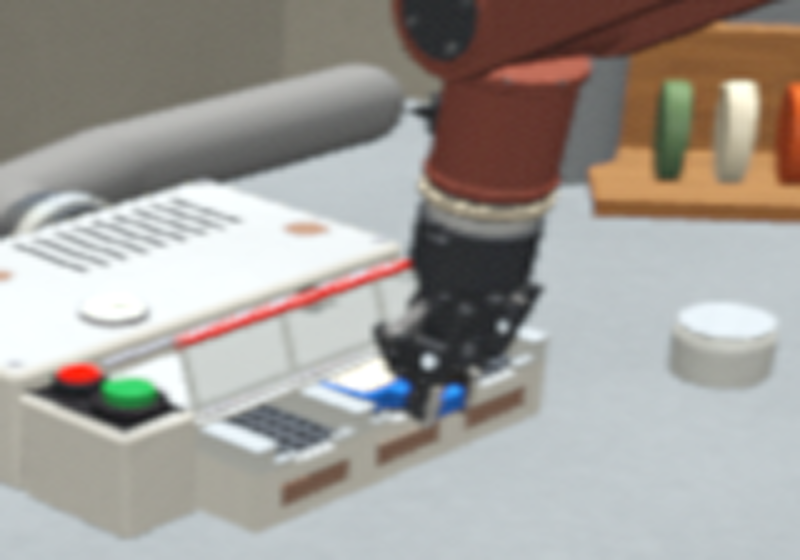

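Going as planned, no contact forces. Now level it behind the sill.

Request:
{"api": "step_arm", "payload": {
  "deltas": [
    [[0.3, 0, 3], [0, -1.6, 0]],
    [[0.4, 0, 2.9], [0, -1.6, 0]],
    [[0.5, 0, 2.9], [0, -1.6, 0]],
    [[0.6, 0, 2.9], [0, -1.6, 0]],
    [[0, 0, 0], [0, 0, 0]],
    [[0, 0, 0], [0, 0, 0]]
  ]
}}

```text
time: 27.55
tcp_pos: [0.5339, -0.2132, 0.0469]
eef_rot: [3.141, 0.241, 2.812]
ft_force: [0.3, 0.7, -1.2]
gripper_width: 0.0249
```

Run:
```python
from h import *
s=env.read_state(); print(s['time'],exinv(s['tcp_pos']),exinv(fill(0,37.3,.5,0)[0]),s['ft_force'],s['moment'],s['gripper_width'])
im,c=snap('wrist','w20')
p,r,_=cur(); print((r.inv()*fill(0,37.3,.5,0)[1]).as_rotvec(degrees=True))
```

```text
27.55 [-0.06380054 -0.00022849  0.04692188] [-6.43000000e-02  1.46378604e-17  4.65000000e-02] [ 0.26005412  0.67366688 -1.15787531] [ 0.0816111   0.24457509 -0.03161403] 0.024875823115968972
[-0.00298977 -0.16857156 -0.04943824]
```

View pics/w20.png

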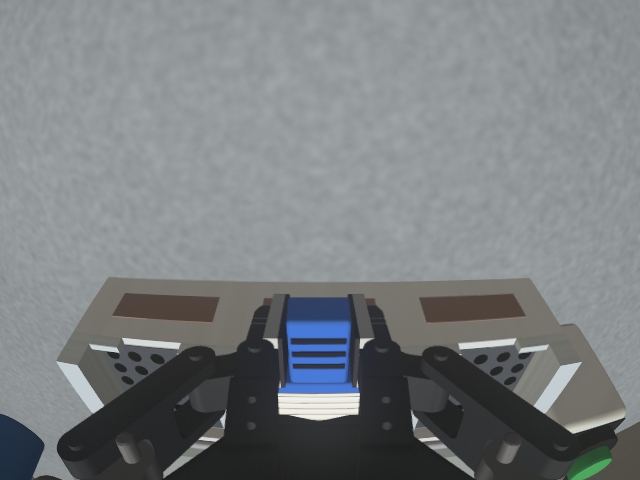

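Request:
{"api": "step_arm", "payload": {
  "deltas": [
    [[0, 0, 1], [0, -0.2, 0]],
    [[0, 0, 0], [0, 0, 0]]
  ]
}}

```text
time: 27.85
tcp_pos: [0.5343, -0.2133, 0.0462]
eef_rot: [3.142, 0.246, 2.812]
ft_force: [-1.6, 0.6, 1.9]
gripper_width: 0.0247
```

Request:
{"api": "step_arm", "payload": {
  "deltas": [
    [[0, 0, 0], [0, 0, 0]],
    [[0, 0, 0], [0, 0, 0]],
    [[0, 0, 0], [0, 0, 0]],
    [[0, 0, 0], [0, 0, 0]],
    [[0, 0, -20], [0, 0, 0]],
    [[0, 0, -40], [0, 0, 0]],
    [[0, 0, -40], [0, 0, 0]],
    [[0, 0, 0], [0, 0, 0]],
    [[0, 0, 0], [0, 0, 0]]
  ],
  "gripper": 1
}}

```text
time: 28.98
tcp_pos: [0.5108, -0.2052, 0.1423]
eef_rot: [3.141, 0.245, 2.812]
ft_force: [-0.6, 0.4, -0.8]
gripper_width: 0.0855
```

Run:
```python
from h import *
s=env.read_state(); print(s['time'],exinv(s['tcp_pos']),s['ft_force'],s['gripper_width'])
im,c=snap('wrist','w21')
for z in (0,): print(proj(c,[ex([x/1000,y/1000,.050+zz/1000]) for x,y,zz in ((-78,13,16),(-78,-13,16),(-38,32,16),(-38,-32,16),(4,35,22),(4,-35,22))],True).round(1).tolist())
cv2.imwrite('pics/w21c.png',cv2.resize(im[150:350,180:460],None,fx=2.8,fy=2.8,interpolation=cv2.INTER_CUBIC))
```

```text
28.975 [-8.82322238e-02 -1.03026005e-04  1.42258319e-01] [-0.60630547  0.3956779  -0.75295583] 0.08548223642370582
[[340.3, 241.0], [298.2, 241.0], [366.0, 290.2], [272.4, 290.4], [366.3, 338.1], [272.2, 338.2]]
```

View pics/w21c.png

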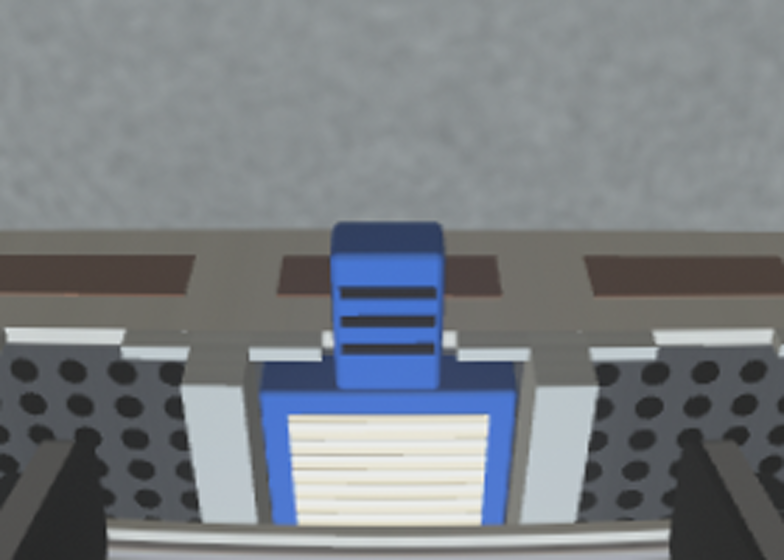

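Run:
```python
from h import *
p,r,s=cur()
q=rows(p+[0,0,.10],r)
q=rows(tr([-.03,-.08,.25]),toolrot(TY+np.pi),start=q)
```

```text
2 rows
[[-12.0, 0.0, -48.5], [0.0, 0.0, 0.0]]
[[-12.0, 0.0, -48.5], [0.0, 0.0, 0.0]]
7 rows
[[17.4, 45.4, -5.5], [-0.49, 1.95, -4.07]]
[[14.3, 46.6, -4.6], [-0.49, 1.95, -4.07]]
[[11.1, 47.5, -3.8], [-0.49, 1.95, -4.07]]
[[7.8, 48.2, -3.0], [-0.49, 1.95, -4.07]]
[[4.5, 48.7, -2.4], [-0.49, 1.95, -4.07]]
[[1.1, 48.9, -1.9], [-0.49, 1.95, -4.07]]
[[-2.3, 48.9, -1.5], [-0.49, 1.95, -4.07]]
```

Request:
{"api": "step_arm", "payload": {
  "deltas": [
    [[-12, 0, -48], [0, 0, 0]],
    [[-12, 0, -48], [0, 0, 0]],
    [[17.4, 45.4, -5.5], [-0.5, 1.95, -4.07]],
    [[14.3, 46.6, -4.6], [-0.5, 1.95, -4.07]],
    [[11, 47.5, -3.8], [-0.5, 1.95, -4.07]],
    [[7.8, 48, -3], [-0.5, 1.95, -4.07]],
    [[4.5, 48.7, -2.4], [-0.5, 1.95, -4.07]],
    [[1, 49, -2], [-0.5, 1.95, -4.07]],
    [[-2.3, 49, -1.5], [-0.5, 1.95, -4.07]],
    [[0, 0, 0], [0, 0, 0]],
    [[0, 0, 0], [0, 0, 0]]
  ]
}}

```text
time: 30.4
tcp_pos: [0.4928, 0.1364, 0.2484]
eef_rot: [-3.141, -0.001, -2.972]
ft_force: [-0.5, 0.5, -0.1]
gripper_width: 0.0854
```

Run:
```python
from tray import *
im,c=snap('wrist','w22'); s=env.read_state(); print(s['time'],trinv(s['tcp_pos']),s['eef_rot'])
F,D=meas(im,c)
for P in F:
    Q=(P-TO[:2])@RT.as_matrix()[:2,:2]; print(len(P),'x',Q[:,0].min().round(4),Q[:,0].max().round(4)); t=Q[Q[:,0]<Q[:,0].min()+.03]
    print('tongue y',t[:,1].min().round(4),t[:,1].max().round(4))
```

```text
30.45 [-0.02984997 -0.08125338  0.2487814 ] [-3.14081561e+00 -2.46682270e-04 -2.97264541e+00]
348 x -0.0774 0.0374
tongue y -0.0925 -0.0672
241 x -0.0621 0.0385
tongue y -0.4913 -0.4372
```

View pics/w22.png

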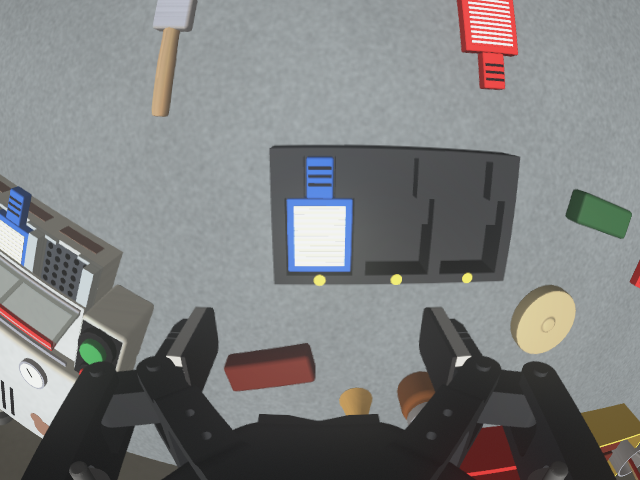

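Run:
```python
from h import *
q=rows(tr([.024,-.08,.058]),toolrot(TY+np.pi))
P,RR=fpose_tray(-.0800)
p=tr([.024,-.08,.033]);r=toolrot(TY+np.pi)
q=rows(p+[0,0,.07],r,start=(p,r))
q=rows(P+RR.apply([0,0,-.05]),RR,start=q)
```

```text
4 rows
[[-13.5, 0.4, 47.7], [-0.01, -0.0, -0.02]]
[[-13.5, 0.4, 47.7], [-0.01, -0.0, -0.02]]
[[-13.5, 0.3, 47.7], [-0.01, -0.0, -0.02]]
[[-13.5, 0.3, 47.7], [-0.01, -0.0, -0.02]]
2 rows
[[-0.0, 0.0, -35.0], [0.0, 0.0, 0.0]]
[[-0.0, 0.0, -35.0], [0.0, 0.0, 0.0]]
2 rows
[[35.0, -0.0, 3.1], [0.0, 7.0, -0.0]]
[[34.3, -0.0, 7.4], [0.0, 7.0, -0.0]]
```

Request:
{"api": "step_arm", "payload": {
  "deltas": [
    [[-13.5, 0.4, 47.5], [0, 0, 0]],
    [[-13.5, 0.4, 47.5], [0, 0, 0]],
    [[-13.5, 0.3, 47.5], [0, 0, 0]],
    [[-13.5, 0.3, 47.5], [0, 0, 0]],
    [[0, 0, 0], [0, 0, 0]],
    [[0, 0, 6], [0, 0, 0]],
    [[0, 0, 6], [0, 0, 0]],
    [[0, 0, 6], [0, 0, 0]],
    [[0, 0, 7], [0, 0, 0]],
    [[0, 0, 0], [0, 0, 0]]
  ],
  "gripper": -1
}}

```text
time: 31.7
tcp_pos: [0.5461, 0.1472, 0.0346]
eef_rot: [-3.141, 0.001, -2.972]
ft_force: [-0.2, -0.4, 0.2]
gripper_width: -0.0002
```

Request:
{"api": "step_arm", "payload": {
  "deltas": [
    [[0, 0, -35], [0, 0, 0]],
    [[0, 0, -35], [0, 0, 0]],
    [[35, 0, 3], [0, 7, 0]],
    [[34.3, 0, 7.4], [0, 7, 0]],
    [[0, 0, 0], [0, 0, 0]],
    [[0, 0, 0], [0, 0, 0]]
  ],
  "gripper": 1
}}

```text
time: 32.45
tcp_pos: [0.4786, 0.1356, 0.0988]
eef_rot: [-3.141, -0.24, -2.972]
ft_force: [0.5, 0.1, -0.0]
gripper_width: 0.0854
```

Run:
```python
from h import *
im,c=snap('wrist','w23')
print(cur()[2]['time'])
P,RR=fpose_tray(-.0800); rows(P,RR,vmax=17)
print(proj(c,[tipf(*a,28,-8.9,-.08) for a in((-78,13,8),(-78,-13,8),(-78,13,-8),(-38,32,8),(-38,-32,8))],True).round(0).tolist())
```

```text
32.5
4 rows
[[0.4, -0.2, 13.2], [-0.01, 0.06, -0.0]]
[[0.4, -0.2, 13.2], [-0.01, 0.06, -0.0]]
[[0.3, -0.2, 13.2], [-0.01, 0.06, -0.0]]
[[0.3, -0.2, 13.2], [-0.01, 0.06, -0.0]]
[[343.0, 265.0], [291.0, 265.0], [341.0, 247.0], [374.0, 321.0], [261.0, 321.0]]
```

View pics/w23.png

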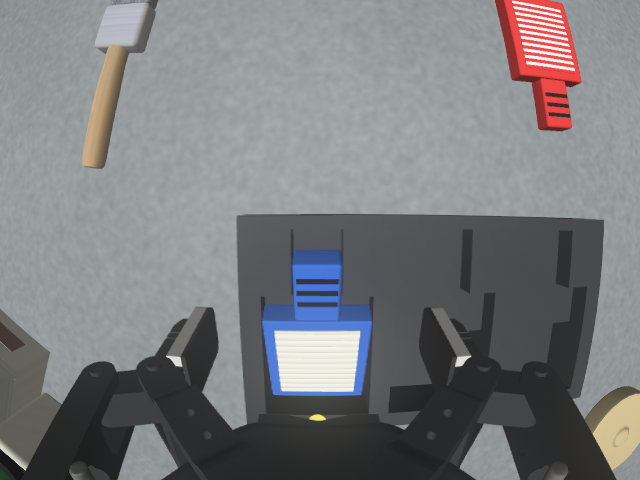

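Tipped as predicted (tongue end corners ~(293,266), (342,266)). Descend and grip.

Request:
{"api": "step_arm", "payload": {
  "deltas": [
    [[0.4, 0, 13], [0, 0, 0]],
    [[0.4, -0.2, 13], [0, 0, 0]],
    [[0.3, -0.2, 13], [0, 0, 0]],
    [[0.3, -0.2, 13.5], [0, 0, 0]],
    [[0, 0, 0], [0, 0, 0]],
    [[0, 0, 0], [0, 0, 0]]
  ]
}}

```text
time: 33.25
tcp_pos: [0.4642, 0.1324, 0.0483]
eef_rot: [-3.141, -0.242, -2.972]
ft_force: [0.7, -0.5, 0.9]
gripper_width: 0.0854
```

Request:
{"api": "step_arm", "payload": {
  "deltas": [
    [[0, 0, 0], [0, 0, 0]],
    [[0, 0, 0], [0, 0, 0]],
    [[0, 0, 0], [0, 0, 0]],
    [[0, 0, 0], [0, 0, 0]],
    [[0, 0, 0], [0, 0, 0]],
    [[0, 0, 0], [0, 0, 0]]
  ],
  "gripper": -1
}}

```text
time: 34.0
tcp_pos: [0.4642, 0.1324, 0.0484]
eef_rot: [-3.141, -0.242, -2.972]
ft_force: [0.2, -1.3, 2.2]
gripper_width: 0.0251
```

Run:
```python
from h import *
s=env.read_state(); print(s['time'],trinv(s['tcp_pos'])-[0,-.08,0],s['ft_force'],s['gripper_width'],s['eef_rot'])
```

```text
34.0 [-0.05882985  0.00019246  0.04839055] [ 0.15161096 -1.26342568  2.16364325] 0.025057108703124067 [-3.141174   -0.24221375 -2.9717854 ]
```

Request:
{"api": "step_arm", "payload": {
  "deltas": [
    [[2.3, 0, -6.3], [0, 0, 0]],
    [[2.3, 0, -6.3], [0, 0, 0]],
    [[2.3, 0, -6.3], [0, 0, 0]],
    [[4.4, 0, -18], [0, 0, 0]],
    [[8.8, 0, -36], [0, 0, 0]],
    [[8.8, 0, -36], [0, 0, 0]],
    [[4, 0, -18], [0, 0, 0]],
    [[0, 0, 0], [0, 0, 0]],
    [[0, 0, 0], [0, 0, 0]]
  ]
}}

```text
time: 35.12
tcp_pos: [0.4617, 0.1321, 0.178]
eef_rot: [-3.141, -0.245, -2.972]
ft_force: [-0.9, -0.6, -0.9]
gripper_width: 0.0248
```

Run:
```python
from h import *
im,c=snap('wrist','w24'); s=env.read_state(); print(s['time'],trinv(s['tcp_pos']),s['ft_force'],s['gripper_width'])
rows(*fill(-.085,-45,60,28))
```

```text
35.175 [-0.06157513 -0.07972742  0.17764965] [-0.50855951  0.28925293 -1.88190687] 0.024837432003527456
8 rows
[[10.4, -49.0, 5.6], [-0.87, -0.01, 3.47]]
[[7.4, -49.6, 4.9], [-0.87, -0.01, 3.47]]
[[4.4, -50.1, 4.1], [-0.87, -0.01, 3.47]]
[[1.3, -50.3, 3.4], [-0.87, -0.01, 3.47]]
[[-1.7, -50.3, 2.6], [-0.87, -0.01, 3.47]]
[[-4.7, -50.2, 1.8], [-0.87, -0.01, 3.47]]
[[-7.8, -49.8, 1.1], [-0.87, -0.01, 3.47]]
[[-10.8, -49.3, 0.3], [-0.87, -0.01, 3.47]]
```

View pics/w24.png

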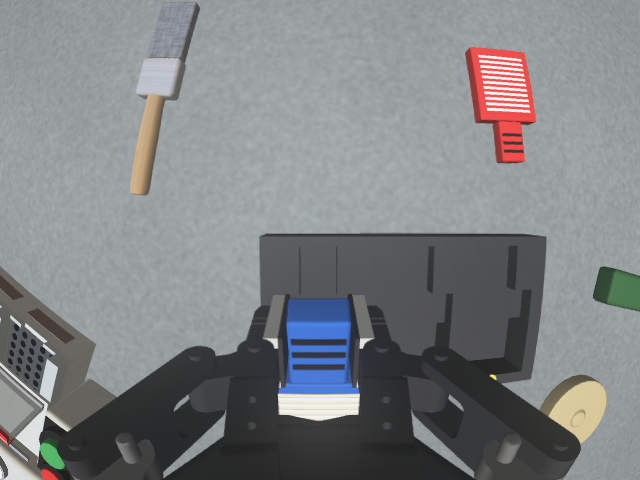

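Request:
{"api": "step_arm", "payload": {
  "deltas": [
    [[10.4, -49, 5.6], [-0.87, 0, 3.47]],
    [[7.4, -49.6, 4.9], [-0.87, 0, 3.47]],
    [[4.4, -50, 4.1], [-0.87, 0, 3.47]],
    [[1.3, -50.3, 3.4], [-0.87, 0, 3.47]],
    [[-1.7, -50.3, 2.6], [-0.87, 0, 3.47]],
    [[-4.7, -50.2, 1.8], [-0.87, 0, 3.47]],
    [[-7.8, -49.8, 1.1], [-0.87, 0, 3.47]],
    [[-10.8, -49.3, 0.3], [-0.87, 0, 3.47]],
    [[0, 0, 0], [0, 0, 0]],
    [[0, 0, 0], [0, 0, 0]]
  ]
}}

```text
time: 36.42
tcp_pos: [0.4378, -0.2689, 0.1542]
eef_rot: [3.139, -0.246, 2.812]
ft_force: [-0.2, 0.1, -1.6]
gripper_width: 0.025
```

Run:
```python
from h import *
im,c=snap('wrist','w25'); s=env.read_state(); print(s['time'],exinv(s['tcp_pos']),exinv(fill(-.085,-45,60,28)[0]),s['gripper_width'])
q=rows(*fill(-.085,-30,45,28))
q=rows(*fill(-.085,-12,10,24),start=q,vmax=20)
```

```text
36.475 [-0.13653995 -0.08343687  0.15458355] [-0.13658536 -0.085       0.15416652] 0.024838041291510897
1 rows
[[-18.2, -1.6, 11.3], [0.13, -0.04, 0.04]]
3 rows
[[-8.2, 0.0, 12.2], [0.0, -1.33, -0.0]]
[[-8.0, 0.0, 12.4], [0.0, -1.33, -0.0]]
[[-7.7, 0.0, 12.6], [0.0, -1.33, -0.0]]
```

View pics/w25.png

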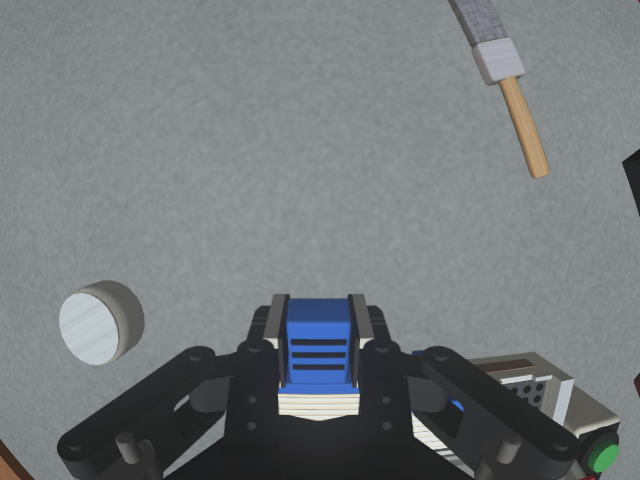

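Request:
{"api": "step_arm", "payload": {
  "deltas": [
    [[-18, -1.6, 11.3], [0.1, 0, 0]],
    [[-8.2, 0, 12.2], [0, -1.33, 0]],
    [[-8, 0, 12.4], [0, -1.33, 0]],
    [[-7.7, 0, 12.6], [0, -1.33, 0]],
    [[0, 0, 0], [0, 0, 0]],
    [[0, 0, 0], [0, 0, 0]]
  ]
}}

```text
time: 37.22
tcp_pos: [0.4667, -0.2801, 0.0993]
eef_rot: [-3.141, -0.173, 2.814]
ft_force: [-0.0, -0.6, -0.9]
gripper_width: 0.0246
```

Run:
```python
from h import *
s=env.read_state(); print(s['time'],exinv(s['tcp_pos']),exinv(fill(-.085,-12,10,24)[0]),s['ft_force'])
im,c=snap('wrist','w26')
q=rows(*fill(-.085,10,2,16),vmax=8)
```

```text
37.225 [-0.10570994 -0.08524646  0.09932964] [-0.10644317 -0.085       0.09767026] [-0.03974852 -0.62874621 -0.85116297]
4 rows
[[-5.1, 0.1, 5.0], [-0.01, -1.97, 0.01]]
[[-4.9, 0.1, 5.2], [-0.01, -1.97, 0.01]]
[[-4.7, 0.1, 5.4], [-0.01, -1.97, 0.01]]
[[-4.6, 0.1, 5.5], [-0.01, -1.97, 0.01]]
```

View pics/w26.png

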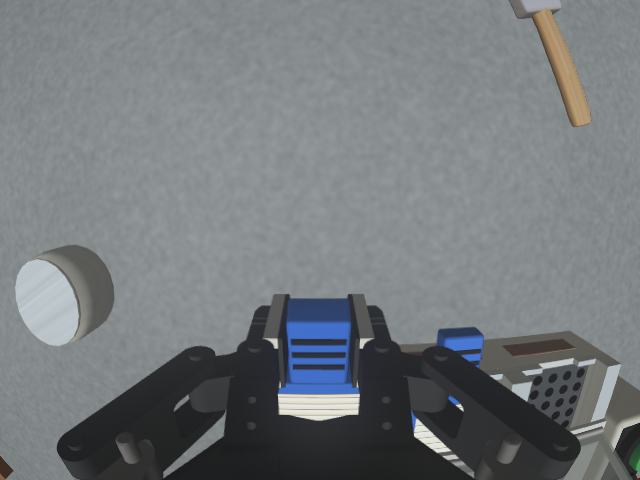

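Request:
{"api": "step_arm", "payload": {
  "deltas": [
    [[-5.1, 0, 5], [0, -2, 0]],
    [[-4.9, 0.1, 5.2], [0, -2, 0]],
    [[-4.7, 0.1, 5.4], [0, -2, 0]],
    [[-4.6, 0.1, 5.5], [0, -2, 0]],
    [[0, 0, 0], [0, 0, 0]],
    [[0, 0, 0], [0, 0, 0]]
  ]
}}

```text
time: 38.02
tcp_pos: [0.473, -0.2824, 0.0728]
eef_rot: [3.14, -0.056, 2.813]
ft_force: [-30.0, 7.6, 8.7]
gripper_width: 0.0249
```

Run:
```python
from h import *
s=env.read_state(); print(s['time'],exinv(s['tcp_pos']),exinv(fill(-.085,10,2,16)[0]),s['ft_force'],s['gripper_width'])
q=rows(*fill(-.085,28,1,8),vmax=5)
```

```text
38.025 [-0.09901386 -0.08533626  0.07280317] [-0.08876674 -0.085       0.07615971] [-30.03484886   7.57738003   8.68826538] 0.02489656998592042
6 rows
[[-4.4, 0.1, 1.7], [0.01, -1.53, 0.0]]
[[-4.4, 0.1, 1.8], [0.01, -1.53, 0.0]]
[[-4.3, 0.1, 1.9], [0.01, -1.53, 0.0]]
[[-4.3, 0.1, 2.0], [0.01, -1.53, 0.0]]
[[-4.2, 0.1, 2.2], [0.01, -1.53, 0.0]]
[[-4.1, 0.1, 2.3], [0.01, -1.53, 0.0]]
```

Run:
```python
from h import *
im,c=snap('wrist','w27')
im,c=snap('side','s27'); cv2.imwrite('pics/s27c.png',cv2.resize(im[100:240,280:440],None,fx=5,fy=4,interpolation=cv2.INTER_CUBIC))
p,r,s=cur(); print((r.inv()*fill(-.085,10,2,16)[1]).as_rotvec(degrees=True),s['moment'])
```

```text
[ 0.0859991  -1.20754947  0.02125094] [ 0.93316375  4.42038407 -0.1051218 ]
```

View pics/w27.png

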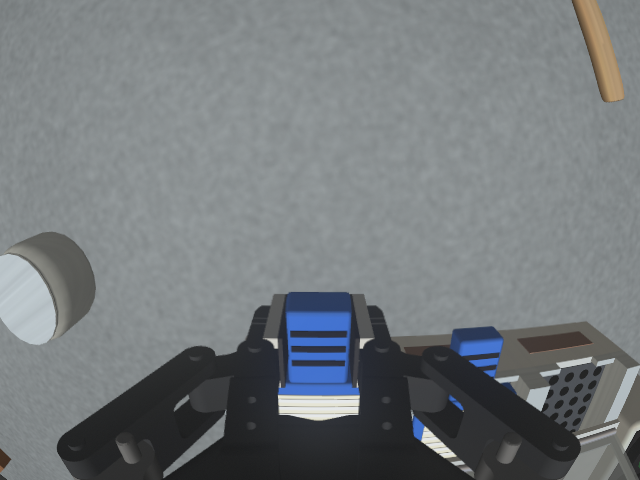

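View pics/s27c.png

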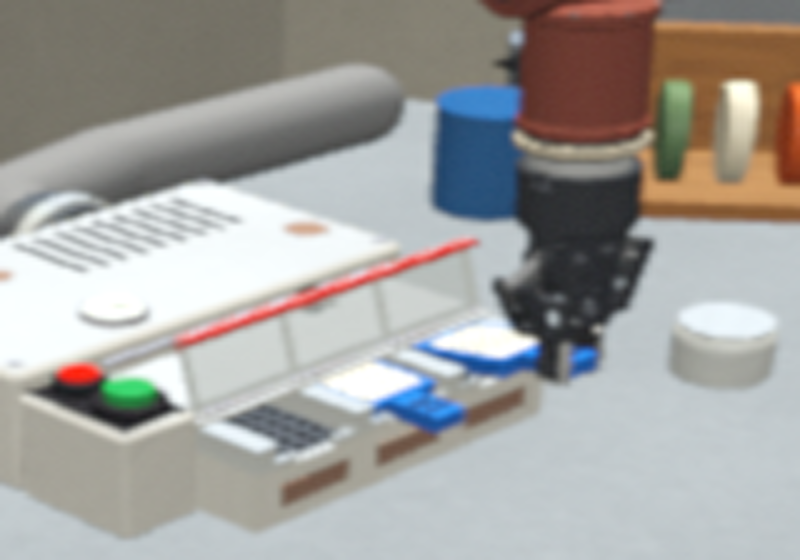

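Run:
```python
from h import *
p,r,s=cur()
q=rows(ex(exinv(p)+[-.02,0,.01]),r,vmax=8)
q=rows(*fill(-.085,-30,45,28),start=q,vmax=25)
```

```text
3 rows
[[6.8, 0.0, -3.0], [0.0, 0.0, 0.0]]
[[6.8, 0.0, -3.0], [0.0, 0.0, 0.0]]
[[6.8, 0.0, -3.0], [0.0, 0.0, 0.0]]
3 rows
[[1.9, 0.2, -18.7], [0.03, 3.6, 0.01]]
[[3.1, 0.1, -18.6], [0.03, 3.6, 0.01]]
[[4.2, 0.1, -18.3], [0.03, 3.6, 0.01]]
```

Request:
{"api": "step_arm", "payload": {
  "deltas": [
    [[6.8, 0, -3], [0, 0, 0]],
    [[6.8, 0, -3], [0, 0, 0]],
    [[6.8, 0, -3], [0, 0, 0]],
    [[1.9, 0.2, -18.7], [0, 3.6, 0]],
    [[3.1, 0, -18.6], [0, 3.6, 0]],
    [[4.2, 0, -18.3], [0, 3.6, 0]],
    [[0, 0, 0], [0, 0, 0]],
    [[0, 0, 0], [0, 0, 0]]
  ]
}}

```text
time: 39.12
tcp_pos: [0.4596, -0.2778, 0.141]
eef_rot: [-3.141, -0.221, 2.813]
ft_force: [0.2, -0.6, -1.6]
gripper_width: 0.025
```

Run:
```python
from h import *
s=env.read_state(); print(s['time'],exinv(s['tcp_pos']),exinv(fill(-.085,-30,45,28)[0]),s['ft_force'],s['gripper_width'])
im,c=snap('wrist','w28')
im2,c=snap('side','s28'); cv2.imwrite('pics/s28c.png',cv2.resize(im2[90:210,320:440],None,fx=5,fy=5,interpolation=cv2.INTER_CUBIC))
a=cv2.imread('pics/w25.png')[280:440,230:410]; b=im[280:440,230:410]
cv2.imwrite('pics/cmp28.png',cv2.resize(np.hstack([a,b]),None,fx=2.2,fy=2.2,interpolation=cv2.INTER_CUBIC))
```

```text
39.125 [-0.11320832 -0.08536616  0.14103046] [-0.12158536 -0.085       0.13916652] [ 0.19983327 -0.62307457 -1.6227196 ] 0.025041225010577386
```

View pics/cmp28.png

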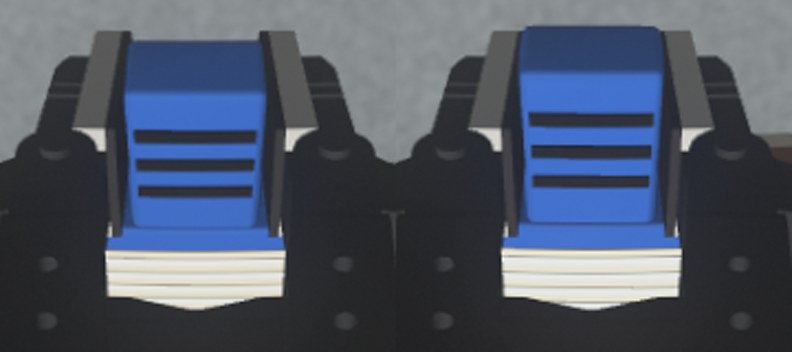

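View pics/s28c.png

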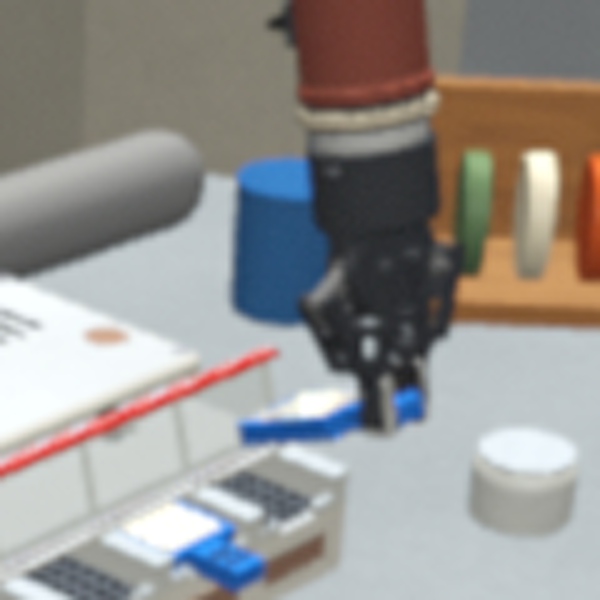

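```bash
cat > grip.py <<'E'
from h import *
from scipy.optimize import least_squares
# tool frame (x,z) 2D; filter->tool : tool x = -filter-forward when beta=0
p,r,s=cur(); c=vision.calibration('wrist'); O=r.inv().apply(c['position']-p); 
def rayt(px): d=r.inv().apply(ray(c,px,True)[0]); return d
def basis(beta):
    b=np.deg2rad(beta) # tool z in filter = (sin b, -cos b); tool x in filter = -(cos b, sin b)
    return np.array([-np.cos(b),-np.sin(b)]),np.array([np.sin(b),-np.cos(b)])
def f2t(P,TF,beta):
    ex_,ez_=basis(beta); q=np.asarray(P)-TF; return np.stack([q@ex_,q@ez_],-1)/1000
def row(P,TF,beta):
    t=f2t(P,TF,beta); Pw=np.c_[t[:,0],np.zeros(len(t)),t[:,1]]; W=p+r.apply(Pw); return proj(c,W,True)[:,1]
ref=280+np.array([92,135,164,190,228,250])/2.2
new=280+np.array([71,119,151,181,222,248])/2.2
# recover feature x on top plane from ref
xs=[]
for v in ref:
    g=np.linspace(-90,-20,1401); rr=row(np.c_[g,np.full_like(g,8)],TF,BETA); xs.append(g[np.argmin(abs(rr-v))])
print('ref feature x',np.round(xs,1))
F=np.c_[xs,np.full(len(xs),8.)]
E
python3 - <<'E'
from grip import *
sol=least_squares(lambda v:row(F,v[:2],v[2])-new,[TF[0],TF[1],BETA]); print(sol.x,sol.fun.round(2))
for b in (6,8,10,12,14,16):
    s2=least_squares(lambda v:row(F,v[:2],b)-new,[TF[0],TF[1]]); print(b,s2.x,s2.fun.round(2))
    W=lambda P: None
E
```

```text
ref feature x [-79.  -68.2 -60.2 -52.3 -39.7 -31.6]
[-59.27204727 -13.66826938  11.0028755 ] [ 0.02 -0.01  0.08 -0.27  0.39 -0.2 ]
6 [-69.92868885  -3.42025373] [ 0.42 -0.19 -0.26 -0.58  0.43  0.2 ]
8 [-65.9663611   -7.63187561] [ 0.26 -0.13 -0.13 -0.46  0.42  0.05]
10 [-61.60597375 -11.69611062] [ 0.1  -0.05  0.01 -0.34  0.4  -0.12]
12 [-56.85545822 -15.58011507] [-0.07  0.03  0.15 -0.21  0.38 -0.29]
14 [-51.72553076 -19.25137537] [-0.25  0.12  0.31 -0.07  0.36 -0.48]
16 [-46.22975321 -22.67788549] [-0.45  0.23  0.49  0.08  0.32 -0.7 ]
```

```bash
cat > g2.py <<'E'
from grip import *
def full(P,TF,beta,y):
    t=f2t(P,TF,beta); W=p+r.apply(np.c_[t[:,0],np.full(len(t),y/1000),t[:,1]]); return proj(c,W,True)
print('ref check Ebot row',row(np.array([[-79,-8.]]),TF,BETA),280+41/2.2)
for b in (8,10,11,12,14):
    s2=least_squares(lambda v:row(F,v[:2],b)-new,[TF[0],TF[1]])
    eb=row(np.array([[-79,-8.]]),s2.x,b)
    w=[(full(F[[i]],s2.x,b,13)-full(F[[i]],s2.x,b,-13))[0,0] for i in (0,1,3)]
    w0=[(full(F[[i]],TF,BETA,13)-full(F[[i]],TF,BETA,-13))[0,0] for i in (0,1,3)]
    print(b,s2.x.round(1),'Ebot',eb,'vs',292.7,'w',np.round(w,1),np.round(w0,1))
a=cv2.imread('pics/w25.png')[285:400,270:370]; b=cv2.imread('pics/w28.png')[285:400,270:370]
cv2.imwrite('pics/cmp2.png',cv2.resize(np.hstack([a,b]),None,fx=4,fy=4,interpolation=cv2.INTER_CUBIC))
E
python3 g2.py
```

```text
ref feature x [-79.  -68.2 -60.2 -52.3 -39.7 -31.6]
ref check Ebot row [293.61002586] 298.6363636363636
8 [-66.   -7.6] Ebot [289.17144935] vs 292.7 w [68.1 65.3 61.3] [70.6 67.1 62.4]
10 [-61.6 -11.7] Ebot [286.9536049] vs 292.7 w [71.1 67.8 63.4] [70.6 67.1 62.4]
11 [-59.3 -13.7] Ebot [285.77635904] vs 292.7 w [72.7 69.2 64.5] [70.6 67.1 62.4]
12 [-56.9 -15.6] Ebot [284.54889592] vs 292.7 w [74.4 70.7 65.7] [70.6 67.1 62.4]
14 [-51.7 -19.3] Ebot [281.92718741] vs 292.7 w [78.  73.8 68.2] [70.6 67.1 62.4]
```

View pics/cmp2.png

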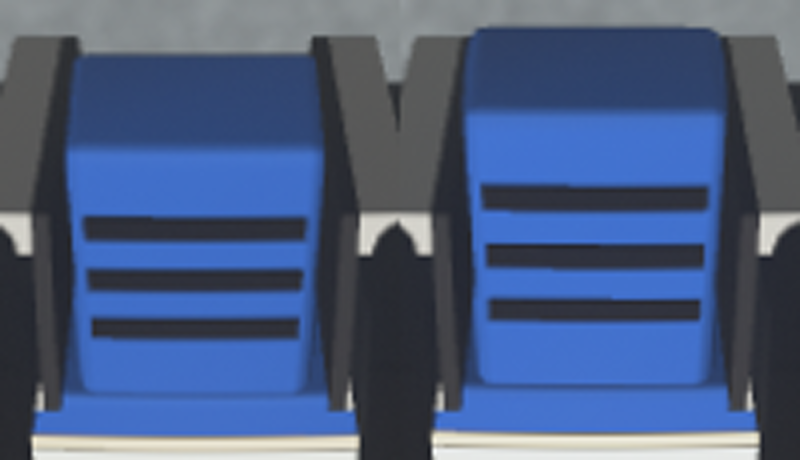

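```bash
cat >> h.py <<'E'
G2=dict(TF=np.array([-61.0,-12.3]),beta=10.3)
def fill2(*a): return fill(-.085,*a,**G2)
E
python3 - <<'E'
from h import *
q=rows(*fill2(-30,40,26)); q=rows(*fill2(-14,8,24),start=q,vmax=15)
print(exinv(q[0]))
E
```

```text
1 rows
[[4.4, 0.3, 12.4], [-0.0, 2.94, -0.02]]
3 rows
[[-7.9, -0.0, 10.0], [0.0, -0.67, -0.0]]
[[-7.8, -0.0, 10.1], [0.0, -0.67, -0.0]]
[[-7.6, -0.0, 10.2], [0.0, -0.67, -0.0]]
[-0.10618997 -0.085       0.09433868]
```

Request:
{"api": "step_arm", "payload": {
  "deltas": [
    [[4.4, 0.3, 12.4], [0, 2.9, 0]],
    [[-7.9, 0, 10], [0, -0.67, 0]],
    [[-7.8, 0, 10.1], [0, -0.67, 0]],
    [[-7.6, 0, 10.2], [0, -0.67, 0]],
    [[0, 0, 0], [0, 0, 0]],
    [[0, 0, 0], [0, 0, 0]]
  ]
}}

```text
time: 39.98
tcp_pos: [0.4672, -0.2804, 0.0953]
eef_rot: [-3.141, -0.238, 2.812]
ft_force: [0.6, -0.3, -1.2]
gripper_width: 0.0246
```

Run:
```python
from h import *
s=env.read_state(); print(s['time'],exinv(s['tcp_pos']),exinv(fill2(-14,8,24)[0]),s['ft_force'],s['moment'],s['gripper_width'])
im2,c=snap('side','s29'); cv2.imwrite('pics/s29c.png',cv2.resize(im2[110:210,320:440],None,fx=6,fy=6,interpolation=cv2.INTER_CUBIC))
rows(cur()[0]-[0,0,.008],cur()[1],vmax=2)
```

```text
39.975 [-0.10521133 -0.08536838  0.09531767] [-0.10618997 -0.085       0.09433868] [ 0.55875713 -0.29569801 -1.16738771] [-0.03352793 -0.14588057  0.00577737] 0.024608987563022915
5 rows
[[-0.4, 0.0, 1.6], [0.0, 0.0, 0.0]]
[[-0.4, 0.0, 1.6], [0.0, 0.0, 0.0]]
[[-0.4, 0.0, 1.6], [0.0, 0.0, 0.0]]
[[-0.4, 0.0, 1.6], [0.0, 0.0, 0.0]]
[[-0.4, 0.0, 1.6], [0.0, 0.0, 0.0]]
```

View pics/s29c.png

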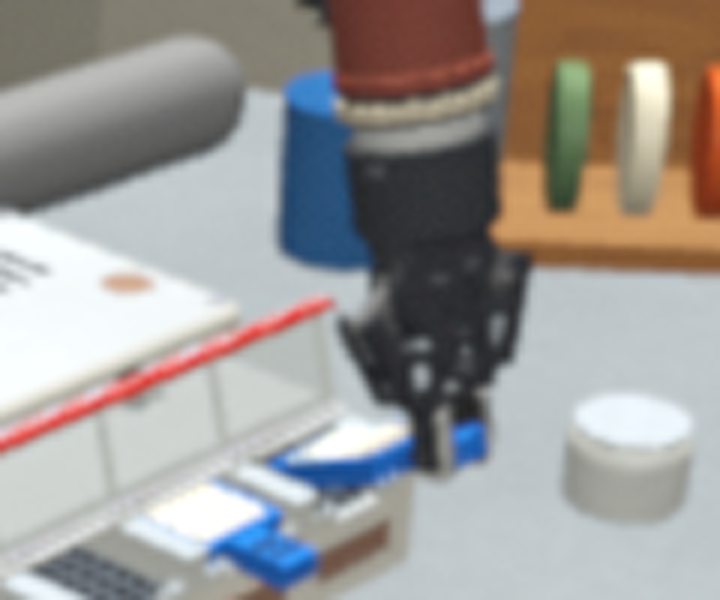

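Expected floor contact after 8 mm. I descend in small steps and watch the force.

Request:
{"api": "step_arm", "payload": {
  "deltas": [
    [[-0.4, 0, 1.6], [0, 0, 0]],
    [[-0.4, 0, 1.6], [0, 0, 0]],
    [[-0.4, 0, 1.6], [0, 0, 0]],
    [[0, 0, 0], [0, 0, 0]]
  ]
}}

```text
time: 40.52
tcp_pos: [0.467, -0.2802, 0.09]
eef_rot: [-3.141, -0.238, 2.812]
ft_force: [0.0, 0.6, -0.6]
gripper_width: 0.0246
```

Request:
{"api": "step_arm", "payload": {
  "deltas": [
    [[-0.2, 0, 1], [0, 0, 0]],
    [[-0.2, 0, 1], [0, 0, 0]],
    [[0, 0, 0], [0, 0, 0]]
  ]
}}

```text
time: 40.9
tcp_pos: [0.467, -0.2802, 0.088]
eef_rot: [-3.141, -0.238, 2.812]
ft_force: [0.8, -0.1, -1.8]
gripper_width: 0.0246
```

Request:
{"api": "step_arm", "payload": {
  "deltas": [
    [[-0.2, 0, 1], [0, 0, 0]],
    [[-0.2, 0, 1], [0, 0, 0]],
    [[0, 0, 0], [0, 0, 0]]
  ]
}}

```text
time: 41.28
tcp_pos: [0.4669, -0.2803, 0.0863]
eef_rot: [-3.141, -0.238, 2.812]
ft_force: [-1.2, 0.6, 0.3]
gripper_width: 0.0246
```

Request:
{"api": "step_arm", "payload": {
  "deltas": [
    [[-0.2, 0, 0.7], [0, 0, 0]],
    [[0, 0, 0], [0, 0, 0]]
  ]
}}

```text
time: 41.52
tcp_pos: [0.4669, -0.2803, 0.0857]
eef_rot: [-3.141, -0.238, 2.812]
ft_force: [-2.3, 1.8, 3.8]
gripper_width: 0.0249
```

Run:
```python
from h import *
s=env.read_state(); print(s['time'],exinv(s['tcp_pos']),exinv(fill2(-14,0,24)[0]),s['ft_force'],s['moment'])
```

```text
41.525 [-0.10550978 -0.08536319  0.08571413] [-0.10618997 -0.085       0.08633868] [-2.27901625  1.81249672  3.7970468 ] [0.12395466 0.19081715 0.04003894]
```

Run:
```python
from h import *
q=rows(*fill2(-10,1.5,22),vmax=5); q=rows(*fill2(10,1.5,15.5),start=q,vmax=5)
chk(10,1.5,15.5)
```

```text
1 rows
[[-2.3, 0.4, 0.6], [-0.04, -1.93, -0.02]]
5 rows
[[-3.7, 0.0, 1.4], [0.0, -1.3, -0.0]]
[[-3.7, 0.0, 1.5], [0.0, -1.3, -0.0]]
[[-3.7, 0.0, 1.6], [0.0, -1.3, -0.0]]
[[-3.6, 0.0, 1.7], [0.0, -1.3, -0.0]]
[[-3.6, 0.0, 1.8], [0.0, -1.3, -0.0]]
headtop 14.3 16.9 top@4 19.76782268851611 sill 15.4 tail -63.2 21.8
```

Request:
{"api": "step_arm", "payload": {
  "deltas": [
    [[-2.3, 0.4, 0.5], [0, -1.9, 0]],
    [[-3.7, 0, 1.4], [0, -1.3, 0]],
    [[-3.7, 0, 1.5], [0, -1.3, 0]],
    [[-3.7, 0, 1.6], [0, -1.3, 0]],
    [[0, 0, 0], [0, 0, 0]]
  ]
}}

```text
time: 42.15
tcp_pos: [0.4785, -0.2837, 0.0777]
eef_rot: [-3.141, -0.136, 2.812]
ft_force: [-0.1, 0.8, -1.6]
gripper_width: 0.0248
```

Request:
{"api": "step_arm", "payload": {
  "deltas": [
    [[-3.6, 0, 1.7], [0, -1.3, 0]],
    [[-3.6, 0, 1.8], [0, -1.3, 0]],
    [[0, 0, 0], [0, 0, 0]]
  ]
}}

```text
time: 42.52
tcp_pos: [0.4848, -0.2859, 0.0733]
eef_rot: [-3.141, -0.091, 2.812]
ft_force: [-0.3, -0.1, -1.4]
gripper_width: 0.0245
```

Run:
```python
from h import *
s=env.read_state(); print(s['time'],exinv(s['tcp_pos']),exinv(fill2(10,1.5,15.5)[0]),s['ft_force'],s['moment'])
q=rows(*fill2(28,1,8),vmax=5); q=rows(*fill2(37,.8,6.5),start=q,vmax=5)
```

```text
42.525 [-0.08674025 -0.08486762  0.07334765] [-0.08654854 -0.085       0.07381299] [-0.32103865 -0.12691127 -1.37514601] [0.00144971 0.02667996 0.02389473]
5 rows
[[-3.4, -0.0, 2.3], [-0.0, -1.5, -0.0]]
[[-3.4, -0.0, 2.4], [-0.0, -1.5, -0.0]]
[[-3.3, -0.0, 2.4], [-0.0, -1.5, -0.0]]
[[-3.3, -0.0, 2.5], [-0.0, -1.5, -0.0]]
[[-3.2, -0.0, 2.6], [-0.0, -1.5, -0.0]]
2 rows
[[-4.3, -0.0, 1.6], [0.0, -0.75, -0.0]]
[[-4.3, -0.0, 1.6], [0.0, -0.75, -0.0]]
```

Request:
{"api": "step_arm", "payload": {
  "deltas": [
    [[-3.4, 0, 2.3], [0, -1.5, 0]],
    [[-3.4, 0, 2.4], [0, -1.5, 0]],
    [[-3.3, 0, 2.4], [0, -1.5, 0]],
    [[-3.3, 0, 2.5], [0, -1.5, 0]],
    [[-3.2, 0, 2.6], [0, -1.5, 0]],
    [[0, 0, 0], [0, 0, 0]]
  ]
}}

```text
time: 43.28
tcp_pos: [0.4999, -0.291, 0.0604]
eef_rot: [-3.141, 0.04, 2.812]
ft_force: [0.1, -0.5, -1.7]
gripper_width: 0.025
```

Run:
```python
from h import *
s=env.read_state(); print(s['time'],exinv(s['tcp_pos']),exinv(fill2(28,1,8)[0]),s['ft_force'],s['moment'])
q=rows(*fill2(37,.8,6.5),vmax=5);q=rows(*fill2(37.3,.5,0),start=q,n=4)
```

```text
43.275 [-0.07082171 -0.08483589  0.06036812] [-0.07063498 -0.085       0.06051998] [ 0.10771049 -0.45566968 -1.71684457] [ 0.07033413  0.12762191 -0.01376263]
2 rows
[[-4.4, -0.1, 1.5], [-0.01, -0.76, -0.01]]
[[-4.4, -0.1, 1.6], [-0.01, -0.76, -0.01]]
4 rows
[[0.2, 0.0, 2.9], [-0.0, -1.63, -0.0]]
[[0.2, 0.0, 2.9], [-0.0, -1.63, -0.0]]
[[0.3, 0.0, 2.9], [-0.0, -1.63, -0.0]]
[[0.4, 0.0, 2.9], [-0.0, -1.63, -0.0]]
```

Request:
{"api": "step_arm", "payload": {
  "deltas": [
    [[-4.4, 0, 1.5], [0, -0.75, 0]],
    [[-4.4, 0, 1.6], [0, -0.75, 0]],
    [[0, 0, 0], [0, 0, 0]],
    [[0, 0, 0], [0, 0, 0]]
  ]
}}

```text
time: 43.78
tcp_pos: [0.5081, -0.2938, 0.0575]
eef_rot: [-3.141, 0.064, 2.813]
ft_force: [-3.2, 0.7, -1.5]
gripper_width: 0.0248
```

Run:
```python
from h import *
s=env.read_state(); print(s['time'],exinv(s['tcp_pos']),exinv(fill2(37,.8,6.5)[0]),s['ft_force'],s['moment'])
q=rows(*fill2(37.3,.5,0),n=4)
im2,c=snap('side','s30'); cv2.imwrite('pics/s30c.png',cv2.resize(im2[110:210,320:440],None,fx=6,fy=6,interpolation=cv2.INTER_CUBIC))
```

```text
43.775 [-0.06217926 -0.08479589  0.05746927] [-0.06185039 -0.085       0.05773476] [-3.23347464  0.68947964 -1.52931088] [ 0.10890753  0.73148919 -0.04746648]
4 rows
[[0.1, -0.1, 2.8], [-0.0, -1.65, -0.0]]
[[0.1, -0.1, 2.8], [-0.0, -1.65, -0.0]]
[[0.2, -0.1, 2.8], [-0.0, -1.65, -0.0]]
[[0.3, -0.1, 2.8], [-0.0, -1.65, -0.0]]
```

View pics/s30c.png

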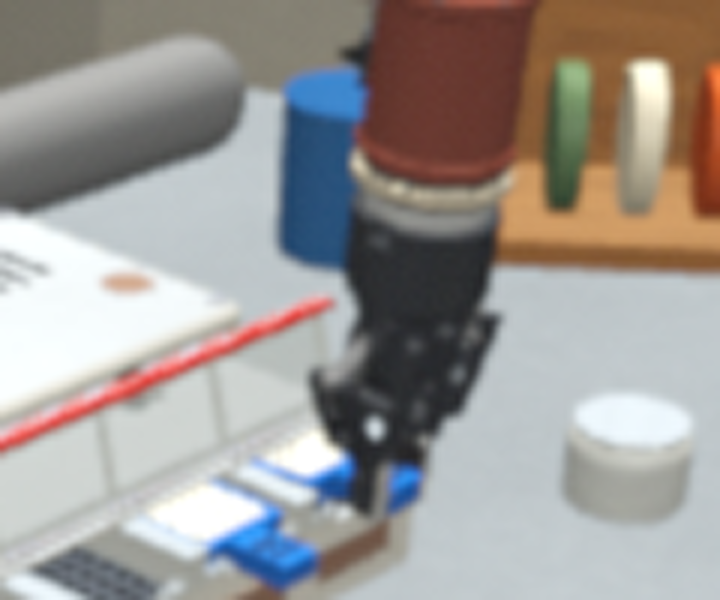

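Request:
{"api": "step_arm", "payload": {
  "deltas": [
    [[0.7, 0, 2.6], [0, -1.6, 0]],
    [[0.4, 0, 2.8], [0, -1.6, 0]],
    [[0.4, 0, 2.8], [0, -1.6, 0]],
    [[0.4, 0, 2.8], [0, -1.6, 0]],
    [[0, 0, 0], [0, 0, 0]],
    [[0, 0, 0], [0, 0, 0]]
  ]
}}

```text
time: 44.58
tcp_pos: [0.5087, -0.2944, 0.0476]
eef_rot: [-3.14, 0.179, 2.812]
ft_force: [0.9, 0.7, -0.6]
gripper_width: 0.0243
```

Run:
```python
from h import *
s=env.read_state(); print(s['time'],exinv(s['tcp_pos']),exinv(fill2(37.3,.5,0)[0]),s['ft_force'],s['moment'],s['gripper_width'])
```

```text
44.575 [-0.06139678 -0.08519451  0.04763006] [-0.0617 -0.085   0.0462] [ 0.91696196  0.69871355 -0.644673  ] [ 0.07831614  0.1301132  -0.00215206] 0.02434811627400225
```

Request:
{"api": "step_arm", "payload": {
  "deltas": [
    [[0.2, 0, 1], [0, 0, 0]],
    [[0.1, 0, 0.6], [0, 0, 0]],
    [[0, 0, 0], [0, 0, 0]]
  ]
}}

```text
time: 44.95
tcp_pos: [0.5087, -0.2943, 0.0462]
eef_rot: [-3.141, 0.179, 2.813]
ft_force: [-1.9, 1.6, 4.3]
gripper_width: 0.0249
```

Request:
{"api": "step_arm", "payload": {
  "deltas": [
    [[0, 0, 0], [0, 0, 0]],
    [[0, 0, 0], [0, 0, 0]],
    [[0, 0, 0], [0, 0, 0]],
    [[0, 0, 0], [0, 0, 0]],
    [[0, 0, -20], [0, 0, 0]],
    [[0, 0, -40], [0, 0, 0]],
    [[0, 0, -40], [0, 0, 0]],
    [[0, 0, 0], [0, 0, 0]],
    [[0, 0, 0], [0, 0, 0]]
  ],
  "gripper": 1
}}

```text
time: 46.08
tcp_pos: [0.4911, -0.2879, 0.1432]
eef_rot: [-3.141, 0.177, 2.812]
ft_force: [-0.2, 1.3, -0.2]
gripper_width: 0.0855
```

Run:
```python
from h import *
s=env.read_state(); print(s['time'],exinv(s['tcp_pos']),s['ft_force'],s['gripper_width'])
im,c=snap('wrist','w31')
for b in (0,-85): print(proj(c,[ex([x/1000,(b+y)/1000,.050+zz/1000]) for x,y,zz in ((-78,13,16),(-78,-13,16),(-38,32,16),(-38,-32,16))],True).round(1).tolist())
cv2.imwrite('pics/w31c.png',cv2.resize(im[150:350,180:460],None,fx=2.8,fy=2.8,interpolation=cv2.INTER_CUBIC))
```

```text
46.075 [-0.08012289 -0.08477799  0.14318241] [-0.22535672  1.33586262 -0.17165464] 0.08547084267120841
[[469.2, 236.4], [432.1, 236.4], [481.9, 285.7], [396.6, 288.3]]
[[339.9, 236.4], [297.6, 236.4], [366.2, 288.8], [271.3, 288.8]]
```

View pics/w31c.png

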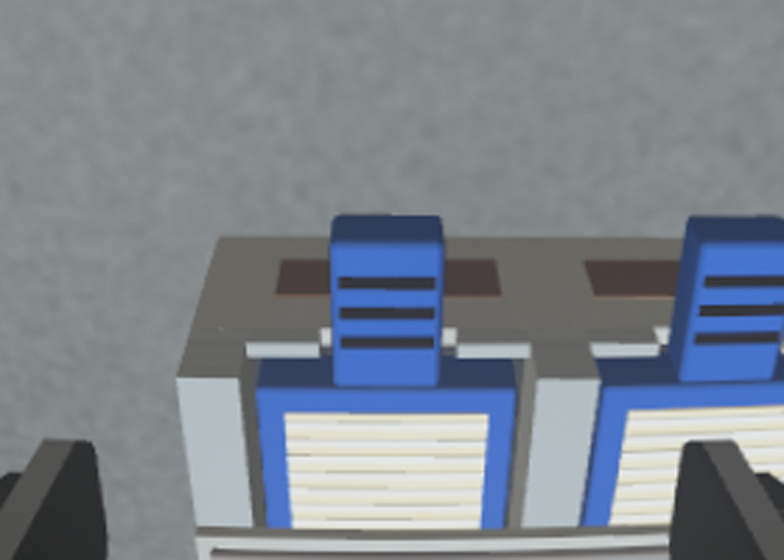

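Run:
```python
from h import *
p,r,s=cur(); RV=toolrot(EY+np.pi)
q=rows(p+[0,0,.1],r)
q=rows(ex([.047,.055,.22]),RV,start=q)
q=rows(ex([.047,.055,.125]),RV,start=q)
```

```text
2 rows
[[-8.7, 0.0, -49.2], [0.0, 0.0, 0.0]]
[[-8.7, 0.0, -49.2], [0.0, 0.0, 0.0]]
4 rows
[[-30.4, 34.9, 11.1], [0.0, 2.52, -0.0]]
[[-30.9, 34.9, 9.7], [0.0, 2.52, -0.0]]
[[-31.3, 34.9, 8.4], [0.0, 2.52, -0.0]]
[[-31.6, 34.9, 7.0], [0.0, 2.52, -0.0]]
2 rows
[[0.0, -0.0, 47.5], [0.0, 0.0, 0.0]]
[[0.0, -0.0, 47.5], [0.0, 0.0, 0.0]]
```

Request:
{"api": "step_arm", "payload": {
  "deltas": [
    [[-8.7, 0, -49], [0, 0, 0]],
    [[-8.7, 0, -49], [0, 0, 0]],
    [[-30.4, 35, 11], [0, 2.5, 0]],
    [[-31, 35, 9.7], [0, 2.5, 0]],
    [[-31.3, 35, 8.4], [0, 2.5, 0]],
    [[-31.6, 35, 7], [0, 2.5, 0]],
    [[0, 0, 0], [0, 0, 0]],
    [[0, 0, 0], [0, 0, 0]]
  ],
  "gripper": -1
}}

```text
time: 47.12
tcp_pos: [0.6564, -0.1965, 0.2188]
eef_rot: [-3.141, -0.0, 2.813]
ft_force: [0.0, 0.2, 0.9]
gripper_width: -0.0003
```

Run:
```python
from h import *
s=env.read_state(); print(s['time'],exinv(s['tcp_pos']),s['ft_force'],s['gripper_width'])
im,c=snap('wrist','w32')
for b in (0,-85): print(proj(c,[ex([x/1000,(b+y)/1000,.050+zz/1000]) for x,y,zz in ((-78,13,16),(-78,-13,16),(-38,32,16),(-38,-32,16))],True).round(1).tolist())
print(proj(c,[ex([.010+.06*np.sin(a),y,.077+.06*np.cos(a)]) for a in (.1,.2,.3) for y in (-.131,.131)],True).round(0).tolist())
```

```text
47.125 [0.04682509 0.05512843 0.21879285] [0.04119882 0.1928791  0.91094442] -0.0003009862374203522
[[264.7, 67.2], [232.1, 69.1], [289.2, 116.5], [209.9, 119.7]]
[[163.3, 75.8], [135.8, 79.7], [185.5, 121.4], [118.6, 128.1]]
[[65.0, 209.0], [438.0, 205.0], [67.0, 217.0], [437.0, 213.0], [69.0, 224.0], [436.0, 221.0]]
```

View pics/w32.png

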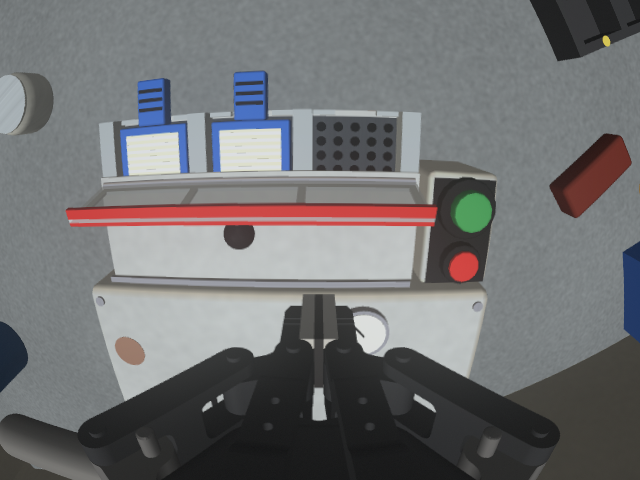

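```bash
cat > close.py <<'E'
from h import *
RV=toolrot(EY+np.pi)
def cp(t,r=.046): return ex([.010-r*np.cos(t)+.0015*np.sin(t)+.011,.055,.077+r*np.sin(t)+.0015*np.cos(t)])
if __name__=='__main__':
    q=rows(ex([.047,.055,.122]),RV)
    q=rows(cp(1.72),RV,start=q,vmax=8)
    ts=np.linspace(1.72,0.0,25); a=cp(ts[0])
    for t in ts[1:]:
        b=cp(t); print(round(t,2),(RV.inv().apply(b-a)*1000).round(1).tolist()); a=b
E
python3 close.py
```

```text
2 rows
[[0.0, 0.2, 49.0], [-0.02, 0.04, -0.01]]
[[-0.0, 0.2, 49.0], [-0.02, 0.04, -0.01]]
3 rows
[[5.9, -0.0, -0.1], [0.0, 0.0, 0.0]]
[[5.9, -0.0, -0.1], [0.0, 0.0, 0.0]]
[[5.9, -0.0, -0.1], [0.0, 0.0, 0.0]]
1.65 [3.3, -0.0, -0.5]
1.58 [3.3, 0.0, -0.2]
1.5 [3.3, -0.0, -0.0]
1.43 [3.3, 0.0, 0.2]
1.36 [3.3, -0.0, 0.5]
1.29 [3.2, 0.0, 0.7]
1.22 [3.2, 0.0, 0.9]
1.15 [3.1, -0.0, 1.1]
1.08 [3.0, 0.0, 1.4]
1.0 [2.9, -0.0, 1.6]
0.93 [2.8, 0.0, 1.8]
0.86 [2.6, 0.0, 2.0]
0.79 [2.5, 0.0, 2.2]
0.72 [2.3, -0.0, 2.3]
0.64 [2.2, -0.0, 2.5]
0.57 [2.0, 0.0, 2.6]
0.5 [1.8, 0.0, 2.8]
0.43 [1.6, -0.0, 2.9]
0.36 [1.4, 0.0, 3.0]
0.29 [1.1, 0.0, 3.1]
0.21 [0.9, -0.0, 3.2]
0.14 [0.7, 0.0, 3.2]
0.07 [0.5, -0.0, 3.3]
0.0 [0.2, -0.0, 3.3]
```

Request:
{"api": "step_arm", "payload": {
  "deltas": [
    [[0, 0, 48], [0, 0, 0]],
    [[0, 0, 48], [0, 0, 0]],
    [[6, 0, 0], [0, 0, 0]],
    [[6, 0, 0], [0, 0, 0]],
    [[6, 0, 0], [0, 0, 0]],
    [[3.3, 0, -0.5], [0, 0, 0]],
    [[3.3, 0, -0.2], [0, 0, 0]],
    [[3.3, 0, 0], [0, 0, 0]],
    [[3.3, 0, 0.2], [0, 0, 0]],
    [[0, 0, 0], [0, 0, 0]]
  ]
}}

```text
time: 48.42
tcp_pos: [0.6275, -0.1866, 0.1252]
eef_rot: [-3.141, 0.002, 2.813]
ft_force: [1.4, -0.5, 1.2]
gripper_width: -0.0001
```

Run:
```python
from close import *
s=env.read_state(); print(s['time'],exinv(s['tcp_pos']),exinv(cp(1.43)),s['ft_force'])
im,c=snap('wrist','w33')
```

```text
48.425 [0.0162491  0.05524646 0.12523024] [0.0160299  0.055      0.12275531] [ 1.43595081 -0.54006171  1.19443706]
```

View pics/w33.png

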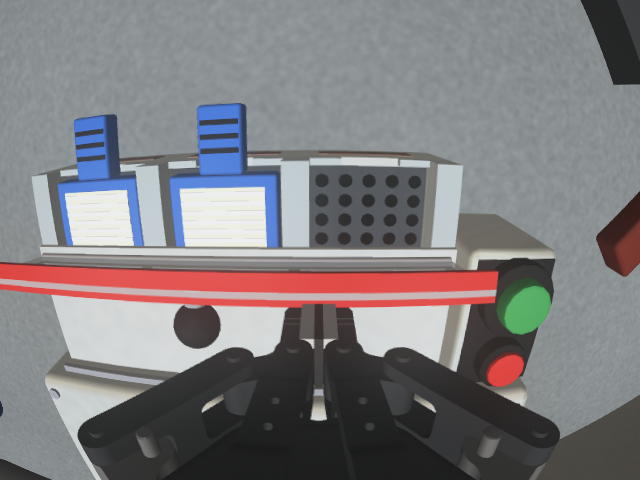

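Request:
{"api": "step_arm", "payload": {
  "deltas": [
    [[3.3, 0, 1], [0, 0, 0]],
    [[3.2, 0, 1.2], [0, 0, 0]],
    [[3.2, 0, 1.4], [0, 0, 0]],
    [[3.1, 0, 1.4], [0, 0, 0]],
    [[3, 0, 1.6], [0, 0, 0]],
    [[2.9, 0, 1.6], [0, 0, 0]],
    [[2.8, 0, 1.8], [0, 0, 0]],
    [[2.6, 0, 2], [0, 0, 0]],
    [[2.5, 0, 2.2], [0, 0, 0]],
    [[0, 0, 0], [0, 0, 0]]
  ]
}}

```text
time: 49.72
tcp_pos: [0.6023, -0.1781, 0.1106]
eef_rot: [-3.141, 0.002, 2.812]
ft_force: [0.4, 0.1, 0.4]
gripper_width: -0.0
```

Run:
```python
from close import *
s=env.read_state(); print(s['time'],exinv(s['tcp_pos']),exinv(cp(.79)),s['ft_force'])
im,c=snap('wrist','w34')
```

```text
49.725 [-0.01042378  0.05511748  0.11063083] [-0.01031135  0.055       0.11073202] [0.39258165 0.06940956 0.35440759]
```

View pics/w34.png

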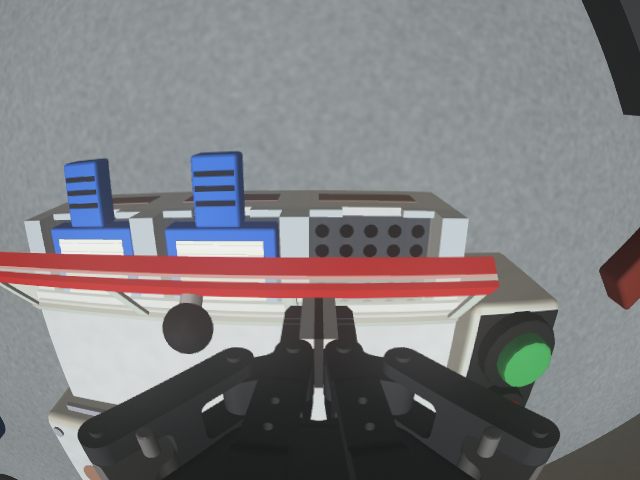

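Request:
{"api": "step_arm", "payload": {
  "deltas": [
    [[2.3, 0, 2.3], [0, 0, 0]],
    [[2.2, 0, 2.5], [0, 0, 0]],
    [[2, 0, 2.6], [0, 0, 0]],
    [[1.8, 0, 2.8], [0, 0, 0]],
    [[1.6, 0, 2.9], [0, 0, 0]],
    [[1.4, 0, 3], [0, 0, 0]],
    [[1.1, 0, 3.1], [0, 0, 0]],
    [[0.9, 0, 3.2], [0, 0, 0]],
    [[0, 0, 0], [0, 0, 0]]
  ]
}}

```text
time: 50.9
tcp_pos: [0.5901, -0.174, 0.0883]
eef_rot: [-3.141, 0.003, 2.812]
ft_force: [-0.3, -0.3, -0.1]
gripper_width: 0.0
```

Run:
```python
from close import *
s=env.read_state(); print(s['time'],exinv(s['tcp_pos']),exinv(cp(.21)),s['ft_force'])
im,c=snap('wrist','w35')
```

```text
50.9 [-0.0232339   0.05506407  0.08828633] [-0.02367673  0.055       0.0880562 ] [-0.34461156 -0.32830804 -0.08086191]
```

View pics/w35.png

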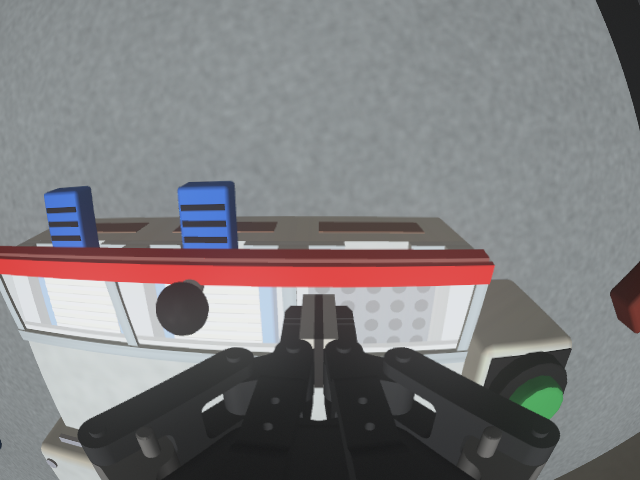

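Request:
{"api": "step_arm", "payload": {
  "deltas": [
    [[0.7, 0, 3.2], [0, 0, 0]],
    [[0.5, 0, 3.3], [0, 0, 0]],
    [[0.2, 0, 3.3], [0, 0, 0]],
    [[0, 0, 0], [0, 0, 0]]
  ]
}}

```text
time: 51.45
tcp_pos: [0.5894, -0.1738, 0.0805]
eef_rot: [-3.141, 0.004, 2.812]
ft_force: [-4.1, 1.4, 10.7]
gripper_width: 0.0
```

Request:
{"api": "step_arm", "payload": {
  "deltas": [
    [[0, 0, 1], [0, 0, 0]],
    [[0, 0, 0], [0, 0, 0]]
  ]
}}

```text
time: 51.7
tcp_pos: [0.5894, -0.1737, 0.0804]
eef_rot: [-3.141, 0.004, 2.813]
ft_force: [-6.8, 2.8, 15.9]
gripper_width: -0.0001
```

Request:
{"api": "step_arm", "payload": {
  "deltas": [
    [[0, 0, -30], [0, 0, 0]],
    [[0, 0, -50], [0, 0, 0]],
    [[0, 0, -50], [0, 0, 0]],
    [[0, 0, 0], [0, 0, 0]],
    [[0, 0, 0], [0, 0, 0]]
  ]
}}

```text
time: 52.32
tcp_pos: [0.5883, -0.1732, 0.2073]
eef_rot: [-3.141, 0.002, 2.812]
ft_force: [0.6, -0.1, -0.3]
gripper_width: 0.0002
```

Run:
```python
from h import *
s=env.read_state(); print(s['time'],exinv(s['tcp_pos']))
im,c=snap('wrist','w36'); im2,c2=snap('side','s36'); im3,c3=snap('top','t36')
cv2.imwrite('pics/s36c.png',cv2.resize(im2[130:240,240:410],None,fx=4.6,fy=4.6,interpolation=cv2.INTER_CUBIC))
def obs(im,c,fish,roi):
    hsv=cv2.cvtColor(im,cv2.COLOR_BGR2HSV); V=hsv[...,2]; x0,y0,x1,y1=roi; m=np.zeros(V.shape,np.uint8); m[y0:y1,x0:x1]=V[y0:y1,x0:x1]<70
    n,l,s,ce=cv2.connectedComponentsWithStats(m); i=1+np.argmax(s[1:,4]); print(ce[i],s[i,4]); return ce[i]
for nm,cc,f in (('w',c,True),('s',c2,False),('t',c3,False)): 
    for th in (0,.1,.2): print(nm,th,proj(cc,[ex([.010-.051*np.cos(th+.34),0,.077+.051*np.sin(th+.34)]),ex([.01-.06*np.cos(th),.131,.0785+.06*np.sin(th)]),ex([.01-.06*np.cos(th),-.131,.0785+.06*np.sin(th)])],f).round(1).tolist())
```

```text
52.325 [-0.02516634  0.05518818  0.20730167]
w 0 [[242.2, 218.2], [418.9, 197.8], [97.5, 202.1]]
w 0.1 [[241.0, 222.6], [420.9, 199.9], [93.9, 204.1]]
w 0.2 [[240.0, 227.7], [422.9, 202.9], [90.3, 206.9]]
s 0 [[360.3, 190.2], [333.3, 210.9], [389.7, 182.6]]
s 0.1 [[359.9, 188.6], [333.3, 209.0], [389.7, 180.9]]
s 0.2 [[359.4, 187.0], [333.1, 207.1], [389.7, 179.2]]
t 0 [[426.8, 223.5], [375.6, 213.4], [473.6, 244.5]]
t 0.1 [[427.3, 222.4], [375.8, 212.9], [474.3, 244.1]]
t 0.2 [[427.9, 221.2], [376.1, 212.1], [475.0, 243.4]]
```

View pics/w36.png

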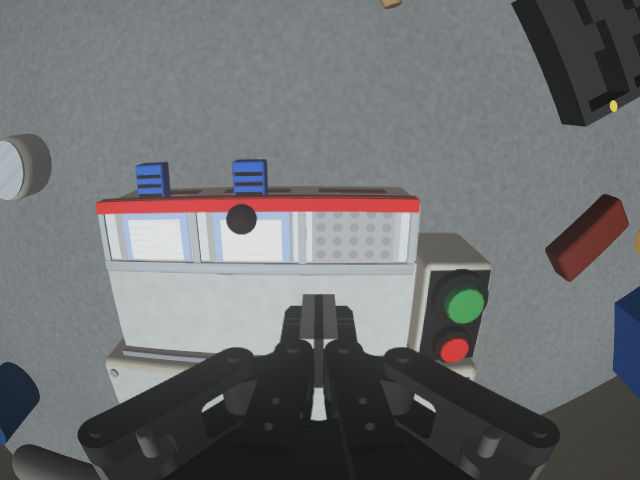

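View pics/s36c.png

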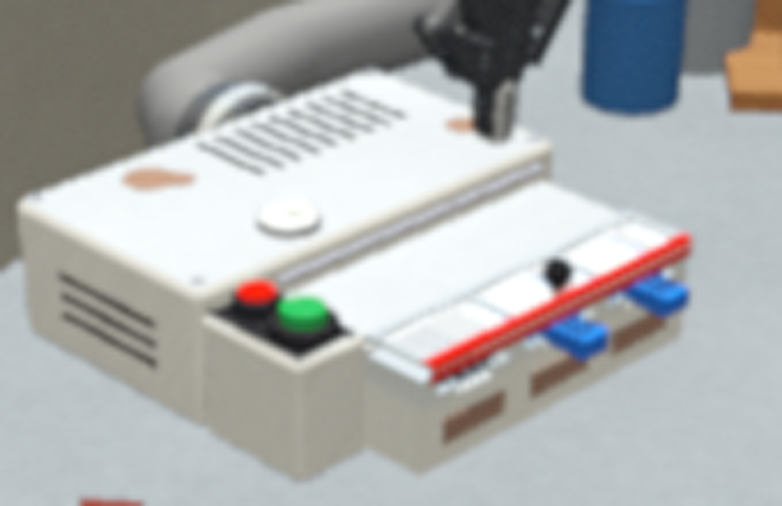

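Run:
```python
from h import *
im=cv2.imread('pics/w36.png'); c=vision.calibration('wrist')
hsv=cv2.cvtColor(im,cv2.COLOR_BGR2HSV); H,S,V=[hsv[...,i].astype(int) for i in range(3)]
m=((H>45)&(H<80)&(S>130)&(V>120)).astype(np.uint8); n,l,s,ce=cv2.connectedComponentsWithStats(m); i=1+np.argmax(s[1:,4]); print(ce[i],s[i,4])
P=plane(c,ce[i],[.108],True)[0]; print(P,exinv(P)); 
t=np.array([P[0]*.5+.675*.5,P[1]*.5-.0815*.5,.125]); print(t)
RV=toolrot(EY+np.pi)
q=rows(ex(exinv(t)*[1,1,0]+[0,0,.19]),RV); rows(ex(exinv(t)*[1,1,0]+[0,0,.118]),RV,start=q)
```

```text
Traceback (most recent call last):
ValueError: attempt to get argmax of an empty sequence
```

Run:
```python
from h import *
im=cv2.imread('pics/w36.png'); c=vision.calibration('wrist')
hsv=cv2.cvtColor(im,cv2.COLOR_BGR2HSV); H,S,V=[hsv[...,i].astype(int) for i in range(3)]
m=((H>45)&(H<80)&(S>110)&(V>110)).astype(np.uint8); n,l,s,ce=cv2.connectedComponentsWithStats(m); i=1+np.argmax(s[1:,4]); print(hsv[305,465],ce[i],s[i,4])
P=plane(c,ce[i],[.108],True)[0]; print(P,exinv(P)); 
t=np.array([P[0]*.5+.675*.5,P[1]*.5-.0815*.5,.125]); print(t)
RV=toolrot(EY+np.pi)
q=rows(ex(exinv(t)*[1,1,0]+[0,0,.19]),RV); rows(ex(exinv(t)*[1,1,0]+[0,0,.118]),RV,start=q)
```

```text
[ 65 125 157] [465.56277056 306.12229437] 924
[ 0.67340214 -0.08258051  0.108     ] [0.0260516  0.16846441 0.108     ]
[ 0.67420107 -0.08204026  0.125     ]
3 rows
[[-17.5, 38.0, 5.2], [-0.01, -0.01, -0.0]]
[[-17.5, 38.0, 5.2], [-0.01, -0.01, -0.0]]
[[-17.5, 38.0, 5.2], [-0.01, -0.01, -0.0]]
2 rows
[[0.0, -0.0, 36.0], [0.0, 0.0, 0.0]]
[[0.0, -0.0, 36.0], [0.0, 0.0, 0.0]]
```

Request:
{"api": "step_arm", "payload": {
  "deltas": [
    [[-17.5, 38, 5], [0, 0, 0]],
    [[-17.5, 38, 5], [0, 0, 0]],
    [[-17.5, 38, 5], [0, 0, 0]],
    [[0, 0, 0], [0, 0, 0]],
    [[0, 0, 36], [0, 0, 0]],
    [[0, 0, 36], [0, 0, 0]],
    [[0, 0, 0], [0, 0, 0]]
  ],
  "gripper": -1
}}

```text
time: 53.35
tcp_pos: [0.6716, -0.0826, 0.1161]
eef_rot: [-3.14, -0.006, 2.812]
ft_force: [0.1, 0.7, -0.0]
gripper_width: -0.0003
```

Run:
```python
from h import *
s=env.read_state(); print(s['time'],s['tcp_pos'],s['ft_force'])
im,c=snap('wrist','w37'); im2,c2=snap('side','s37')
cv2.imwrite('pics/s37c.png',cv2.resize(im2[130:240,240:410],None,fx=4.6,fy=4.6,interpolation=cv2.INTER_CUBIC))
```

```text
53.35 [ 0.67163692 -0.08259114  0.11612123] [ 0.10443685  0.6610127  -0.04918661]
```

View pics/s37c.png

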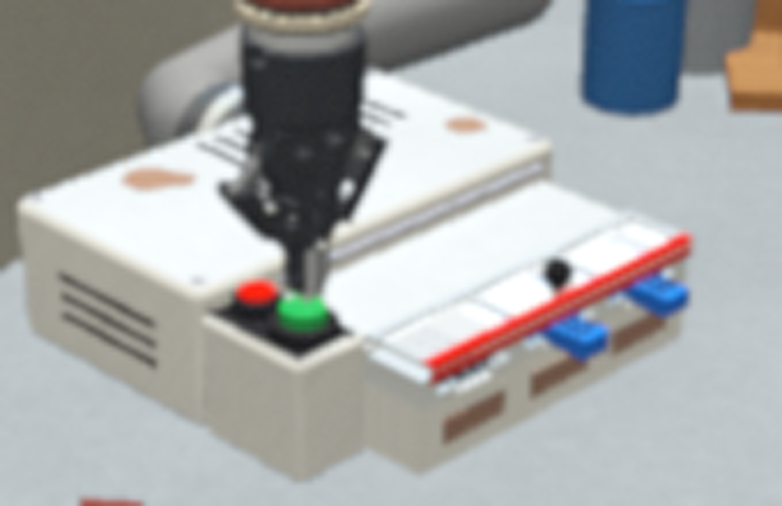

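Request:
{"api": "step_arm", "payload": {
  "deltas": [
    [[0, 0, 3], [0, 0, 0]],
    [[0, 0, 3], [0, 0, 0]],
    [[0, 0, 3], [0, 0, 0]],
    [[0, 0, 2], [0, 0, 0]],
    [[0, 0, 1], [0, 0, 0]],
    [[0, 0, 0], [0, 0, 0]]
  ]
}}

```text
time: 54.2
tcp_pos: [0.6758, -0.0827, 0.1095]
eef_rot: [-3.141, 0.004, 2.812]
ft_force: [-0.5, -0.4, 3.0]
gripper_width: -0.0
```

Request:
{"api": "step_arm", "payload": {
  "deltas": [
    [[0, 0, 1.5], [0, 0, 0]],
    [[0, 0, 1], [0, 0, 0]],
    [[0, 0, 0], [0, 0, 0]]
  ]
}}

```text
time: 54.58
tcp_pos: [0.6758, -0.0827, 0.1069]
eef_rot: [-3.141, 0.004, 2.812]
ft_force: [0.6, 0.2, 5.1]
gripper_width: -0.0002
```

Request:
{"api": "step_arm", "payload": {
  "deltas": [
    [[0, 0, 2], [0, 0, 0]],
    [[0, 0, 1.5], [0, 0, 0]],
    [[0, 0, 0], [0, 0, 0]]
  ]
}}

```text
time: 54.95
tcp_pos: [0.6759, -0.0827, 0.1059]
eef_rot: [-3.141, 0.004, 2.813]
ft_force: [-6.5, 1.2, 16.0]
gripper_width: 0.0
```

Request:
{"api": "step_arm", "payload": {
  "deltas": [
    [[0, 0, 1.5], [0, 0, 0]],
    [[0, 0, 0], [0, 0, 0]],
    [[0, 0, 0], [0, 0, 0]]
  ]
}}

```text
time: 55.32
tcp_pos: [0.676, -0.0827, 0.1058]
eef_rot: [-3.141, 0.004, 2.813]
ft_force: [-9.8, 2.0, 22.8]
gripper_width: -0.0
```

Run:
```python
from h import *
s=env.read_state(); print(s['time'],s['tcp_pos'],exinv(s['tcp_pos']),s['ft_force'],s['moment'])
im2,c2=snap('side','s38'); b=cv2.imread('pics/s37.png')
cv2.imwrite('pics/s38c.png',cv2.resize(np.hstack([b[165:220,280:330],im2[165:220,280:330]]),None,fx=8,fy=8,interpolation=cv2.INTER_CUBIC))
snap('wrist','w38')
```

```text
55.325 [ 0.67599549 -0.08273651  0.10578472] [0.02855626 0.16915469 0.10578472] [-9.77830656  1.95054156 22.82223559] [0.26881498 1.80473832 0.04262478]
```

View pics/s38c.png

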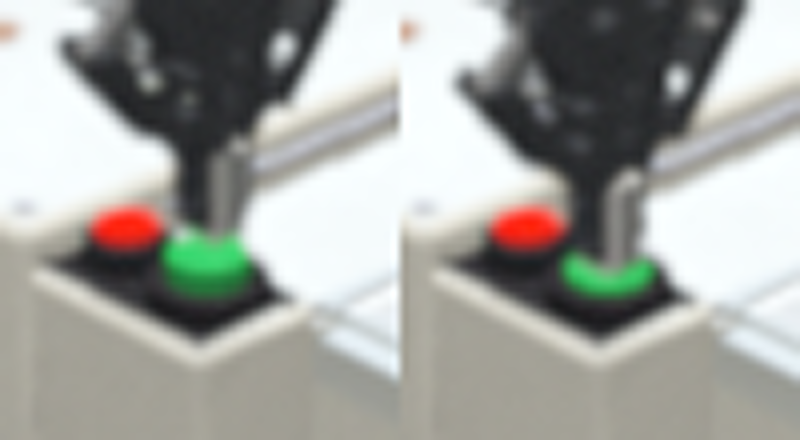

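View pics/w38.png

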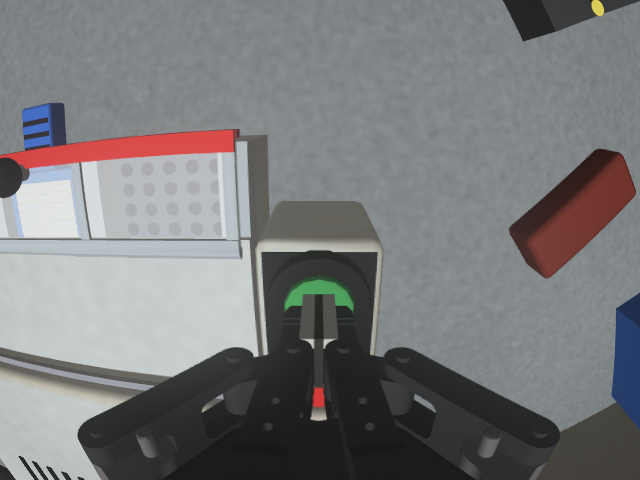

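Run:
```python
from h import *
p,r,s=cur(); RV=toolrot(EY+np.pi)
q=rows(p+[0,0,.08],r); q=rows(ex([-.040,.045,.18]),RV,start=q); rows(ex([-.040,.045,.09]),RV,start=q)
```

```text
2 rows
[[-0.2, -0.0, -40.0], [0.0, 0.0, 0.0]]
[[-0.2, -0.0, -40.0], [0.0, 0.0, 0.0]]
3 rows
[[22.9, -41.4, 1.9], [-0.01, 0.09, 0.0]]
[[22.9, -41.4, 1.9], [-0.01, 0.09, 0.0]]
[[22.9, -41.4, 1.9], [-0.01, 0.09, 0.0]]
2 rows
[[0.0, -0.0, 45.0], [0.0, 0.0, 0.0]]
[[0.0, -0.0, 45.0], [0.0, 0.0, 0.0]]
```

Request:
{"api": "step_arm", "payload": {
  "deltas": [
    [[0, 0, -40], [0, 0, 0]],
    [[0, 0, -40], [0, 0, 0]],
    [[23, -41.4, 2], [0, 0, 0]],
    [[23, -41.4, 2], [0, 0, 0]],
    [[23, -41.4, 2], [0, 0, 0]],
    [[0, 0, 0], [0, 0, 0]],
    [[0, 0, 45], [0, 0, 0]],
    [[0, 0, 40], [0, 0, 0]],
    [[0, 0, 0], [0, 0, 0]],
    [[0, 0, 0], [0, 0, 0]]
  ]
}}

```text
time: 56.68
tcp_pos: [0.5712, -0.1777, 0.0916]
eef_rot: [-3.141, 0.004, 2.813]
ft_force: [0.3, -0.2, 0.6]
gripper_width: 0.0004
```

Request:
{"api": "step_arm", "payload": {
  "deltas": [
    [[0, 0, 4], [0, 0, 0]],
    [[0, 0, 3], [0, 0, 0]],
    [[0, 0, 2], [0, 0, 0]],
    [[0, 0, 0], [0, 0, 0]]
  ]
}}

```text
time: 57.18
tcp_pos: [0.5701, -0.178, 0.0815]
eef_rot: [-3.141, 0.003, 2.812]
ft_force: [0.2, -0.5, -0.5]
gripper_width: -0.0001
```

Request:
{"api": "step_arm", "payload": {
  "deltas": [
    [[0, 0, 1], [0, 0, 0]],
    [[0, 0, 1], [0, 0, 0]],
    [[0, 0, 0.5], [0, 0, 0]],
    [[0, 0, 0], [0, 0, 0]]
  ]
}}

```text
time: 57.68
tcp_pos: [0.5704, -0.178, 0.0805]
eef_rot: [-3.141, 0.003, 2.813]
ft_force: [-5.5, 2.2, 9.1]
gripper_width: -0.0
```

Request:
{"api": "step_arm", "payload": {
  "deltas": [
    [[0, 0, 1], [0, 0, 0]],
    [[0, 0, 0], [0, 0, 0]]
  ]
}}

```text
time: 57.92
tcp_pos: [0.5704, -0.178, 0.0804]
eef_rot: [-3.141, 0.003, 2.813]
ft_force: [-7.5, 2.5, 15.8]
gripper_width: -0.0001
```

Run:
```python
from h import *
p,r,s=cur(); RV=toolrot(EY+np.pi)
q=rows(p+[0,0,.10],r); q=rows(ex([.0255,.169,.18]),RV,start=q); rows(ex([.0255,.169,.116]),RV,start=q)
```

```text
2 rows
[[-0.2, -0.0, -50.0], [0.0, 0.0, 0.0]]
[[-0.2, -0.0, -50.0], [0.0, 0.0, 0.0]]
3 rows
[[-22.0, 41.4, 0.2], [-0.02, 0.06, 0.0]]
[[-22.0, 41.4, 0.2], [-0.02, 0.06, 0.0]]
[[-22.0, 41.4, 0.1], [-0.02, 0.06, 0.0]]
2 rows
[[0.0, -0.0, 32.0], [0.0, 0.0, 0.0]]
[[0.0, -0.0, 32.0], [0.0, 0.0, 0.0]]
```

Request:
{"api": "step_arm", "payload": {
  "deltas": [
    [[0, 0, -50], [0, 0, 0]],
    [[0, 0, -50], [0, 0, 0]],
    [[-22, 41.4, 0], [0, 0, 0]],
    [[-22, 41.4, 0], [0, 0, 0]],
    [[-22, 41.4, 0], [0, 0, 0]],
    [[0, 0, 0], [0, 0, 0]],
    [[0, 0, 30], [0, 0, 0]],
    [[0, 0, 30], [0, 0, 0]],
    [[0, 0, 0], [0, 0, 0]],
    [[0, 0, 0], [0, 0, 0]]
  ]
}}

```text
time: 59.18
tcp_pos: [0.673, -0.0823, 0.1193]
eef_rot: [-3.141, 0.004, 2.812]
ft_force: [-0.0, 0.3, -0.2]
gripper_width: 0.0
```

Run:
```python
from h import *
s=env.read_state(); print(s['time'],exinv(s['tcp_pos']),s['ft_force'])
```

```text
59.175 [0.02556779 0.16858469 0.11931753] [-0.04237885  0.34840587 -0.20192479]
```

Request:
{"api": "step_arm", "payload": {
  "deltas": [
    [[0, 0, 4], [0, 0, 0]],
    [[0, 0, 4], [0, 0, 0]],
    [[0, 0, 4], [0, 0, 0]],
    [[0, 0, 0], [0, 0, 0]]
  ]
}}

```text
time: 59.68
tcp_pos: [0.6735, -0.082, 0.1069]
eef_rot: [-3.141, 0.005, 2.812]
ft_force: [0.2, -0.6, 4.9]
gripper_width: 0.0001
```

Request:
{"api": "step_arm", "payload": {
  "deltas": [
    [[0, 0, 2], [0, 0, 0]],
    [[0, 0, 1.5], [0, 0, 0]],
    [[0, 0, 0], [0, 0, 0]]
  ]
}}

```text
time: 60.05
tcp_pos: [0.6736, -0.082, 0.1059]
eef_rot: [-3.141, 0.006, 2.813]
ft_force: [-5.3, -1.0, 16.5]
gripper_width: -0.0002
```

Run:
```python
from h import *
im2,c2=snap('side','s39'); b=cv2.imread('pics/s36.png')
def g(im):
    hsv=cv2.cvtColor(im,cv2.COLOR_BGR2HSV).astype(int); m=(hsv[...,0]>45)&(hsv[...,0]<85)&(hsv[...,1]>100)&(hsv[...,2]>60); o={}
    for x in range(296,316):
        y=np.where(m[185:215,x])[0]; o[x]=(int(y.min())+185,int(y.max())+185) if len(y) else None
    return o
A,B=g(b),g(im2)
for x in A: print(x,A[x],B[x])
P=ex([.0255,.169,0])
for z in (.108,.106,.104,.102): print(z,proj(c2,P+[0,0,z]).round(1))
cv2.imwrite('pics/s39c.png',cv2.resize(np.hstack([b[170:220,285:330],im2[170:220,285:330]]),None,fx=8,fy=8,interpolation=cv2.INTER_NEAREST))
```

```text
296 None None
297 None None
298 None None
299 None None
300 (195, 198) (197, 199)
301 (195, 200) (196, 200)
302 (195, 201) (196, 201)
303 (195, 201) (197, 201)
304 (195, 201) (198, 201)
305 (195, 201) (199, 201)
306 (195, 201) (200, 201)
307 (195, 201) (199, 201)
308 (195, 201) (199, 201)
309 (196, 201) (199, 201)
310 (197, 200) (198, 200)
311 (198, 199) (198, 199)
312 None None
313 None None
314 None None
315 None None
0.108 [[305.8 197.4]]
0.106 [[305.8 198. ]]
0.104 [[305.8 198.6]]
0.102 [[305.8 199.2]]
```

View pics/s39c.png

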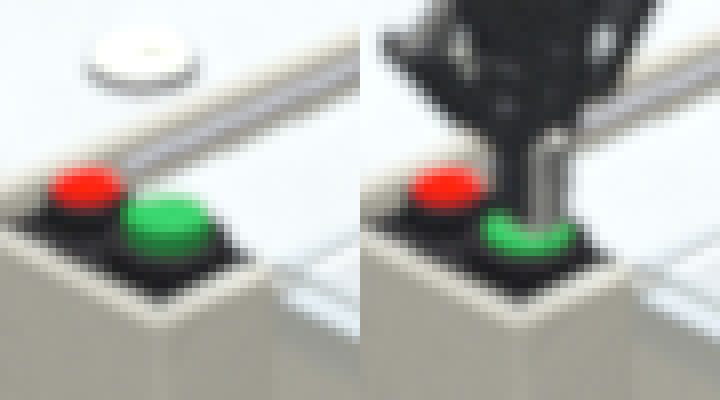

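Run:
```python
from h import *
p,r,s=cur(); RV=toolrot(EY+np.pi); RL=toolrot(EY+np.pi,20)
print(RL.apply([1,0,0]),RL.apply([0,0,1]))
sg=-1 if RL.apply([1,0,0])[2]>0 else 1
C=ex([.0245,.169,.114]); T=C-RL.apply([sg*.011,0,0]); print('sg',sg,'T',T, 'tip corner z = tcpz', RL.apply([sg*.011,0,0])[2])
q=rows(p+[0,0,.03],r); q=rows(T+[0,0,.02],RL,start=q); q=rows(T,RL,start=q,vmax=10)
q=rows(T-[0,0,.014],RL,start=q,vmax=2)
```

```text
[-0.88929307  0.3036117  -0.34202014] [ 0.32367621 -0.11050562 -0.93969262]
sg 1 T [ 0.68188903 -0.08491206  0.11776222] tip corner z = tcpz -0.003762221576582356
1 rows
[[-0.2, -0.0, -30.0], [0.0, 0.0, 0.0]]
2 rows
[[-4.4, -0.0, -0.9], [-0.02, -9.84, 0.0]]
[[-4.5, -0.0, -0.1], [-0.02, -9.84, 0.0]]
2 rows
[[3.4, -0.0, 9.4], [0.0, 0.0, 0.0]]
[[3.4, -0.0, 9.4], [0.0, 0.0, 0.0]]
7 rows
[[0.7, -0.0, 1.9], [0.0, 0.0, 0.0]]
[[0.7, -0.0, 1.9], [0.0, 0.0, 0.0]]
[[0.7, -0.0, 1.9], [0.0, 0.0, 0.0]]
[[0.7, -0.0, 1.9], [0.0, 0.0, 0.0]]
[[0.7, -0.0, 1.9], [0.0, 0.0, 0.0]]
[[0.7, -0.0, 1.9], [0.0, 0.0, 0.0]]
[[0.7, -0.0, 1.9], [0.0, 0.0, 0.0]]
```

Request:
{"api": "step_arm", "payload": {
  "deltas": [
    [[0, 0, -30], [0, 0, 0]],
    [[-4.4, 0, -0.9], [0, -9.9, 0]],
    [[-4.5, 0, 0], [0, -9.9, 0]],
    [[3.4, 0, 9.4], [0, 0, 0]],
    [[3.4, 0, 9.4], [0, 0, 0]],
    [[0, 0, 0], [0, 0, 0]],
    [[0, 0, 0], [0, 0, 0]]
  ]
}}

```text
time: 60.98
tcp_pos: [0.6823, -0.0851, 0.1149]
eef_rot: [-3.141, 0.349, 2.812]
ft_force: [0.6, -0.3, 0.1]
gripper_width: 0.0002
```

Request:
{"api": "step_arm", "payload": {
  "deltas": [
    [[0.7, 0, 1.9], [0, 0, 0]],
    [[0.7, 0, 1.9], [0, 0, 0]],
    [[0.7, 0, 1.9], [0, 0, 0]],
    [[0.7, 0, 1.9], [0, 0, 0]],
    [[0, 0, 0], [0, 0, 0]]
  ]
}}

```text
time: 61.6
tcp_pos: [0.6824, -0.085, 0.1084]
eef_rot: [-3.141, 0.352, 2.813]
ft_force: [-1.7, -0.5, 9.7]
gripper_width: -0.0003
```

Request:
{"api": "step_arm", "payload": {
  "deltas": [
    [[0.7, 0, 1.9], [0, 0, 0]],
    [[0, 0, 0], [0, 0, 0]]
  ]
}}

```text
time: 61.85
tcp_pos: [0.6826, -0.085, 0.108]
eef_rot: [-3.141, 0.353, 2.813]
ft_force: [-8.0, 0.5, 19.3]
gripper_width: -0.0001
```

Run:
```python
from h import *
im2,c2=snap('side','s40'); b=cv2.imread('pics/s36.png')
cv2.imwrite('pics/s40c.png',cv2.resize(np.hstack([b[170:220,285:330],im2[170:220,285:330]]),None,fx=8,fy=8,interpolation=cv2.INTER_CUBIC))
```

```text
(no output)
```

View pics/s40c.png

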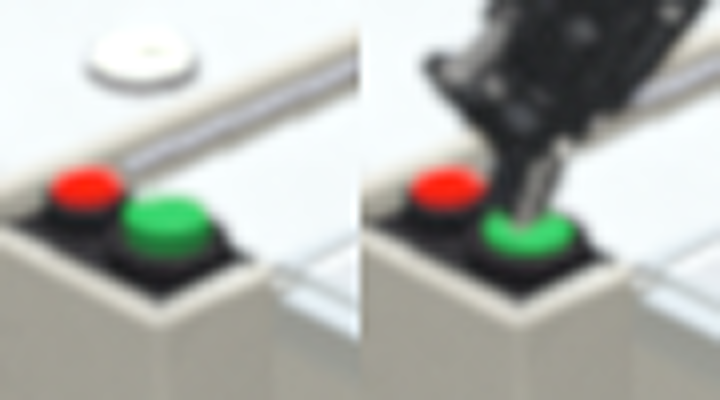

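Request:
{"api": "step_arm", "payload": {
  "deltas": [
    [[0, 0, -30], [0, 0, 0]],
    [[0, 0, -50], [0, 0, 0]],
    [[20, 0, -50], [0, 8, 0]],
    [[20, 0, -30], [0, 8, 0]],
    [[0, 0, 0], [0, 0, 0]],
    [[0, 0, 0], [0, 0, 0]]
  ]
}}

```text
time: 62.65
tcp_pos: [0.5961, -0.0555, 0.2426]
eef_rot: [-3.141, 0.068, 2.812]
ft_force: [0.3, -0.4, -1.0]
gripper_width: -0.0003
```

Run:
```python
from h import *
s=env.read_state(); print(s['time'],s['tcp_pos'],s['ft_force'])
im,c=snap('wrist','w41'); im2,c2=snap('side','s41'); snap('top','t41')
cv2.imwrite('pics/s41c.png',cv2.resize(im2[130:240,240:410],None,fx=4.6,fy=4.6,interpolation=cv2.INTER_CUBIC))
```

```text
62.65 [ 0.59614062 -0.05554836  0.24260285] [ 0.3045894  -0.41697506 -1.02628232]
```

View pics/w41.png

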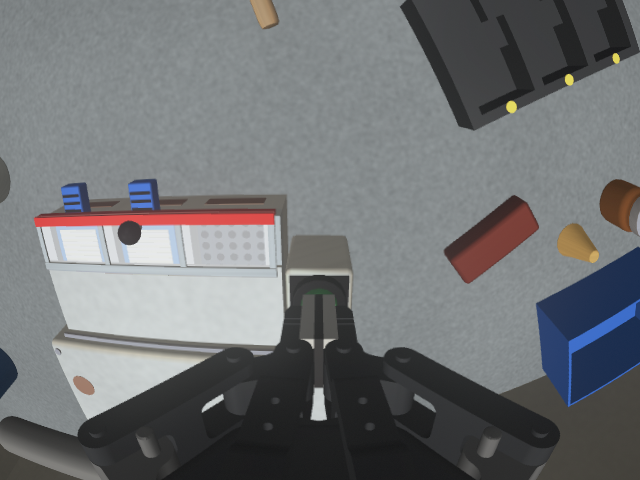

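View pics/t41.png

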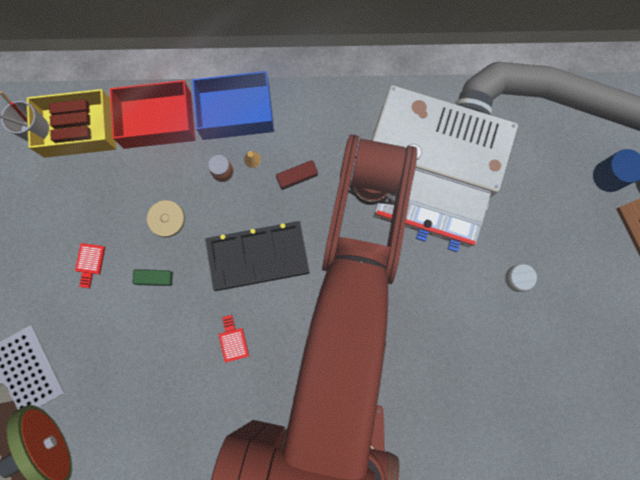

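View pics/s41c.png

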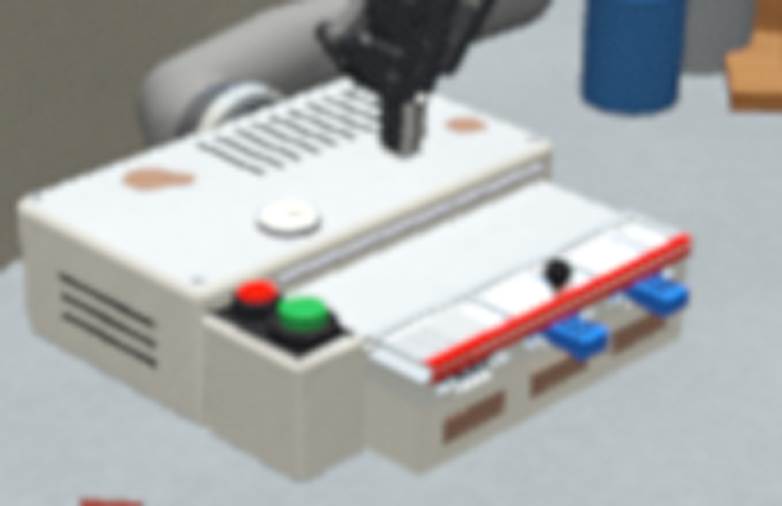

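All is in place: both tongues protrude evenly from bays 1 and 2, the cover is flat, the button was pressed to its stop and has sprung back, and the arm is clear. I hand the job in.

Run:
```python
from h import *
s=env.read_state(); print(np.abs(s['joint_velocities']).max(),s['ft_force']); print(env.sign_off())
```

```text
0.009720330855994688 [ 0.450668   -0.59186954 -0.18347954]
the job is handed in; nothing more can be done
None
```

I fitted both clean blue filters, one in the middle bay and one in the right bay. I then shut the cover, pressed the green start button to its stop, and handed the job in at about 63 s. Only two filters were on the bench; the tray's left pocket was empty.

**Last checks:**
- **Filters:** right after release, the visible corners of each filter were within about 1 to 2 px of where a fully seated filter should appear. In a side-on view while I was in the next bay, the middle filter's tongue looked about 3 mm sideways, inside the 6 mm allowed. The next view no longer showed it.
- **Cover:** the cover's top surface read 80.4 mm at two different distances from the hinge, each under about 16 N. I take that as a hard stop with the cover level. The pictures agree, to within about 0.03 rad.
- **Button:** the final press, with the tool leaned so only a narrow edge touched, ended on a hard stop. In the side view the cap sank by roughly 5 mm. The stop heights read 2 to 4 mm above the 102 mm I expected, so the travel rests on force and pictures, not an exact reading.
- **Bench:** in the last top view the other things looked unmoved.

**What went wrong on the way:**
- **Cover:** it was already slightly open at the start. The knob slipped in the fingers, so I opened the cover by pushing its front lip instead. The first push jammed at about 34 N before I leaned the tool.
- **Second filter:** it struck the deck edge at about 32 N and shifted in the grip. I backed out, measured the grip again and confirmed it by touching the bay floor. The second insertion then went in with no more than a few newtons of contact.

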